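# Open the wax case and turn the carved pots up for waxing

### The job

Get the bench ready to wax the insides of the square wooden pots. Lever the press-in lid off the wax case with the flat pry bar in its notch, and leave the lid lying flat, skirts down, and the bar lying flat, both on the cork mat; turn every pot that stands upside down on the plywood board so that it stands mouth-up on that board. Leave everything else on the bench where it is.

Things in the scene. Friction and masses are not known exactly. Their poses are not given: they have to be found in the camera images.
- case: the wax case: fixed brown wooden box, 150 mm (x) by 88 mm (y) by 100 mm high, origin under its middle; x axis from the notched end (near the robot) to the far end. The lid is let in flush with the 10-12 mm rim, no room for fingers. In the middle of the notched end the rim is cut down, 32 mm wide, to a brass sill; the case is hollow under the lid down to 45 mm height
- notch (a point): the middle of the sill's outer edge, the fulcrum for levering, at height 82 mm; the sill is 10 mm thick along x; the lid's near edge begins 12 mm along the case's x axis from here, its underside 10 mm above the sill
- lid_mid (a point): the lid: pale wooden plate 124 mm (x) by 60 mm (y) by 8 mm, 0.12 kg; this point in the middle of the plate; x axis away from its notched end, z up. Two skirts under it, 90 mm long, 20 mm deep, 44 mm apart outside; it stands on them when laid down. Two hidden spring catches hold it, left and right, 30 mm from the middle towards the notched end (see lid_lip)
- lid_lip (a point): the middle of the lid plate's notched end edge, half-way through its thickness. About 20 N upwards here, raising it some 8 to 10 mm, frees both catches (if only one, it leans sideways: lever again, higher); the lid then springs up and rests sloping, this end about 14 mm up, and its sides can be pinched across the 60 mm near this end. Pressed down it snaps home again
- bar_grip (a point): the flat pry bar, 200 mm long: dark wooden handle 100 mm long, 30 mm wide, 20 mm thick; straight steel blade 24 mm wide, 4 mm thick, in line with the handle's middle, 100 mm from handle to tip. This point: in the handle, 30 mm behind the blade's root, near the balance point. x axis to the tip, z square to the blade's flat. 0.16 kg; starts flat on the mat
- bar_tip (a point): the middle of the tip of the bar's blade, 130 mm along x from bar_grip
- mat_mid (a point): the cork mat: fixed, 220 mm (x) by 270 mm (y), 4 mm thick; this point in the middle of its top
- board_mid (a point): the plywood drying board: fixed, 220 mm (x) by 420 mm (y), 12 mm thick; this point in the middle of its top
- pot1_mid (a point): a square wooden pot, 56 mm by 56 mm by 95 mm tall, 6 mm walls, closed by a 10 mm foot, with a dark band round it near the foot; this point at its centre, half-way up; z axis from the mouth to the foot (up while it stands mouth-down, down when it stands mouth-up), x and y square to its sides. 0.1 to 0.2 kg. Starts mouth-down on the board; may be absent
- pot1_mouth (a point): the middle of that pot's open mouth, level with its rim
- pot2_mid (a point): another such pot; may be absent
- pot2_mouth (a point): the middle of that pot's open mouth, level with its rim
- pot3_mid (a point): another such pot; may be absent
- pot3_mouth (a point): the middle of that pot's open mouth, level with its rim
Mind the look-alikes: they are no part of the job. Leave any green or orange look-alike of the part that bears pot3_mid alone. What is shaped like the part that bears lid_mid but orange or purple is not meant.

How it is judged:
By the outcome, as a careful person would: the job done as asked, in the order asked, and still so for the second after the job is handed in, with the robot touching nothing.
Of pot1, pot2, pot3 only 2 to 3 are there at a start; the rules pass over those that are not, and their reading is None.
At some moment in a run one of pot1, pot2, pot3, bar may be knocked a few centimetres aside while the robot is not near it.
It also fails if it takes over 210 s, if anything falls off the work surface, if the arm or the gripper's body presses on something with over 40 N, if the wrist force passes 120 N, or if a joint passes its speed limit or range.

### The arm

A 6-joint arm with a two-finger parallel gripper is mounted at the origin on the work surface. World frame = base frame: x ahead of the robot, y to its left, z up, the work surface at z = 0. Lengths are in m, angles in degrees, forces in N, time in s.
With the tool pointing down it reaches from about 0.3 to 0.775 m from the base axis. Payload 14.6 kg.
Tool frame: the origin (TCP) lies at the very end of the fingers, on their centre line; the grasp point (between the pads) lies 19 mm behind it; z points along the fingers, y is the line along which they close (so a half turn about z gives the same grasp; the last joint's range is limited). The gripper opens to 94 mm and grips with 3 to 60 N. Pads are 16 mm wide; open, the fingers measure 119 mm over their backs; the gripper's body (75 mm by 177 mm) begins 78 mm behind the grasp point.
Start: joints at [72.559, 17.183, 87.147, -0, 75.671, -3.816], TCP at [0.13, 0.535, 0.181] pointing down, gripper open.
Joint ranges: [-173.82, 173.82], [-45.26, 126.66], [13.44, 144.39], [-59.66, 239.66], [0, 175.72], [-146.38, 146.38]. Speed limits (degrees/s): [127.2, 127.2, 147.25, 180, 180, 180].

### API

Orientations are given as [roll, pitch, yaw] about the fixed x, y, z axes, in that order (R = Rz(yaw) Ry(pitch) Rx(roll)).
In Python, from plant import bot gives the robot as it stands. The module is installed in compiled form; this text tells all that it offers.
- The arm moves only by the tool drive_tool, never from a script. Its argument "targets" is a list of rows, each an object of numbers: "x", "y", "z": the shift along the tool's x, y, z in mm; "ax", "ay", "az": the turn, a rotation vector about the tool's x, y, z in degrees. In form: [{"x": .., "y": .., "z": .., "ax": .., "ay": .., "az": ..}, ...]. A call has 1 to 8 rows; each row shifts and turns the commanded pose from where the row before left it, along the tool's axes as they then stand; what a row does not reach is not made up. A row lasts 1/12 s, in which the tool goes at most 41.7 mm and 7.16 degrees, less where a joint would pass 70% of its speed; a pose out of reach is approached as far as the arm can. A call is refused whole if a number of a shift passes 41.7 or a number of a turn 7.16, either way. A call with a gripper value outside its range is refused whole. "fingers" is the opening, from -1 (shut) to 1 (fully open), set as the call begins (left out, the last holds). The fingers move at their own pace and stop on an object; "grip_force" is the grip in N (left out, the last holds). Time passes only in rows, so rows that do not move let the fingers close. It gives the time, the measured TCP pose, the force, the opening and the grip force at its end, in the units of the state.
- bot.read_state(): the state, without advancing time (a new reading comes with each control period).
- bot.snapshot(name): name is "side" or "top" or "wrist"; returns a dict with "image" (384x512x3 uint8, red, green, blue), "mtx" (3x3 intrinsics, pixels), "k1" (the pictures are not rectified: a ray, as slopes to the right and down, at radius r is drawn at 1 + k1 r^2 times it, then the intrinsics apply), "view" (4x4, takes a point from world to camera coordinates). Camera axes: x right, y down, z forward; pixel columns grow to the right and rows downward; lengths in m; the calibration is good to about 2 mm. A picture is of the moment at which its call begins. There is no depth.
- bot.sign_off(): hands the job in; it is judged then, once.
Trained networks look in a picture, given as the dict that the camera call returned (one of the last four; its "shot" number tells which), for a name from the list of things; names that differ only in an ending like _2 or _b are one class to them, and where a whole thing is asked for, a point or a joint stands for the part that bears it (a point fixed in the world has none). Each returns a list of dicts, best first, with "p" (0 to 1); they miss things now and then, are a little off and sometimes report something else, mostly with a low value. They report only what shows in the picture. A call takes as long as a camera call. They do not tell look-alikes from the thing itself.
- bot.look_for(picture, query): "point" ([column, row] in pixels, amid what is visible of it).
- bot.place_of(picture, query): "point" ([column, row] in pixels: a listed point, or the origin of a listed thing).
The state is a dict: "time_s": time; "q": joint angles; "qd": joint speeds; "joint_efforts": joint torques, N m; "tool_pos": TCP position; "tcp_rot": TCP orientation; "wrist_force": force on the tool from outside, world axes, zero at the start; "wrist_torque": the same for the moment, N m; "gripper_width": finger opening in m; "gripper_force": force on a finger pad.
Only numpy, scipy, OpenCV 4.12 (cv2) and the standard library are available. Lean on these libraries where they do the work, as an engineer would, in place of code of your own. Each camera call takes 0.05 s, during which the arm holds its last target. There are 200 camera calls.

## Working session

There is one attempt and no reset: what is moved stays moved. The work goes in short steps, Python scripts to look and compute and a tool call to move; the robot and the scene stay as the last step left them, time stands still between calls to the robot, and variables do not carry over. Pictures are saved under pics/ and viewed, at most 14 in all, crops included, and the job is handed in when it is done.

Besides the shell and the picture viewer there is one more tool, called after "Emit:" by a JSON object that holds its "op" and its "data". drive_tool: Moves the arm, as the interface text tells. Its arguments: {"type":"object","properties":{"targets":{"type":"array"},"fingers":{"type":"number"},"grip_force":{"type":"number"}},"required":["targets"]}

```bash
mkdir -p pics; ls; cat > h.py <<'E'
import numpy as np, cv2
from scipy.spatial.transform import Rotation as Ro
from plant import bot
def ray(s,p):
    K=np.array(s["mtx"]);d=np.array([(p[0]-K[0,2])/K[0,0],(p[1]-K[1,2])/K[1,1]])
    u=d.copy()
    for _ in range(30): u=d/(1+s["k1"]*(u@u))
    V=np.array(s["view"]);R=V[:3,:3];return -R.T@V[:3,3], R.T@np.array([u[0],u[1],1])
def at(s,p,z):
    o,d=ray(s,p);return o+d*(z-o[2])/d[2]
def tri(l):
    A=np.zeros((3,3));b=np.zeros(3)
    for s,p in l:
        o,d=ray(s,p);d=d/np.linalg.norm(d);M=np.eye(3)-np.outer(d,d);A+=M;b+=M@o
    return np.linalg.solve(A,b)
def proj(s,P):
    V=np.array(s["view"]);c=V[:3,:3]@np.array(P)+V[:3,3];u=c[:2]/c[2];u=u*(1+s["k1"]*(u@u));K=np.array(s["mtx"])
    return [K[0,0]*u[0]+K[0,2],K[1,1]*u[1]+K[1,2]]
def save(s,n,crop=None,k=1):
    im=s["image"][:,:,::-1]
    if crop: im=im[crop[1]:crop[3],crop[0]:crop[2]]
    cv2.imwrite("pics/"+n,cv2.resize(im,None,fx=k,fy=k,interpolation=cv2.INTER_CUBIC))
E
python3 - <<'E'
from h import *
S={}
for n in("side","top"):
    s=bot.snapshot(n);S[n]=s
    V=np.array(s["view"]);print(n,(-V[:3,:3].T@V[:3,3]).round(3))
im=np.hstack([S["side"]["image"],S["top"]["image"]])
for n in S: save(S[n],n+"0.png",None,1.5)
H=dict(notch=.082,lid_mid=.096,lid_lip=.096,bar_grip=.014,bar_tip=.014,mat_mid=.004,board_mid=.012,pot1_mid=.0595,pot1_mouth=.012,case=0)
for q,h in H.items():
  for n in S:
    for r in bot.place_of(S[n],q)[:5]:
      if r["p"]>.15: print(q,n,round(r["p"],2),np.round(r["point"],0),at(S[n],r["point"],h).round(3))
print(bot.read_state())
E
```

```text
pics
side [ 0.427 -1.008  0.758]
top [0.263 0.079 1.681]
notch side 0.97 [290. 179.] [0.596 0.099 0.082]
notch top 0.67 [253. 151.] [0.597 0.102 0.082]
notch top 0.16 [258. 135.] [0.649 0.084 0.082]
lid_mid side 0.87 [198. 181.] [0.286 0.084 0.096]
lid_mid side 0.65 [312. 178.] [0.665 0.077 0.096]
lid_mid side 0.58 [261. 143.] [0.512 0.359 0.096]
lid_mid top 0.98 [260. 130.] [0.662 0.078 0.096]
lid_mid top 0.91 [123. 179.] [0.513 0.531 0.096]
lid_mid top 0.67 [225. 250.] [0.275 0.199 0.096]
lid_mid top 0.41 [184. 189.] [0.475 0.329 0.096]
lid_lip side 0.82 [218. 176.] [0.35  0.115 0.096]
lid_lip side 0.59 [247. 138.] [0.46  0.405 0.096]
lid_lip side 0.52 [297. 176.] [0.616 0.093 0.096]
lid_lip top 0.79 [255. 147.] [0.606 0.094 0.096]
lid_lip top 0.73 [109. 193.] [0.47  0.578 0.096]
lid_lip top 0.67 [213. 230.] [0.341 0.237 0.096]
lid_lip top 0.5 [259. 137.] [0.638 0.08  0.096]
bar_grip side 0.51 [258. 164.] [0.497 0.333 0.014]
bar_grip top 0.97 [185. 187.] [0.493 0.338 0.014]
bar_tip side 0.59 [286. 166.] [0.61  0.306 0.014]
bar_tip top 0.64 [198. 152.] [0.613 0.29  0.014]
mat_mid si
[... 694 characters left out ...]
2 0.308 0.   ]
{'time_s': 1.1, 'q': array([ 7.25583035e+01,  1.71799103e+01,  8.71456081e+01, -1.09855148e-04,
        7.56724063e+01, -3.81634336e+00]), 'qd': array([ 0.01537473,  0.02730518, -0.01563461,  0.09754789,  0.10610961,
       -0.10764767]), 'joint_efforts': array([-5.11157705e-04, -5.31663001e+01, -3.52908862e+01,  7.08429236e-02,
        2.12835503e-02, -3.86593695e-05]), 'tool_pos': array([0.12956995, 0.5345122 , 0.18108462]), 'tcp_rot': array([1.79997936e+02, 2.44334247e-04, 1.66374674e+02]), 'wrist_force': array([ 0.22507865,  0.43532438, -0.30979054]), 'wrist_torque': array([-0.03981428, -0.0074433 ,  0.04940854]), 'gripper_force': 0.0, 'gripper_width': 0.09392187712305144}
```

View pics/side0.png

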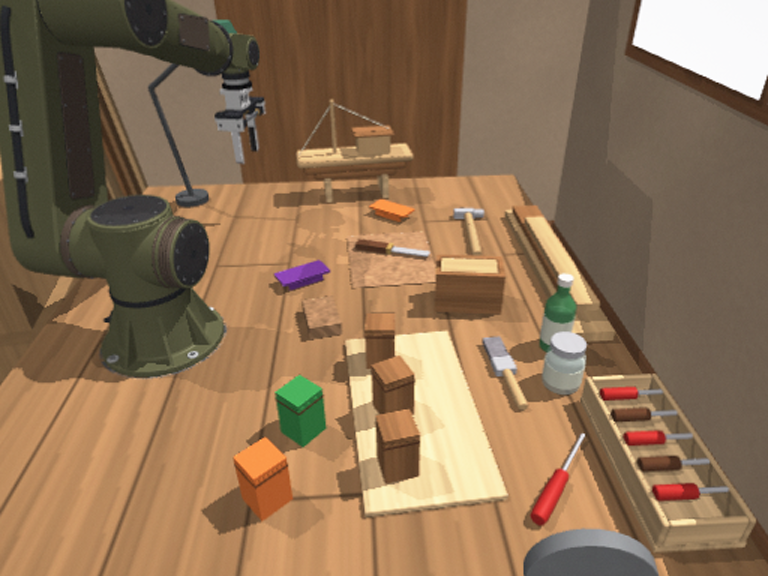

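View pics/top0.png

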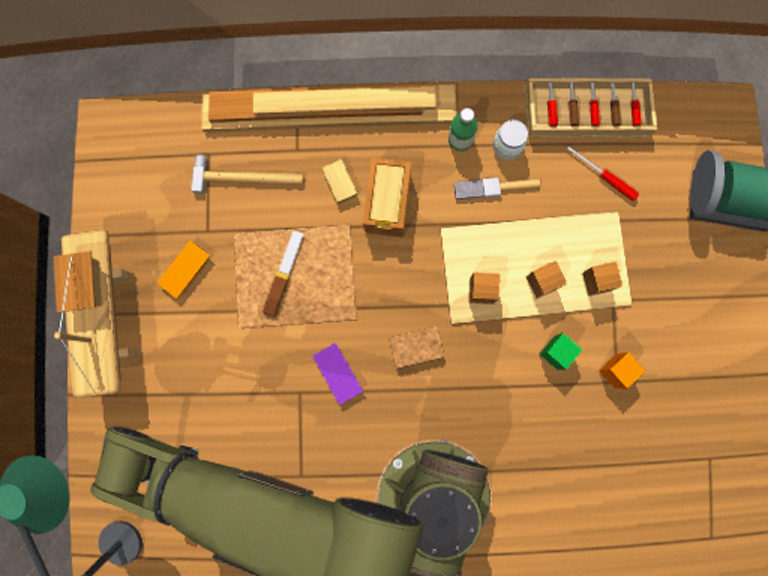

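The top picture shows the bar on the mat (grip ~(278,281)), the case at (388,195) and three brown pots at (485,288), (546,279) and (602,277). The real lid is the pale one in the case at (388,195). The orange (184,270) and purple (338,374) plates are look-alikes, and so are the green (562,351) and orange (623,370) blocks off the board. I'm moving above the bar for a near look.

Emit:
{"op": "drive_tool", "data": {"targets": [{"x": -40,"y": -11.5,"z": -7},{"x": -40,"y": -11.5,"z": -7},{"x": -40,"y": -11.5,"z": -7},{"x": -40,"y": -11.5,"z": -7},{"x": -40,"y": -11.5,"z": -7},{"x": -40,"y": -11.5,"z": -7},{"x": -40,"y": -11.5,"z": -7},{"x": -40,"y": -11.5,"z": -7}], "fingers": 1}}

```text
validation failed for argument at $.ta...
```

Emit:
{"op": "drive_tool", "data": {"targets": [{"x": -38,"y": -11.5,"az": 4.2},{"x": -38,"y": -11.5,"az": 4.2},{},{},{}]}}

```text
validation failed for argument at $.ta...
```

```bash
python3 - <<'E'
from h import *
st=bot.read_state();print(st["tool_pos"],st["tcp_rot"],st["q"])
s=bot.snapshot("wrist");save(s,"w1.png")
V=np.array(s["view"]);print((-V[:3,:3].T@V[:3,3]).round(3))
for q,h in dict(bar_grip=.014,bar_tip=.014,mat_mid=.004,notch=.082).items():
    for r in bot.place_of(s,q)[:2]: print(q,round(r["p"],2),np.round(r["point"]),at(s,r["point"],h).round(4))
t=bot.snapshot("top")
for q,h in dict(pot1_mid=.0595,pot2_mid=.0595,pot3_mid=.0595,bar_grip=.014,notch=.082,lid_mid=.096).items():
    for r in bot.look_for(t,q)[:6]: print(q,round(r["p"],2),np.round(r["point"]),at(t,r["point"],h).round(4))
E
```

```text
[0.12956995 0.5345122  0.18108462] [1.79997936e+02 2.44334247e-04 1.66374674e+02] [ 7.25583035e+01  1.71799103e+01  8.71456081e+01 -1.09855148e-04
  7.56724063e+01 -3.81634336e+00]
[0.065 0.551 0.384]
pot1_mid 0.63 [403. 186.] [ 0.4689 -0.3968  0.0595]
pot1_mid 0.48 [248. 130.] [0.6744 0.1172 0.0595]
pot2_mid 0.69 [323. 195.] [ 0.4472 -0.1245  0.0595]
pot3_mid 0.8 [367. 187.] [ 0.4687 -0.2719  0.0595]
pot3_mid 0.78 [374. 235.] [ 0.3092 -0.2882  0.0595]
pot3_mid 0.6 [416. 247.] [ 0.2627 -0.4284  0.0595]
pot3_mid 0.41 [322. 194.] [ 0.4493 -0.1213  0.0595]
bar_grip 0.57 [185. 185.] [0.4989 0.3374 0.014 ]
notch 0.96 [262. 133.] [0.6551 0.0717 0.082 ]
lid_mid 0.96 [120. 180.] [0.5113 0.542  0.096 ]
lid_mid 0.73 [257. 127.] [0.6737 0.086  0.096 ]
lid_mid 0.59 [225. 250.] [0.2739 0.198  0.096 ]
```

View pics/w1.png

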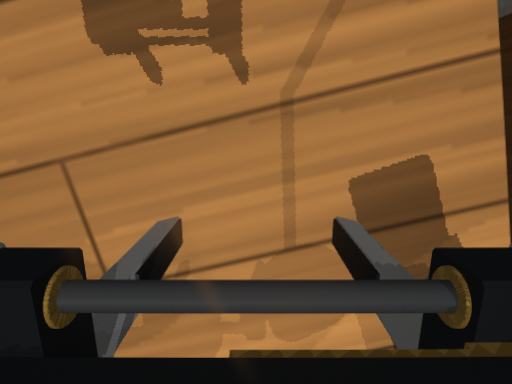

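The rows need every key. The picture shows only table and shadows, because the arm has not moved yet.

Emit:
{"op": "drive_tool", "data": {"targets": [{"x": -40,"y": -11.5,"z": -7,"ax": 0,"ay": 0,"az": 0},{"x": -40,"y": -11.5,"z": -7,"ax": 0,"ay": 0,"az": 0},{"x": -40,"y": -11.5,"z": -7,"ax": 0,"ay": 0,"az": 0},{"x": -40,"y": -11.5,"z": -7,"ax": 0,"ay": 0,"az": 0},{"x": -40,"y": -11.5,"z": -7,"ax": 0,"ay": 0,"az": 0},{"x": -40,"y": -11.5,"z": -7,"ax": 0,"ay": 0,"az": 0},{"x": -40,"y": -11.5,"z": -7,"ax": 0,"ay": 0,"az": 0},{"x": -40,"y": -11.5,"z": -7,"ax": 0,"ay": 0,"az": 0}], "fingers": 1}}

```text
time_s: 2.37
tool_pos: [0.4167, 0.3704, 0.2369]
tcp_rot: [180.0, 0.0, 166.4]
wrist_force: [-0.0, 0.5, 0.9]
gripper_width: 0.0938
gripper_force: 0.0
```

Emit:
{"op": "drive_tool", "data": {"targets": [{"x": -38,"y": -11.5,"z": 0,"ax": 0,"ay": 0,"az": 4.2},{"x": -38,"y": -11.5,"z": 0,"ax": 0,"ay": 0,"az": 4.2},{"x": 0,"y": 0,"z": 0,"ax": 0,"ay": 0,"az": 0},{"x": 0,"y": 0,"z": 0,"ax": 0,"ay": 0,"az": 0},{"x": 0,"y": 0,"z": 0,"ax": 0,"ay": 0,"az": 0}]}}

```text
time_s: 2.78
tool_pos: [0.4817, 0.3293, 0.2362]
tcp_rot: [-180.0, -0.0, 158.0]
wrist_force: [-0.1, 0.2, -0.3]
gripper_width: 0.094
gripper_force: 0.0
```

```bash
python3 - <<'E'
from h import *
st=bot.read_state();print(st["time_s"],st["tool_pos"],st["tcp_rot"],st["q"])
s=bot.snapshot("wrist");save(s,"w2.png")
V=np.array(s["view"]);print((-V[:3,:3].T@V[:3,3]).round(3),V[2,:3])
for q,h in dict(bar_grip=.014,bar_tip=.014,mat_mid=.004,notch=.082).items():
    for r in bot.place_of(s,q)[:2]: print(q,round(r["p"],2),np.round(r["point"]),at(s,r["point"],h).round(4))
t=bot.snapshot("top");np.save("t.npy",t,allow_pickle=True)
save(t,"t1.png",(230,90,300,170),8)
save(t,"t2.png",(290,130,430,225),5.5)
E
```

```text
2.7833 [0.48170919 0.32930504 0.23619247] [-1.79990786e+02 -2.17681789e-02  1.58005460e+02] [ 3.07550942e+01  1.95762748e+01  7.67098156e+01  1.18205935e-02
  8.37344206e+01 -3.72516593e+01]
[0.42  0.355 0.439] [ 0.21556585 -0.08671689 -0.97263125]
bar_grip 0.9 [261. 169.] [0.4845 0.3353 0.014 ]
bar_tip 0.62 [265. 255.] [0.6087 0.2921 0.014 ]
mat_mid 0.55 [246. 190.] [0.5062 0.3036 0.004 ]
notch 0.83 [131. 318.] [0.5972 0.1023 0.082 ]
```

View pics/w2.png

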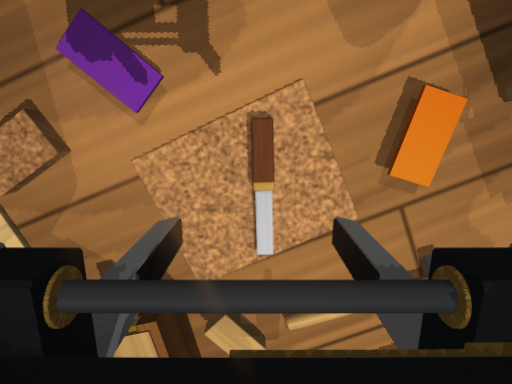

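The bar lies on the mat with its handle end at (262,118), its root at (263,187) and its tip at (265,254). I'm working out the pose, and finding the notch with the top and side cameras.

```bash
python3 - <<'E'
from h import *
s=bot.snapshot("wrist")
e=at(s,(262.3,117.5),.024);t=at(s,(264.8,254.5),.016);r=at(s,(263.7,188),.02)
print(e,t,r,np.linalg.norm(t-e),np.degrees(np.arctan2(*(t-e)[1::-1])))
u=(t-e)/np.linalg.norm(t-e);print("grip",e+u*.07,t-u*.13)
side=bot.snapshot("side");top=bot.snapshot("top")
for q in("notch","lid_mid","lid_lip"):
    a=bot.place_of(side,q);b=bot.place_of(top,q)
    for x in a[:3]:
        for y in b[:3]:
            P=tri([(side,x["point"]),(top,y["point"])])
            if .07<P[2]<.115: print(q,x["p"],y["p"],P.round(4))
save(top,"t1.png",(225,95,305,165),8)
save(side,"s1.png",(215,170,355,340),3.5)
E
```

```text
[0.41952753 0.3636192  0.024     ] [0.60675451 0.2935144  0.016     ] [0.51005468 0.32989061 0.02      ] 0.20008154430450822 -20.527782351314816
grip [0.48503027 0.33909252 0.02120114] [0.48510657 0.33906395 0.02119788]
notch 0.6 0.63 [0.6056 0.1015 0.0777]
notch 0.53 0.63 [0.6035 0.101  0.1044]
lid_mid 0.84 0.81 [0.6666 0.0784 0.0928]
lid_lip 0.81 0.81 [0.6054 0.0965 0.0966]
lid_lip 0.16 0.81 [0.6358 0.0939 0.0895]
```

View pics/t1.png

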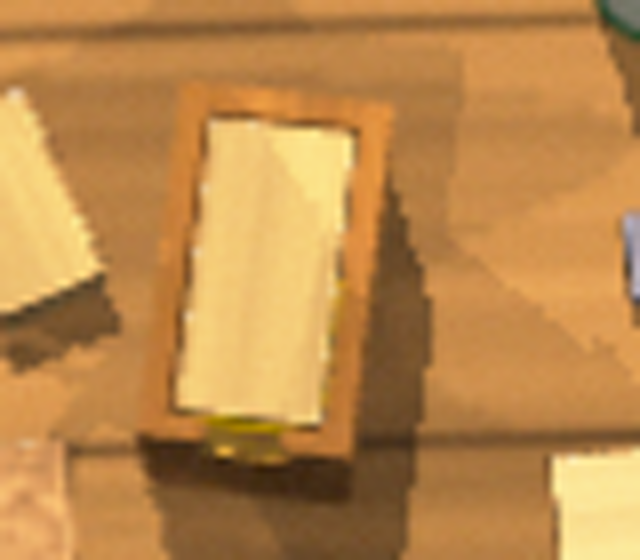

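View pics/s1.png

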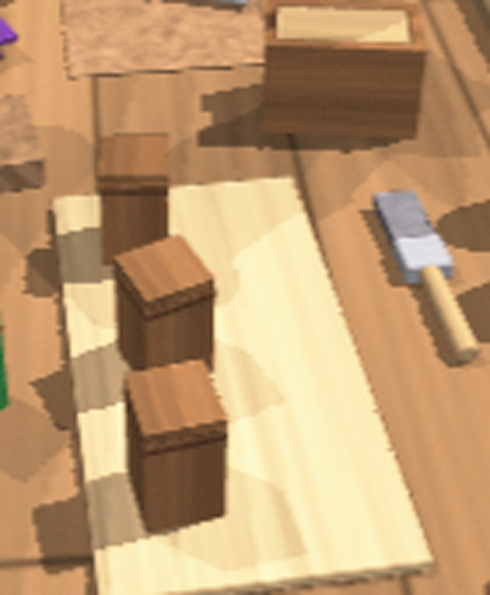

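All three pots show the dark band at the top, so they are mouth-down: side-crop tops at (133,160), (163,270) and (175,400). The top crop shows the case rim corners (180,82), (395,103), (355,462) and (140,435), with the brass notch at (247,445). Grasping the bar now.

Emit:
{"op": "drive_tool", "data": {"targets": [{"x": 0,"y": 10,"z": 38,"ax": 0,"ay": 0,"az": -1.5},{"x": 0,"y": 0,"z": 38,"ax": 0,"ay": 0,"az": 0},{"x": 0,"y": 0,"z": 38,"ax": 0,"ay": 0,"az": 0},{"x": 0,"y": 0,"z": 38,"ax": 0,"ay": 0,"az": 0},{"x": 0,"y": 0,"z": 38,"ax": 0,"ay": 0,"az": 0},{"x": 0,"y": 0,"z": 30,"ax": 0,"ay": 0,"az": 0},{"x": 0,"y": 0,"z": 8.5,"ax": 0,"ay": 0,"az": 0},{"x": 0,"y": 0,"z": 0,"ax": 0,"ay": 0,"az": 0}]}}

```text
time_s: 4.2
tool_pos: [0.4849, 0.3378, 0.006]
tcp_rot: [-179.8, -0.1, 159.5]
wrist_force: [-0.5, 0.6, 0.6]
gripper_width: 0.0943
gripper_force: 0.0
```

```bash
python3 - <<'E'
from h import *
s=bot.snapshot("top")
C=[at(s,(225+x/8,95+y/8),.1) for x,y in((180,82),(395,103),(355,462),(140,435))]
C=np.array(C);print(C.round(4),np.linalg.norm(np.diff(C,axis=0),axis=1))
f=(C[0]+C[1])/2;n=(C[2]+C[3])/2;print("mid",C.mean(0),"nearmid",n,np.degrees(np.arctan2(*(f-n)[1::-1])), np.degrees(np.arctan2(*(C[0]-C[3])[1::-1])),np.degrees(np.arctan2(*(C[1]-C[2])[1::-1])),np.degrees(np.arctan2(*(C[0]-C[1])[1::-1]))-90,np.degrees(np.arctan2(*(C[3]-C[2])[1::-1]))-90)
L=np.array([at(s,(225+x/8,95+y/8),.1) for x,y in((208,118),(354,130),(322,422),(177,408))]);print("lid",L.mean(0),((L[0]+L[1]-L[2]-L[3])/2))
print(at(s,(225+247/8,95+462/8),.082))
P=[at(s,p,.107) for p in((323.5,191),(364,186),(402,184.5))];print(np.round(P,4))
B=np.array([at(s,(x/1.5,y/1.5),.012) for x,y in((441,228),(617,213),(631,305),(451,324))]);print(B.round(3),B.mean(0))
M=np.array([at(s,(x/1.5,y/1.5),.004) for x,y in((234,234),(351,225),(355,318),(240,327))]);print(M.round(3),M.mean(0))
st=bot.read_state();print(st["tool_pos"],st["gripper_width"])
E
```

```text
[[0.7471 0.1157 0.1   ]
 [0.7355 0.0273 0.1   ]
 [0.5848 0.0484 0.1   ]
 [0.5986 0.1354 0.1   ]] [0.08915152 0.15208668 0.0880209 ]
mid [0.66648157 0.08169606 0.1       ] nearmid [0.59170606 0.09191276 0.1       ] -7.780240073167454 -7.560637426469466 -7.9965358074704245 -7.480113673380359 -8.967127027781146
lid [0.66668361 0.08261451 0.1       ] [ 0.12224315 -0.01619528  0.        ]
[0.58977878 0.09238064 0.082     ]
[[ 0.454  -0.121   0.107 ]
 [ 0.4665 -0.2533  0.107 ]
 [ 0.4679 -0.3795  0.107 ]]
[[ 0.603 -0.038  0.012]
 [ 0.629 -0.452  0.012]
 [ 0.413 -0.47   0.012]
 [ 0.383 -0.052  0.012]] [ 0.50705101 -0.25278058  0.012     ]
[[0.605 0.44  0.004]
 [0.618 0.168 0.004]
 [0.403 0.164 0.004]
 [0.39  0.426 0.004]] [0.50392233 0.29955572 0.004     ]
[0.48599424 0.33848051 0.00827695] 0.09403408602992305
```

Emit:
{"op": "drive_tool", "data": {"targets": [{"x": 0,"y": 0,"z": 1,"ax": 0,"ay": 0,"az": 0},{"x": 0,"y": 0,"z": 0,"ax": 0,"ay": 0,"az": 0},{"x": 0,"y": 0,"z": 0,"ax": 0,"ay": 0,"az": 0},{"x": 0,"y": 0,"z": 0,"ax": 0,"ay": 0,"az": 0},{"x": 0,"y": 0,"z": 0,"ax": 0,"ay": 0,"az": 0},{"x": 0,"y": 0,"z": 0,"ax": 0,"ay": 0,"az": 0},{"x": 0,"y": 0,"z": 0,"ax": 0,"ay": 0,"az": 0},{"x": 0,"y": 0,"z": 0,"ax": 0,"ay": 0,"az": 0}], "fingers": -1, "grip_force": 60}}

```text
time_s: 4.92
tool_pos: [0.4858, 0.3384, 0.0069]
tcp_rot: [180.0, 0.0, 159.5]
wrist_force: [0.1, 0.2, 1.1]
gripper_width: 0.044
gripper_force: 0.0
```

Emit:
{"op": "drive_tool", "data": {"targets": [{"x": 0,"y": 0,"z": 0,"ax": 0,"ay": 0,"az": 0},{"x": 0,"y": 0,"z": -15,"ax": 0,"ay": 0,"az": 0},{"x": 0,"y": 0,"z": -30,"ax": 0,"ay": 0,"az": 0},{"x": 0,"y": 0,"z": -35,"ax": 0,"ay": 0,"az": 0},{"x": 0,"y": 0,"z": -35,"ax": 0,"ay": 0,"az": 0},{"x": 0,"y": 0,"z": 0,"ax": 0,"ay": 0,"az": 0},{"x": 0,"y": 0,"z": 0,"ax": 0,"ay": 0,"az": 0}]}}

```text
time_s: 5.5
tool_pos: [0.4865, 0.3389, 0.1237]
tcp_rot: [179.8, 0.1, 159.5]
wrist_force: [-0.4, -0.4, -0.8]
gripper_width: 0.0007
gripper_force: 0.0
```

```bash
python3 - <<'E'
from h import *
st=bot.read_state();T=st["tool_pos"];print(T,st["tcp_rot"],st["gripper_width"])
R=Ro.from_euler("xyz",st["tcp_rot"],degrees=True).as_matrix()
s=bot.snapshot("wrist");g=bot.snapshot("side");save(g,"s2.png",(200,80,330,190),5)
# bar direction in tool frame: pixel ends on the wrist view
for q in("bar_grip","bar_tip"):
    w=bot.place_of(s,q);e=bot.place_of(g,q)
    print(q,[(round(a["p"],2),np.round(a["point"])) for a in w[:2]],[(round(a["p"],2),np.round(a["point"])) for a in e[:2]])
    if w and e:
        P=tri([(s,w[0]["point"]),(g,e[0]["point"])]);print(P,"tool frame",R.T@(P-T))
E
```

```text
[0.48652853 0.33887799 0.12367627] [1.79833248e+02 1.29274802e-01 1.59479803e+02] 0.000685637238051807
bar_grip [(0.62, array([254., 182.]))] [(0.51, array([256., 168.]))]
[ 0.48889794  0.33785125 -0.00435685] tool frame [-0.00229009 -0.00050367  0.12803769]
bar_tip [] [(0.71, array([285., 169.]))]
```

View pics/s2.png

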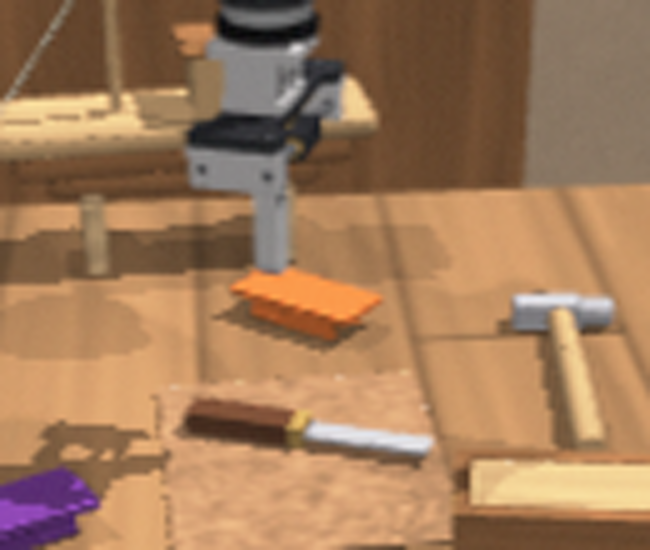

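The fingers were still closing when I lifted, so the bar is still on the mat. Retrying with a longer close.

Emit:
{"op": "drive_tool", "data": {"targets": [{"x": 0,"y": 0,"z": 0,"ax": 0,"ay": 0,"az": 0},{"x": 0,"y": 0,"z": 0,"ax": 0,"ay": 0,"az": 0},{"x": 0,"y": 0,"z": 0,"ax": 0,"ay": 0,"az": 0},{"x": 0,"y": 0,"z": 0,"ax": 0,"ay": 0,"az": 0},{"x": 0,"y": 0,"z": 0,"ax": 0,"ay": 0,"az": 0},{"x": 0,"y": 0,"z": 0,"ax": 0,"ay": 0,"az": 0},{"x": 0,"y": 0,"z": 0,"ax": 0,"ay": 0,"az": 0},{"x": 0,"y": 0,"z": 0,"ax": 0,"ay": 0,"az": 0}], "fingers": 0.4}}

```text
time_s: 6.47
tool_pos: [0.4858, 0.3384, 0.1219]
tcp_rot: [180.0, 0.0, 159.5]
wrist_force: [-0.0, -0.6, -0.3]
gripper_width: 0.0503
gripper_force: 0.0
```

Emit:
{"op": "drive_tool", "data": {"targets": [{"x": 0,"y": 0,"z": 35,"ax": 0,"ay": 0,"az": 0},{"x": 0,"y": 0,"z": 35,"ax": 0,"ay": 0,"az": 0},{"x": 0,"y": 0,"z": 30,"ax": 0,"ay": 0,"az": 0},{"x": 0,"y": 0,"z": 16.5,"ax": 0,"ay": 0,"az": 0},{"x": 0,"y": 0,"z": 0,"ax": 0,"ay": 0,"az": 0},{"x": 0,"y": 0,"z": 0,"ax": 0,"ay": 0,"az": 0}]}}

```text
time_s: 6.97
tool_pos: [0.4857, 0.3384, 0.0053]
tcp_rot: [-180.0, -0.0, 159.5]
wrist_force: [-0.4, 0.1, 0.6]
gripper_width: 0.0657
gripper_force: 0.0
```

Emit:
{"op": "drive_tool", "data": {"targets": [{"x": 0,"y": 0,"z": 0,"ax": 0,"ay": 0,"az": 0},{"x": 0,"y": 0,"z": 0,"ax": 0,"ay": 0,"az": 0},{"x": 0,"y": 0,"z": 0,"ax": 0,"ay": 0,"az": 0},{"x": 0,"y": 0,"z": 0,"ax": 0,"ay": 0,"az": 0},{"x": 0,"y": 0,"z": 0,"ax": 0,"ay": 0,"az": 0},{"x": 0,"y": 0,"z": 0,"ax": 0,"ay": 0,"az": 0},{"x": 0,"y": 0,"z": 0,"ax": 0,"ay": 0,"az": 0},{"x": 0,"y": 0,"z": 0,"ax": 0,"ay": 0,"az": 0}], "fingers": -1, "grip_force": 60}}

```text
time_s: 7.63
tool_pos: [0.4858, 0.3384, 0.0053]
tcp_rot: [-180.0, -0.0, 159.5]
wrist_force: [0.1, -0.5, -0.3]
gripper_width: 0.016
gripper_force: 0.0
```

Emit:
{"op": "drive_tool", "data": {"targets": [{"x": 0,"y": 0,"z": 0,"ax": 0,"ay": 0,"az": 0},{"x": 0,"y": 0,"z": 0,"ax": 0,"ay": 0,"az": 0},{"x": 0,"y": 0,"z": 0,"ax": 0,"ay": 0,"az": 0},{"x": 0,"y": 0,"z": 0,"ax": 0,"ay": 0,"az": 0}]}}

```text
time_s: 7.97
tool_pos: [0.4858, 0.3384, 0.0053]
tcp_rot: [-180.0, -0.0, 159.5]
wrist_force: [-0.1, -0.4, 0.2]
gripper_width: 0.0006
gripper_force: 0.0
```

The fingers closed on nothing, so the bar may have been knocked aside. I'm lifting to look again.

Emit:
{"op": "drive_tool", "data": {"targets": [{"x": 0,"y": 0,"z": -35,"ax": 0,"ay": 0,"az": 0},{"x": 0,"y": 0,"z": -40,"ax": 0,"ay": 0,"az": 0},{"x": 0,"y": 0,"z": -40,"ax": 0,"ay": 0,"az": 0},{"x": 0,"y": 0,"z": -40,"ax": 0,"ay": 0,"az": 0},{"x": 0,"y": 0,"z": -40,"ax": 0,"ay": 0,"az": 0},{"x": 0,"y": 0,"z": -40,"ax": 0,"ay": 0,"az": 0},{"x": 0,"y": 0,"z": 0,"ax": 0,"ay": 0,"az": 0},{"x": 0,"y": 0,"z": 0,"ax": 0,"ay": 0,"az": 0}], "fingers": 0.4}}

```text
time_s: 8.63
tool_pos: [0.4864, 0.3388, 0.2425]
tcp_rot: [179.8, 0.1, 159.5]
wrist_force: [0.1, 0.3, -1.0]
gripper_width: 0.0505
gripper_force: 0.0
```

```bash
python3 - <<'E'
from h import *
st=bot.read_state();T=st["tool_pos"];print(T,st["tcp_rot"],st["gripper_width"])
S={n:bot.snapshot(n) for n in("wrist","side","top")}
save(S["wrist"],"w3.png")
for q in("bar_grip","bar_tip"):
  for n in S:
    for a in bot.place_of(S[n],q)[:2]: print(q,n,round(a["p"],2),np.round(a["point"]),at(S[n],a["point"],.014).round(4))
for p in([.485,.339,.014],[.6067,.2935,.014]):print([np.round(proj(S[n],p)) for n in S])
print("tcp",[np.round(proj(S[n],T)) for n in S])
E
```

```text
[0.48639543 0.33875244 0.24249387] [1.79809858e+02 1.48297554e-01 1.59476123e+02] 0.050464328875831195
bar_grip wrist 0.6 [252. 170.] [0.4882 0.3328 0.014 ]
bar_grip side 0.67 [262. 270.] [ 0.4736 -0.2574  0.014 ]
bar_grip side 0.48 [258. 166.] [0.4964 0.3222 0.014 ]
bar_tip wrist 0.76 [255. 252.] [0.6074 0.293  0.014 ]
bar_tip side 0.57 [287. 167.] [0.6103 0.3023 0.014 ]
bar_tip top 0.53 [198. 154.] [0.6054 0.2924 0.014 ]
[array([255., 167.]), array([255., 164.]), array([185., 189.])]
[array([255., 251.]), array([286., 168.]), array([197., 154.])]
tcp [array([255., 218.]), array([254., 109.]), array([173., 179.])]
```

View pics/w3.png

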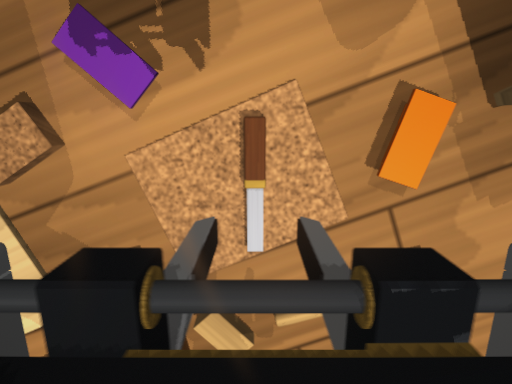

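The bar is still at (255,117)–(255,251), exactly where I computed it, so the fingers must have missed it in height. I'll go down and look there in one composite picture.

Emit:
{"op": "drive_tool", "data": {"targets": [{"x": 0,"y": 0,"z": 40,"ax": 0,"ay": 0,"az": 0},{"x": 0,"y": 0,"z": 40,"ax": 0,"ay": 0,"az": 0},{"x": 0,"y": 0,"z": 40,"ax": 0,"ay": 0,"az": 0},{"x": 0,"y": 0,"z": 40,"ax": 0,"ay": 0,"az": 0},{"x": 0,"y": 0,"z": 40,"ax": 0,"ay": 0,"az": 0},{"x": 0,"y": 0,"z": 34,"ax": 0,"ay": 0,"az": 0},{"x": 0,"y": 0,"z": 0,"ax": 0,"ay": 0,"az": 0},{"x": 0,"y": 0,"z": 0,"ax": 0,"ay": 0,"az": 0}]}}

```text
time_s: 9.75
tool_pos: [0.4853, 0.3381, 0.0059]
tcp_rot: [-179.9, -0.1, 159.5]
wrist_force: [-0.1, 0.0, 1.4]
gripper_width: 0.0657
gripper_force: 0.0
```

```bash
python3 - <<'E'
from h import *
st=bot.read_state();T=st["tool_pos"];print(T,st["tcp_rot"],st["gripper_width"])
w=bot.snapshot("wrist");s=bot.snapshot("side")
a=s["image"][110:195,205:310,::-1]
a=cv2.resize(a,(474,384),interpolation=cv2.INTER_CUBIC);b=cv2.resize(w["image"][:,:,::-1],(320,240))
c=np.zeros((384,474+320,3),np.uint8);c[:,:474]=a;c[:240,474:]=b
cv2.imwrite("pics/c1.png",c)
print(proj(s,T),proj(w,T),proj(w,[.485,.339,.024]))
E
```

```text
[0.48533636 0.33806969 0.0058554 ] [-1.79881907e+02 -9.29917642e-02  1.59472847e+02] 0.06570162980106509
[np.float64(254.64139762306422), np.float64(165.4637635037802)] [np.float64(255.36012334096745), np.float64(218.26279283044687)] [np.float64(256.3429249369947), np.float64(226.15164133656205)]
```

View pics/c1.png

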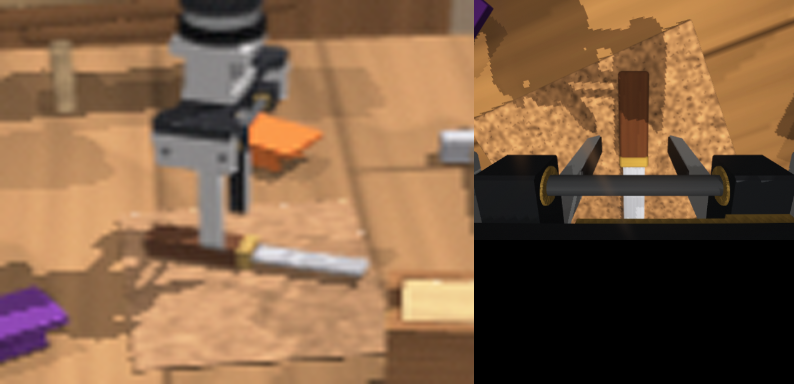

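The composite shows the near finger ending at (212,247) beside the handle and the far finger ending at (238,212), which looks higher than the reported TCP. I'm checking that numerically.

```bash
python3 - <<'E'
from h import *
st=bot.read_state();T=st["tool_pos"];R=Ro.from_euler("xyz",st["tcp_rot"],degrees=True).as_matrix()
w=bot.snapshot("wrist");s=bot.snapshot("side")
print(w["mtx"],w["k1"])
for p in([.4195,.3636,.024],[.510,.3299,.02]):print("bar in wrist",proj(w,p))
for dz in(0,-.02):
  for dy in(.033,-.033):
    P=T+R@[0,dy,dz]; q=proj(s,P);print(dz,dy,"wrist",np.round(proj(w,P)),"side comp",(q[0]-205)*4.51,(q[1]-110)*4.51)
q=proj(s,[.485,.339,.024]);print((q[0]-205)*4.51,(q[1]-110)*4.51)
q=proj(s,[.6067,.2935,.014]);print((q[0]-205)*4.51,(q[1]-110)*4.51)
save(w,"w4.png",(120,180,400,384),2.8)
E
```

```text
[[304.18037306   0.         256.91885956]
 [  0.         304.18037306 193.0145915 ]
 [  0.           0.           1.        ]] -0.010383804437352954
bar in wrist [np.float64(254.03763709149257), np.float64(111.27865847109176)]
bar in wrist [np.float64(254.48653080273138), np.float64(257.9813823809957)]
0 0.033 wrist [303. 218.] side comp 236.52545788999 229.45621017619501
0 -0.033 wrist [208. 218.] side comp 214.33810337192398 264.2986427701592
-0.02 0.033 wrist [307. 228.] side comp 236.17673024910715 209.9038853507913
-0.02 -0.033 wrist [203. 228.] side comp 213.8162404079868 244.3123637024211
223.0991759141631 231.74549791462653
365.5483387448788 261.2937863580203
```

View pics/w4.png

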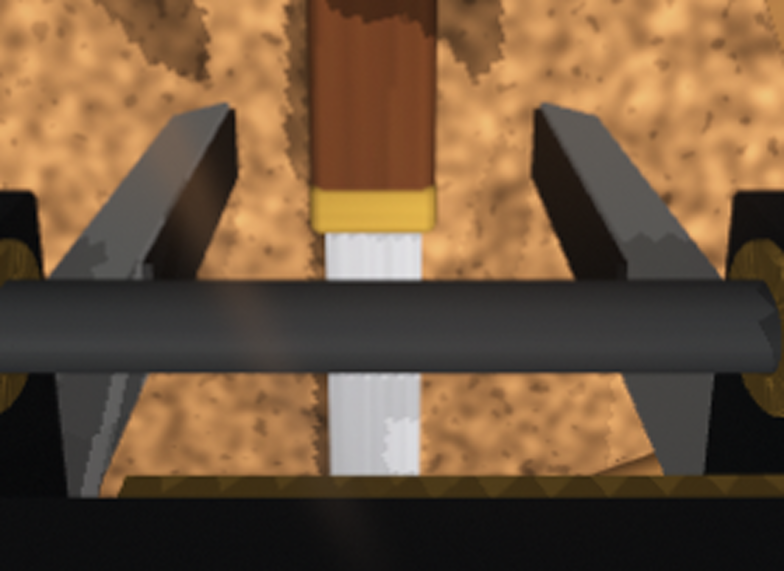

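The finger inner tips are at (204,219) and (311,217). That spacing for a 65.7 mm opening puts the real finger ends about 20 mm short of the reported TCP, and the side view agrees. I'll treat this as a tool offset and go lower carefully, watching the force.

Emit:
{"op": "drive_tool", "data": {"targets": [{"x": 0,"y": 0,"z": 10,"ax": 0,"ay": 0,"az": 0},{"x": 0,"y": 0,"z": 4,"ax": 0,"ay": 0,"az": 0},{"x": 0,"y": 0,"z": 0,"ax": 0,"ay": 0,"az": 0},{"x": 0,"y": 0,"z": 0,"ax": 0,"ay": 0,"az": 0}]}}

```text
time_s: 10.28
tool_pos: [0.4857, 0.3383, -0.0078]
tcp_rot: [-180.0, -0.0, 159.5]
wrist_force: [0.0, -0.0, 0.9]
gripper_width: 0.0656
gripper_force: 0.0
```

Emit:
{"op": "drive_tool", "data": {"targets": [{"x": 0,"y": 0,"z": 2,"ax": 0,"ay": 0,"az": 0},{"x": 0,"y": 0,"z": 0,"ax": 0,"ay": 0,"az": 0},{"x": 0,"y": 0,"z": 0,"ax": 0,"ay": 0,"az": 0},{"x": 0,"y": 0,"z": 0,"ax": 0,"ay": 0,"az": 0},{"x": 0,"y": 0,"z": 0,"ax": 0,"ay": 0,"az": 0},{"x": 0,"y": 0,"z": 0,"ax": 0,"ay": 0,"az": 0},{"x": 0,"y": 0,"z": 0,"ax": 0,"ay": 0,"az": 0},{"x": 0,"y": 0,"z": 0,"ax": 0,"ay": 0,"az": 0}], "fingers": -1, "grip_force": 60}}

```text
time_s: 10.95
tool_pos: [0.4858, 0.3384, -0.0096]
tcp_rot: [-180.0, 0.0, 159.5]
wrist_force: [-0.3, -0.3, 0.4]
gripper_width: 0.0293
gripper_force: 60.0
```

Emit:
{"op": "drive_tool", "data": {"targets": [{"x": 0,"y": 0,"z": 0,"ax": 0,"ay": 0,"az": 0},{"x": 0,"y": 0,"z": 0,"ax": 0,"ay": 0,"az": 0},{"x": 0,"y": 0,"z": 0,"ax": 0,"ay": 0,"az": 0},{"x": 0,"y": 0,"z": 0,"ax": 0,"ay": 0,"az": 0}]}}

```text
time_s: 11.28
tool_pos: [0.4858, 0.3384, -0.0096]
tcp_rot: [180.0, 0.0, 159.5]
wrist_force: [-0.2, -1.7, 2.0]
gripper_width: 0.0294
gripper_force: 60.0
```

It's gripped at 29.4 mm. Lifting it and carrying it to a spot in front of the notch.

Emit:
{"op": "drive_tool", "data": {"targets": [{"x": 0,"y": 0,"z": -20,"ax": 0,"ay": 0,"az": 0},{"x": 0,"y": 0,"z": -35,"ax": 0,"ay": 0,"az": 0},{"x": 0,"y": 0,"z": -35,"ax": 0,"ay": 0,"az": 0},{"x": 0,"y": 0,"z": -20,"ax": 0,"ay": 0,"az": 0},{"x": 0,"y": 0,"z": 0,"ax": 0,"ay": 0,"az": 0}]}}

```text
time_s: 11.7
tool_pos: [0.4876, 0.3395, 0.105]
tcp_rot: [179.7, 0.3, 159.5]
wrist_force: [0.9, -0.2, -1.3]
gripper_width: 0.0288
gripper_force: 60.0
```

Emit:
{"op": "drive_tool", "data": {"targets": [{"x": -5,"y": -38.2,"z": 0,"ax": 0,"ay": 0,"az": 0},{"x": -5,"y": -38.2,"z": 0,"ax": 0,"ay": 0,"az": 0},{"x": -5,"y": -38.2,"z": 0,"ax": 0,"ay": 0,"az": 0},{"x": -5,"y": -38.2,"z": 0,"ax": 0,"ay": 0,"az": 0},{"x": -5,"y": -38.2,"z": 0,"ax": 0,"ay": 0,"az": 0},{"x": -5,"y": -38.2,"z": 0,"ax": 0,"ay": 0,"az": 0},{"x": 0,"y": 0,"z": 0,"ax": 0,"ay": 0,"az": -6.4},{"x": 0,"y": 0,"z": 0,"ax": 0,"ay": 0,"az": -6.4}]}}

```text
time_s: 12.37
tool_pos: [0.4328, 0.1115, 0.0994]
tcp_rot: [-180.0, -0.1, 172.4]
wrist_force: [0.7, 0.2, -1.0]
gripper_width: 0.0295
gripper_force: 60.0
```

Emit:
{"op": "drive_tool", "data": {"targets": [{"x": 0,"y": 0,"z": 20,"ax": 0,"ay": 0,"az": 0},{"x": 0,"y": 0,"z": 17,"ax": 0,"ay": 0,"az": 0},{"x": 0,"y": 0,"z": 0,"ax": 0,"ay": 0,"az": 0},{"x": 0,"y": 0,"z": 0,"ax": 0,"ay": 0,"az": 0},{"x": 0,"y": 0,"z": 0,"ax": 0,"ay": 0,"az": 0}]}}

```text
time_s: 12.78
tool_pos: [0.4336, 0.1133, 0.0636]
tcp_rot: [-180.0, -0.0, 172.3]
wrist_force: [-0.2, -0.4, -2.2]
gripper_width: 0.0291
gripper_force: 60.0
```

```bash
python3 - <<'E'
from h import *
st=bot.read_state();T=st["tool_pos"];print(T,st["tcp_rot"],st["gripper_width"],st["q"])
R=Ro.from_euler("xyz",st["tcp_rot"],degrees=True).as_matrix()
s=bot.snapshot("side");t=bot.snapshot("top")
tip=T+R@[-.129,0,-.0236];print("tip est",tip,proj(s,tip),proj(t,tip),"notch proj",proj(s,[.592,.092,.082]),proj(t,[.592,.092,.082]))
for q in("bar_tip","notch"):
    for n,c in(("side",s),("top",t)):
        for a in bot.place_of(c,q)[:3]: print(q,n,round(a["p"],2),np.round(a["point"],1))
a=cv2.resize(s["image"][140:215,245:325,::-1],(400,375),interpolation=cv2.INTER_CUBIC)
b=cv2.resize(t["image"][95:170,215:295,::-1],(400,375),interpolation=cv2.INTER_CUBIC)
cv2.imwrite("pics/c2.png",np.hstack([a,b]))
E
```

```text
[0.43364396 0.11328422 0.06361548] [-1.79997662e+02 -6.65690311e-03  1.72277951e+02] 0.029110403897413695 [ 9.95674423e+00  1.25998825e+01  1.10158049e+02 -2.44414800e-04
  5.72491210e+01 -7.23210751e+01]
tip est [0.56147697 0.09595139 0.08720049] [np.float64(280.46321907387164), np.float64(178.3658080823446)] [np.float64(254.9881301517467), np.float64(160.96463623516308)] notch proj [np.float64(289.5288046693744), np.float64(179.9061071651415)] [np.float64(255.97305679343629), np.float64(152.08359246572866)]
bar_tip side 0.66 [262.9 257.4]
bar_tip side 0.54 [282.1 178.6]
bar_tip top 0.48 [254.9 158.2]
notch side 0.64 [291.7 181.5]
notch top 0.77 [251.5 151.1]
```

View pics/c2.png

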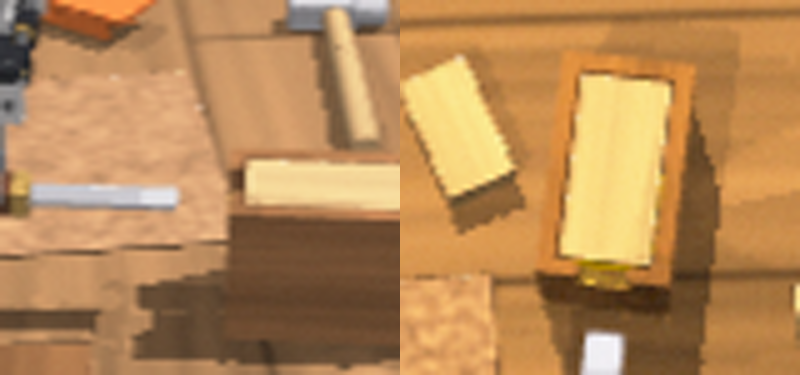

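The left half shows the blade tip at (178,197), level with the notch. The right half shows the tip at (603,335) and the sill at (605,278), so lateral alignment is within about 2 mm. Inserting step by step.

Emit:
{"op": "drive_tool", "data": {"targets": [{"x": -12,"y": 1.5,"z": 0,"ax": 0,"ay": 0,"az": 0},{"x": -12,"y": 0,"z": 0,"ax": 0,"ay": 0,"az": 0},{"x": -6,"y": 0,"z": 0,"ax": 0,"ay": 0,"az": 0},{"x": -6,"y": 0,"z": 0,"ax": 0,"ay": 0,"az": 0},{"x": 0,"y": 0,"z": 0,"ax": 0,"ay": 0,"az": 0}]}}

```text
time_s: 13.5
tool_pos: [0.4701, 0.1098, 0.0633]
tcp_rot: [180.0, 0.0, 172.3]
wrist_force: [0.3, 0.2, -1.5]
gripper_width: 0.0294
gripper_force: 60.0
```

Emit:
{"op": "drive_tool", "data": {"targets": [{"x": -4,"y": 0,"z": 0,"ax": 0,"ay": 0,"az": 0},{"x": -4,"y": 0,"z": 0,"ax": 0,"ay": 0,"az": 0},{"x": -4,"y": 0,"z": 0,"ax": 0,"ay": 0,"az": 0},{"x": 0,"y": 0,"z": 0,"ax": 0,"ay": 0,"az": 0}]}}

```text
time_s: 13.83
tool_pos: [0.4819, 0.1082, 0.0634]
tcp_rot: [180.0, 0.0, 172.3]
wrist_force: [0.1, -0.4, -1.7]
gripper_width: 0.0294
gripper_force: 60.0
```

Emit:
{"op": "drive_tool", "data": {"targets": [{"x": -4,"y": 0,"z": 0,"ax": 0,"ay": 0,"az": 0},{"x": 0,"y": 0,"z": 0,"ax": 0,"ay": 0,"az": 0},{"x": 0,"y": 0,"z": 0,"ax": 0,"ay": 0,"az": 0}]}}

```text
time_s: 14.08
tool_pos: [0.4854, 0.1077, 0.0633]
tcp_rot: [180.0, 0.0, 172.3]
wrist_force: [-0.3, -0.3, -1.2]
gripper_width: 0.0291
gripper_force: 60.0
```

Emit:
{"op": "drive_tool", "data": {"targets": [{"x": -5,"y": 0,"z": 0,"ax": 0,"ay": 0,"az": 0},{"x": -5,"y": 0,"z": 0,"ax": 0,"ay": 0,"az": 0},{"x": -5,"y": 0,"z": 0,"ax": 0,"ay": 0,"az": 0},{"x": -3,"y": 0,"z": 0,"ax": 0,"ay": 0,"az": 0},{"x": 0,"y": 0,"z": 0,"ax": 0,"ay": 0,"az": 0},{"x": 0,"y": 0,"z": 0,"ax": 0,"ay": 0,"az": 0}]}}

```text
time_s: 14.58
tool_pos: [0.5033, 0.1053, 0.0632]
tcp_rot: [180.0, 0.0, 172.3]
wrist_force: [0.2, 1.2, -1.6]
gripper_width: 0.0293
gripper_force: 60.0
```

```bash
python3 - <<'E'
from h import *
st=bot.read_state();T=st["tool_pos"];print(T,st["tcp_rot"],st["wrist_force"],st["q"])
R0=Ro.from_euler("xyz",st["tcp_rot"],degrees=True)
# first lower 3 mm until the blade rests on the sill, then turn about the fulcrum (blade's lower face at L=40 from tip)
F=np.array([-.129+.040,0,-.0236+.002])  # in tool frame
for sgn in(1,-1):
  P=np.zeros(3);R=Ro.identity();out=[]
  for k in range(10):
    # row: shift in present axes then turn
    Rn=Ro.from_rotvec([0,np.radians(sgn*2.5),0])
    d=F-Rn.apply(F);out.append((d*1000).round(2));P=P+R.apply(d);R=R*Rn
  tip=R0.apply(R.apply([-.129,0,-.0236])+P)+T
  print(sgn,out[0],"tip",tip,"TCP",T+R0.apply(P))
E
```

```text
[0.50328488 0.10525389 0.06322397] [1.79999052e+02 1.72186195e-03 1.72267196e+02] [ 0.18004274  1.16406547 -1.59693647] [ 7.73008343e+00  2.02707881e+01  9.99946780e+01  5.25851197e-04
  5.97326218e+01 -7.45373773e+01]
1 [ 0.86  0.   -3.9 ] tip [0.62823553 0.08828694 0.06973564] TCP [0.50250085 0.10535969 0.10286072]
-1 [-1.03  0.    3.86] tip [0.62655935 0.08851398 0.10354505] TCP [0.52059434 0.10290406 0.02763522]
```

Emit:
{"op": "drive_tool", "data": {"targets": [{"x": 0,"y": 0,"z": 2.5,"ax": 0,"ay": 0,"az": 0},{"x": -1,"y": 0,"z": 3.9,"ax": 0,"ay": -2.5,"az": 0},{"x": -1,"y": 0,"z": 3.9,"ax": 0,"ay": -2.5,"az": 0},{"x": -1,"y": 0,"z": 3.9,"ax": 0,"ay": -2.5,"az": 0},{"x": 0,"y": 0,"z": 0,"ax": 0,"ay": 0,"az": 0},{"x": 0,"y": 0,"z": 0,"ax": 0,"ay": 0,"az": 0}]}}

```text
time_s: 15.08
tool_pos: [0.5061, 0.1049, 0.0493]
tcp_rot: [-180.0, 7.4, 172.3]
wrist_force: [1.0, -0.2, -2.3]
gripper_width: 0.0294
gripper_force: 60.0
```

Emit:
{"op": "drive_tool", "data": {"targets": [{"x": -1,"y": 0,"z": 3.9,"ax": 0,"ay": -2.5,"az": 0},{"x": -1,"y": 0,"z": 3.9,"ax": 0,"ay": -2.5,"az": 0},{"x": 0,"y": 0,"z": 0,"ax": 0,"ay": 0,"az": 0},{"x": 0,"y": 0,"z": 0,"ax": 0,"ay": 0,"az": 0}]}}

```text
time_s: 15.42
tool_pos: [0.5097, 0.1044, 0.0422]
tcp_rot: [-180.0, 12.4, 172.3]
wrist_force: [-0.9, 0.3, -1.6]
gripper_width: 0.029
gripper_force: 60.0
```

Emit:
{"op": "drive_tool", "data": {"targets": [{"x": -1,"y": 0,"z": 3.9,"ax": 0,"ay": -2.5,"az": 0},{"x": -1,"y": 0,"z": 3.9,"ax": 0,"ay": -2.5,"az": 0},{"x": 0,"y": 0,"z": 0,"ax": 0,"ay": 0,"az": 0},{"x": 0,"y": 0,"z": 0,"ax": 0,"ay": 0,"az": 0}]}}

```text
time_s: 15.75
tool_pos: [0.5125, 0.1038, 0.0344]
tcp_rot: [-179.9, 17.2, 172.3]
wrist_force: [-6.0, 2.4, -2.5]
gripper_width: 0.0291
gripper_force: 60.0
```

Emit:
{"op": "drive_tool", "data": {"targets": [{"x": -0.8,"y": 0,"z": 3.9,"ax": 0,"ay": -2.5,"az": 0},{"x": 0,"y": 0,"z": 0,"ax": 0,"ay": 0,"az": 0},{"x": 0,"y": 0,"z": 0,"ax": 0,"ay": 0,"az": 0}]}}

```text
time_s: 16.0
tool_pos: [0.5149, 0.1035, 0.0312]
tcp_rot: [-180.0, 19.8, 172.3]
wrist_force: [-6.5, 1.7, -3.1]
gripper_width: 0.0293
gripper_force: 60.0
```

```bash
python3 - <<'E'
from h import *
st=bot.read_state();print(st["wrist_force"],st["wrist_torque"])
s=bot.snapshot("side");t=bot.snapshot("top")
a=cv2.resize(s["image"][140:215,245:345,::-1],(500,375),interpolation=cv2.INTER_CUBIC)
b=cv2.resize(t["image"][110:170,240:280,::-1],(250,375),interpolation=cv2.INTER_CUBIC)
cv2.imwrite("pics/c3.png",np.hstack([a,b]))
E
```

```text
[-6.46628913  1.71720906 -3.09419147] [0.39704886 1.59593155 0.15913737]
```

View pics/c3.png

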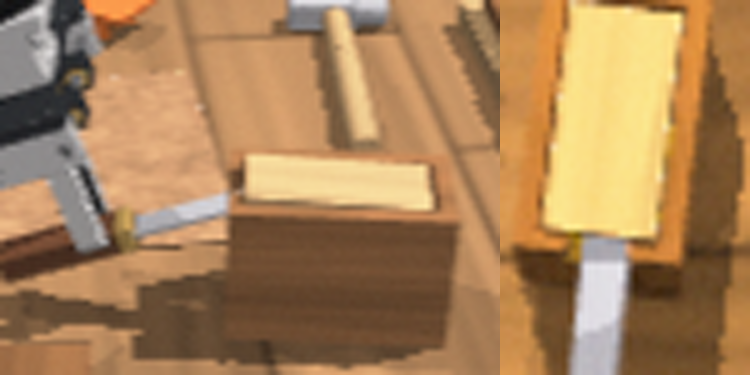

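The left half shows the blade levering in the notch, with the handle low at (50,255). The right half shows the blade in the middle of the notch at (603,250). The lid is still in, so I'm pushing the handle down further.

Emit:
{"op": "drive_tool", "data": {"targets": [{"x": 1,"y": 0,"z": 3,"ax": 0,"ay": 0,"az": 0},{"x": 0,"y": 0,"z": 0,"ax": 0,"ay": 0,"az": 0},{"x": 0,"y": 0,"z": 0,"ax": 0,"ay": 0,"az": 0}]}}

```text
time_s: 16.35
tool_pos: [0.5156, 0.1036, 0.0286]
tcp_rot: [-180.0, 19.9, 172.3]
wrist_force: [-5.5, 2.1, 2.8]
gripper_width: 0.029
gripper_force: 60.0
```

Emit:
{"op": "drive_tool", "data": {"targets": [{"x": 1,"y": 0,"z": 3,"ax": 0,"ay": 0,"az": 0},{"x": 0,"y": 0,"z": 0,"ax": 0,"ay": 0,"az": 0},{"x": 0,"y": 0,"z": 0,"ax": 0,"ay": 0,"az": 0}]}}

```text
time_s: 16.6
tool_pos: [0.5164, 0.1036, 0.0259]
tcp_rot: [180.0, 20.0, 172.2]
wrist_force: [-4.3, 1.7, 4.3]
gripper_width: 0.0291
gripper_force: 60.0
```

Emit:
{"op": "drive_tool", "data": {"targets": [{"x": -0.5,"y": 0,"z": 3.9,"ax": 0,"ay": -2.5,"az": 0},{"x": 0,"y": 0,"z": 0,"ax": 0,"ay": 0,"az": 0},{"x": 0,"y": 0,"z": 0,"ax": 0,"ay": 0,"az": 0}]}}

```text
time_s: 16.85
tool_pos: [0.5178, 0.1034, 0.022]
tcp_rot: [-180.0, 22.5, 172.3]
wrist_force: [-1.7, 1.2, 2.2]
gripper_width: 0.0292
gripper_force: 60.0
```

Emit:
{"op": "drive_tool", "data": {"targets": [{"x": -0.3,"y": 0,"z": 3.9,"ax": 0,"ay": -2.5,"az": 0},{"x": 0,"y": 0,"z": 0,"ax": 0,"ay": 0,"az": 0},{"x": 0,"y": 0,"z": 0,"ax": 0,"ay": 0,"az": 0}]}}

```text
time_s: 17.1
tool_pos: [0.5206, 0.1032, 0.0194]
tcp_rot: [180.0, 25.1, 172.3]
wrist_force: [0.5, 0.2, 7.2]
gripper_width: 0.0292
gripper_force: 60.0
```

```bash
cat > lid.py <<'E'
from h import *
# segment pale lid in side view; compare the near-end and far-end heights with lid model
def lid(s,box=(285,160,340,190)):
    x0,y0,x1,y1=box
    hsv=cv2.cvtColor(s["image"][y0:y1,x0:x1],cv2.COLOR_RGB2HSV)
    m=((hsv[...,2]>150)&(hsv[...,1]<150)&(hsv[...,0]>15)&(hsv[...,0]<32)).astype(np.uint8)
    n,l,stt,_=cv2.connectedComponentsWithStats(m)
    k=1+np.argmax(stt[1:,4]);c=max(cv2.findContours((l==k).astype(np.uint8),0,1)[0],key=cv2.contourArea)
    q=cv2.approxPolyDP(c,2,True).reshape(-1,2)+[x0,y0]
    return stt[k],q.tolist()
def model(s,mid,yaw,dz):
    u=np.array([np.cos(yaw),np.sin(yaw),0]);v=np.array([-u[1],u[0],0]);o=[]
    for a,b in((-.062,-.03),(-.062,.03),(.062,.03),(.062,-.03)):
        o.append(np.round(proj(s,np.array(mid)+a*u+b*v+[0,0,.004+(dz if a<0 else 0)]),1).tolist())
    return o
E
python3 - <<'E'
from lid import *
st=bot.read_state();print(st["wrist_force"],st["wrist_torque"],st["tool_pos"],st["tcp_rot"])
s=bot.snapshot("side");t=bot.snapshot("top")
print(lid(s));print(lid(t,(240,100,290,160)))
for dz in(0,.014):print(dz,model(s,[.6665,.082,.096],np.radians(-7.7),dz),model(t,[.6665,.082,.096],np.radians(-7.7),dz))
E
```

```text
[0.52271737 0.23203893 7.19361825] [-0.10444388 -0.8070768  -0.02100669] [0.52058065 0.1032153  0.01943252] [179.95919433  25.11497701 172.25401893]
(array([  9,  11,  38,   8, 214], dtype=int32), [[294, 171], [294, 175], [331, 178], [330, 173]])
(array([  6,  10,  23,  39, 667], dtype=int32), [[268, 111], [251, 110], [246, 145], [253, 148], [263, 146]])
0 [[293.7, 180.1], [293.6, 171.0], [330.2, 171.9], [331.7, 181.1]] [[265.5, 148.0], [247.1, 146.1], [251.3, 109.5], [269.4, 111.4]]
0.014 [[293.8, 176.4], [293.8, 167.4], [330.2, 171.9], [331.7, 181.1]] [[265.5, 147.1], [247.0, 145.1], [251.3, 109.5], [269.4, 111.4]]
```

```bash
python3 - <<'E'
from lid import *
s=bot.snapshot("side")
o=cv2.resize(cv2.imread("pics/side0.png")[:,:,::-1],(512,384),interpolation=cv2.INTER_AREA)
for c in(297,310,326):
    print(c,"old",o[162:186,c,2].tolist());print("   new",s["image"][162:186,c,2].tolist())
E
```

```text
297 old [102, 101, 100, 102, 101, 102, 103, 97, 79, 83, 147, 155, 151, 148, 150, 151, 148, 145, 133, 87, 77, 53, 46, 47]
   new [104, 102, 102, 102, 103, 105, 103, 99, 98, 149, 145, 146, 145, 135, 90, 88, 103, 120, 95, 75, 83, 53, 45, 46]
310 old [80, 82, 79, 80, 79, 79, 84, 94, 85, 88, 123, 151, 150, 147, 148, 152, 153, 151, 132, 108, 82, 67, 48, 48]
   new [80, 81, 83, 79, 81, 82, 84, 100, 88, 104, 147, 146, 148, 151, 132, 83, 91, 78, 90, 88, 81, 66, 47, 48]
326 old [95, 93, 92, 93, 92, 91, 93, 94, 93, 87, 90, 141, 151, 150, 147, 150, 154, 153, 151, 140, 88, 84, 58, 46]
   new [96, 94, 94, 93, 93, 92, 93, 93, 93, 93, 109, 146, 144, 148, 152, 145, 83, 87, 68, 71, 87, 87, 57, 48]
```

The lid's right (−y) edge has risen about 15 mm and its left edge only about 4 mm, so one catch is free and the lid leans. I'm pushing the bar deeper to lever higher.

Emit:
{"op": "drive_tool", "data": {"targets": [{"x": -5,"y": 0,"z": 0,"ax": 0,"ay": 0,"az": 0},{"x": -5,"y": 0,"z": 0,"ax": 0,"ay": 0,"az": 0},{"x": 0,"y": 0,"z": 0,"ax": 0,"ay": 0,"az": 0}]}}

```text
time_s: 17.5
tool_pos: [0.5288, 0.1018, 0.0228]
tcp_rot: [-180.0, 25.0, 172.3]
wrist_force: [-1.9, 1.5, 4.1]
gripper_width: 0.0294
gripper_force: 60.0
```

Emit:
{"op": "drive_tool", "data": {"targets": [{"x": -5,"y": 0,"z": 0,"ax": 0,"ay": 0,"az": 0},{"x": 0,"y": 0,"z": 0,"ax": 0,"ay": 0,"az": 0},{"x": 0,"y": 0,"z": 0,"ax": 0,"ay": 0,"az": 0}]}}

```text
time_s: 17.75
tool_pos: [0.5328, 0.1013, 0.0246]
tcp_rot: [-180.0, 25.0, 172.3]
wrist_force: [-3.7, 0.8, 3.9]
gripper_width: 0.0295
gripper_force: 60.0
```

Emit:
{"op": "drive_tool", "data": {"targets": [{"x": 0,"y": 0,"z": 3,"ax": 0,"ay": 0,"az": 0},{"x": 0,"y": 0,"z": 0,"ax": 0,"ay": 0,"az": 0},{"x": 0,"y": 0,"z": 0,"ax": 0,"ay": 0,"az": 0}]}}

```text
time_s: 18.0
tool_pos: [0.534, 0.1011, 0.0219]
tcp_rot: [180.0, 25.0, 172.3]
wrist_force: [-6.1, 0.5, 9.3]
gripper_width: 0.0293
gripper_force: 60.0
```

```bash
cat > prof.py <<'E'
from lid import *
s=bot.snapshot("side")
for c in(297,310,326): print(c,s["image"][158:186,c,2].tolist())
t=bot.snapshot("top");print(lid(t,(240,100,290,160)))
st=bot.read_state();print(st["wrist_force"],st["wrist_torque"],st["tool_pos"],st["tcp_rot"])
E
python3 prof.py
```

```text
297 [106, 104, 103, 104, 104, 104, 103, 104, 114, 177, 159, 153, 151, 155, 158, 151, 148, 145, 79, 98, 127, 127, 67, 53, 81, 52, 46, 45]
310 [63, 63, 61, 63, 82, 83, 82, 82, 82, 82, 93, 149, 159, 155, 152, 152, 158, 159, 153, 138, 82, 81, 82, 76, 83, 68, 48, 50]
326 [106, 103, 101, 98, 96, 95, 94, 94, 93, 93, 95, 95, 95, 97, 137, 157, 156, 151, 154, 158, 158, 157, 146, 84, 88, 89, 58, 49]
(array([  7,  10,  23,  39, 650], dtype=int32), [[251, 110], [247, 143], [252, 144], [253, 148], [254, 144], [260, 147], [265, 145], [269, 112]])
[-6.10854972  0.65147541  8.54482174] [-0.00828146  0.18030106 -0.0728473 ] [0.53402455 0.10112429 0.02186685] [179.99685948  25.00769912 172.26484048]
```

Both catches are now free. The lid's side band is full again, with the near end raised about 17 mm and the far end down. Easing the bar back and drawing it out.

Emit:
{"op": "drive_tool", "data": {"targets": [{"x": 0.9,"y": 0,"z": -3.3,"ax": 0,"ay": 2.5,"az": 0},{"x": 0.9,"y": 0,"z": -3.3,"ax": 0,"ay": 2.5,"az": 0},{"x": 0.9,"y": 0,"z": -3.3,"ax": 0,"ay": 2.5,"az": 0},{"x": 0.9,"y": 0,"z": -3.3,"ax": 0,"ay": 2.5,"az": 0},{"x": 0,"y": 0,"z": 0,"ax": 0,"ay": 0,"az": 0},{"x": 0,"y": 0,"z": 0,"ax": 0,"ay": 0,"az": 0}]}}

```text
time_s: 18.6
tool_pos: [0.5265, 0.1021, 0.0328]
tcp_rot: [180.0, 15.1, 172.3]
wrist_force: [0.4, -0.5, 6.4]
gripper_width: 0.0291
gripper_force: 60.0
```

Emit:
{"op": "drive_tool", "data": {"targets": [{"x": 8,"y": 0,"z": 0,"ax": 0,"ay": 0,"az": 0},{"x": 8,"y": 0,"z": 0,"ax": 0,"ay": 0,"az": 0},{"x": 10,"y": 0,"z": 0,"ax": 0,"ay": 0,"az": 0},{"x": 10,"y": 0,"z": 0,"ax": 0,"ay": 0,"az": 0},{"x": 15,"y": 0,"z": 0,"ax": 0,"ay": 0,"az": 0},{"x": 20,"y": 0,"z": 0,"ax": 0,"ay": 0,"az": 0},{"x": 20,"y": 0,"z": 0,"ax": 0,"ay": 0,"az": 0},{"x": 0,"y": 0,"z": 0,"ax": 0,"ay": 0,"az": 0}]}}

```text
time_s: 19.27
tool_pos: [0.4341, 0.1139, 0.0072]
tcp_rot: [-179.9, 14.7, 172.3]
wrist_force: [-1.9, -0.2, -1.1]
gripper_width: 0.0293
gripper_force: 60.0
```

```bash
python3 prof.py
```

```text
297 [104, 103, 103, 103, 103, 102, 102, 103, 103, 109, 141, 157, 153, 150, 152, 156, 151, 147, 140, 86, 83, 53, 51, 63, 82, 52, 45, 46]
310 [64, 63, 63, 63, 80, 80, 81, 82, 80, 80, 85, 104, 146, 155, 154, 149, 153, 156, 155, 149, 145, 77, 86, 75, 80, 67, 48, 49]
326 [105, 101, 100, 97, 94, 93, 92, 92, 93, 93, 93, 94, 93, 96, 145, 155, 154, 151, 150, 155, 158, 156, 143, 89, 87, 87, 61, 47]
(array([  7,   9,  23,  37, 654], dtype=int32), [[251, 109], [247, 143], [264, 145], [269, 112]])
[ 0.97676282  0.29695319 -1.19370284] [ 0.05739751  0.21185782 -0.01488891] [0.4380497  0.11414672 0.00885954] [-179.98025677   14.95309958  172.32286068]
```

The lid now rests sloping with its near end about 14 mm up. Levelling the bar and lifting it to take it back to the mat.

Emit:
{"op": "drive_tool", "data": {"targets": [{"x": 0,"y": 0,"z": -25,"ax": 0,"ay": 5,"az": 0},{"x": 0,"y": 0,"z": -25,"ax": 0,"ay": 5,"az": 0},{"x": 0,"y": 0,"z": -25,"ax": 0,"ay": 5,"az": 0},{"x": 0,"y": 0,"z": -20,"ax": 0,"ay": 0,"az": 6.2},{"x": 0,"y": 0,"z": 0,"ax": 0,"ay": 0,"az": 6.1},{"x": 0,"y": 0,"z": 0,"ax": 0,"ay": 0,"az": 0},{"x": 0,"y": 0,"z": 0,"ax": 0,"ay": 0,"az": 0},{"x": 0,"y": 0,"z": 0,"ax": 0,"ay": 0,"az": 0}]}}

```text
time_s: 20.03
tool_pos: [0.4256, 0.1157, 0.1021]
tcp_rot: [-180.0, -0.1, 160.2]
wrist_force: [0.1, -0.6, -1.8]
gripper_width: 0.0294
gripper_force: 60.0
```

```bash
cat > to.py <<'E'
from h import *
import sys
# python3 to.py x y z [roll pitch yaw]: shift in present tool axes (mm), turn (rotvec deg, after the shift)
st=bot.read_state();T=st["tool_pos"];R=Ro.from_euler("xyz",st["tcp_rot"],degrees=True)
a=list(map(float,sys.argv[1:]));print("now",T.round(4),st["tcp_rot"].round(1),"q",st["q"].round(1))
print("shift",(R.inv().apply(np.array(a[:3])-T)*1000).round(1))
if len(a)>3: print("turn",np.degrees((R.inv()*Ro.from_euler("xyz",a[3:],degrees=True)).as_rotvec()).round(1))
E
python3 to.py .475 .375 .06 180 0 160
python3 - <<'E'
from h import *
w=bot.snapshot("wrist");st=bot.read_state();T=st["tool_pos"];R=Ro.from_euler("xyz",st["tcp_rot"],degrees=True)
for n,p in dict(end=[.07,0,-.0336],root=[-.03,0,-.0336],tip=[-.13,0,-.0256]).items(): print(n,np.round(proj(w,T+R.apply(p)),1))
im=w["image"].astype(int)
# handle colour: column through the middle
print([im[r,254].tolist() for r in range(60,280,8)])
E
```

```text
now [0.4256 0.1157 0.1021] [-1.800e+02 -1.000e-01  1.602e+02] q [ 10.4   8.4 109.2   0.   62.5 -59.7]
shift [ 41.4 260.8  42. ]
turn [-0.  -0.1  0.2]
end [255.2 113.6]
root [255.1 281.8]
tip [255.1 401.4]
[[187, 132, 74], [194, 136, 77], [194, 137, 77], [200, 141, 80], [209, 149, 84], [214, 154, 86], [219, 158, 90], [87, 51, 28], [89, 51, 28], [88, 50, 28], [87, 50, 28], [86, 49, 27], [86, 49, 28], [85, 48, 27], [84, 48, 27], [84, 48, 26], [84, 47, 26], [84, 48, 27], [82, 47, 27], [106, 59, 33], [132, 73, 40], [130, 74, 41], [129, 74, 41], [128, 73, 40], [127, 72, 40], [127, 71, 40], [230, 186, 77], [232, 190, 80]]
```

Emit:
{"op": "drive_tool", "data": {"targets": [{"x": 6,"y": 37.3,"z": 5,"ax": 0,"ay": 0,"az": 0},{"x": 6,"y": 37.3,"z": 5,"ax": 0,"ay": 0,"az": 0},{"x": 6,"y": 37.3,"z": 5,"ax": 0,"ay": 0,"az": 0},{"x": 6,"y": 37.3,"z": 5,"ax": 0,"ay": 0,"az": 0},{"x": 6,"y": 37.3,"z": 5,"ax": 0,"ay": 0,"az": 0},{"x": 6,"y": 37.3,"z": 5,"ax": 0,"ay": 0,"az": 0},{"x": 6,"y": 37,"z": 10,"ax": 0,"ay": 0,"az": 0},{"x": 0,"y": 0,"z": 0,"ax": 0,"ay": 0,"az": 0}]}}

```text
time_s: 20.75
tool_pos: [0.4745, 0.3796, 0.0593]
tcp_rot: [-179.9, -0.1, 160.3]
wrist_force: [-0.7, -0.7, -1.1]
gripper_width: 0.0296
gripper_force: 60.0
```

Emit:
{"op": "drive_tool", "data": {"targets": [{"x": 0,"y": 0,"z": 30,"ax": 0,"ay": 0,"az": 0},{"x": 0,"y": 0,"z": 25,"ax": 0,"ay": 0,"az": 0},{"x": 0,"y": 0,"z": 8,"ax": 0,"ay": 0,"az": 0},{"x": 0,"y": 0,"z": 4,"ax": 0,"ay": 0,"az": 0},{"x": 0,"y": 0,"z": 0,"ax": 0,"ay": 0,"az": 0},{"x": 0,"y": 0,"z": 0,"ax": 0,"ay": 0,"az": 0}]}}

```text
time_s: 21.25
tool_pos: [0.4763, 0.3754, -0.003]
tcp_rot: [179.9, 0.1, 160.0]
wrist_force: [0.5, -0.4, -2.2]
gripper_width: 0.0296
gripper_force: 60.0
```

Emit:
{"op": "drive_tool", "data": {"targets": [{"x": 0,"y": 0,"z": 3.5,"ax": 0,"ay": 0,"az": 0},{"x": 0,"y": 0,"z": 2,"ax": 0,"ay": 0,"az": 0},{"x": 0,"y": 0,"z": 0,"ax": 0,"ay": 0,"az": 0},{"x": 0,"y": 0,"z": 0,"ax": 0,"ay": 0,"az": 0}]}}

```text
time_s: 21.58
tool_pos: [0.4766, 0.3755, -0.0087]
tcp_rot: [179.9, 0.1, 160.0]
wrist_force: [4.9, -0.8, 4.1]
gripper_width: 0.0291
gripper_force: 60.0
```

Emit:
{"op": "drive_tool", "data": {"targets": [{"x": 0,"y": 0,"z": 0,"ax": 0,"ay": 0,"az": 0},{"x": 0,"y": 0,"z": 0,"ax": 0,"ay": 0,"az": 0},{"x": 0,"y": 0,"z": 0,"ax": 0,"ay": 0,"az": 0},{"x": 0,"y": 0,"z": 0,"ax": 0,"ay": 0,"az": 0},{"x": 0,"y": 0,"z": 0,"ax": 0,"ay": 0,"az": 0},{"x": 0,"y": 0,"z": 0,"ax": 0,"ay": 0,"az": 0},{"x": 0,"y": 0,"z": 0,"ax": 0,"ay": 0,"az": 0},{"x": 0,"y": 0,"z": 0,"ax": 0,"ay": 0,"az": 0}], "fingers": 1, "grip_force": 40}}

```text
time_s: 22.25
tool_pos: [0.4756, 0.3752, -0.0098]
tcp_rot: [-180.0, -0.0, 160.0]
wrist_force: [0.2, 0.4, -0.0]
gripper_width: 0.079
gripper_force: 0.0
```

Emit:
{"op": "drive_tool", "data": {"targets": [{"x": 0,"y": 0,"z": -25,"ax": 0,"ay": 0,"az": 0},{"x": 0,"y": 0,"z": -35,"ax": 0,"ay": 0,"az": 0},{"x": 0,"y": 0,"z": -40,"ax": 0,"ay": 0,"az": 0},{"x": 0,"y": 0,"z": -40,"ax": 0,"ay": 0,"az": 0},{"x": 0,"y": 0,"z": 0,"ax": 0,"ay": 0,"az": 0},{"x": 0,"y": 0,"z": 0,"ax": 0,"ay": 0,"az": 0}]}}

```text
time_s: 22.75
tool_pos: [0.4765, 0.3758, 0.1326]
tcp_rot: [179.8, 0.1, 160.0]
wrist_force: [0.3, -0.4, -0.6]
gripper_width: 0.0939
gripper_force: 0.0
```

```bash
python3 to.py .62 .0885 .2 180 0 172.3; python3 - <<'E'
from h import *
S={n:bot.snapshot(n) for n in("wrist","side","top")}
for q in("bar_grip","bar_tip"):
  for n in S:
    for a in bot.place_of(S[n],q)[:1]: print(q,n,round(a["p"],2),np.round(a["point"]),at(S[n],a["point"],.014).round(4))
E
```

```text
now [0.4765 0.3758 0.1326] [1.798e+02 1.000e-01 1.600e+02] q [ 34.8  26.6  80.9  -0.   72.3 -35.2]
shift [-233.4 -220.6  -67.6]
turn [  0.2   0.2 -12.3]
bar_grip wrist 0.73 [252. 182.] [0.4736 0.3732 0.014 ]
bar_grip side 0.72 [252. 160.] [0.4762 0.3674 0.014 ]
bar_tip wrist 0.66 [251. 294.] [0.6006 0.3251 0.014 ]
bar_tip side 0.53 [282. 160.] [0.5974 0.3565 0.014 ]
bar_tip top 0.42 [186. 157.] [0.5959 0.3319 0.014 ]
```

The bar lies on the mat at grip (0.475,0.373), tip (0.598,0.330). Now to the lid.

Emit:
{"op": "drive_tool", "data": {"targets": [{"x": -33.4,"y": -31.5,"z": -10,"ax": 0,"ay": 0,"az": 0},{"x": -33.4,"y": -31.5,"z": -10,"ax": 0,"ay": 0,"az": 0},{"x": -33.4,"y": -31.5,"z": -10,"ax": 0,"ay": 0,"az": 0},{"x": -33.4,"y": -31.5,"z": -10,"ax": 0,"ay": 0,"az": 0},{"x": -33.4,"y": -31.5,"z": -10,"ax": 0,"ay": 0,"az": 0},{"x": -33.4,"y": -31.5,"z": -10,"ax": 0,"ay": 0,"az": 0},{"x": -33.4,"y": -31.5,"z": -8,"ax": 0,"ay": 0,"az": -6.2},{"x": 0,"y": 0,"z": 0,"ax": 0,"ay": 0,"az": -6.1}]}}

```text
time_s: 23.87
tool_pos: [0.6063, 0.1142, 0.1917]
tcp_rot: [-180.0, 0.1, 172.2]
wrist_force: [0.1, -0.1, 0.4]
gripper_width: 0.0941
gripper_force: 0.0
```

Emit:
{"op": "drive_tool", "data": {"targets": [{"x": 0,"y": 0,"z": 0,"ax": 0,"ay": 0,"az": 0},{"x": 0,"y": 0,"z": 0,"ax": 0,"ay": 0,"az": 0},{"x": 0,"y": 0,"z": 0,"ax": 0,"ay": 0,"az": 0}]}}

```text
time_s: 24.12
tool_pos: [0.6032, 0.1212, 0.1902]
tcp_rot: [-180.0, -0.0, 172.1]
wrist_force: [0.8, -0.3, 0.0]
gripper_width: 0.0941
gripper_force: 0.0
```

```bash
python3 to.py .623 .0879 .0835 180 0 172.3; python3 - <<'E'
from lid import *
w=bot.snapshot("wrist")
for q,h in dict(lid_lip=.11,notch=.082,lid_mid=.103).items():
    for a in bot.place_of(w,q)[:2]: print(q,round(a["p"],2),np.round(a["point"]),at(w,a["point"],h).round(4))
st=bot.read_state();T=st["tool_pos"];R=Ro.from_euler("xyz",st["tcp_rot"],degrees=True)
m=[[.605,.0903],[.623,.0879]]
print(proj(w,[.605,.0903,.114]),model(w,[.6665,.082,.096],np.radians(-7.7),.014))
hsv=cv2.cvtColor(w["image"],cv2.COLOR_RGB2HSV)
m=((hsv[...,2]>150)&(hsv[...,1]<150)&(hsv[...,0]>15)&(hsv[...,0]<32)).astype(np.uint8)
n,l,stt,c=cv2.connectedComponentsWithStats(m)
for k in range(1,n):
    if stt[k,4]>400: print(stt[k],c[k].round())
save(w,"w5.png")
E
```

```text
now [0.6032 0.1212 0.1902] [-180.    -0.   172.1] q [  7.9  25.3  74.9   0.   79.8 -74.2]
shift [-24.3 -30.3 106.7]
turn [-0.  -0.  -0.2]
lid_lip 0.63 [228. 202.] [0.6094 0.0927 0.11  ]
lid_lip 0.2 [ 7. 81.] [ 0.4731 -0.0834  0.11  ]
notch 0.96 [236. 181.] [0.5959 0.1015 0.082 ]
lid_mid 0.87 [232. 259.] [0.6718 0.0864 0.103 ]
[np.float64(223.83869560357337), np.float64(198.894379833657)] [[192.2, 199.0], [255.5, 198.9], [255.9, 306.1], [200.8, 306.1]]
[    0    10   139   213 16946] [ 64. 135.]
[ 199  205   63   75 4454] [231. 241.]
[ 293  221   59   59 1886] [322. 253.]
[391 242 121  18 781] [434. 250.]
```

The lid's pale top spans columns 199–262 with its lip at row 205, about 6 mm further along +x and +y than the model. I'm correcting for that and descending.

Emit:
{"op": "drive_tool", "data": {"targets": [{"x": -14.6,"y": -11.7,"z": 0,"ax": 0,"ay": 0,"az": 0},{"x": -14.7,"y": -11.7,"z": 0,"ax": 0,"ay": 0,"az": 0},{"x": 0,"y": 0,"z": 30,"ax": 0,"ay": 0,"az": 0},{"x": 0,"y": 0,"z": 30,"ax": 0,"ay": 0,"az": 0},{"x": 0,"y": 0,"z": 25,"ax": 0,"ay": 0,"az": 0},{"x": 0,"y": 0,"z": 15,"ax": 0,"ay": 0,"az": 0},{"x": 0,"y": 0,"z": 0,"ax": 0,"ay": 0,"az": 0},{"x": 0,"y": 0,"z": 0,"ax": 0,"ay": 0,"az": 0}]}}

```text
time_s: 24.98
tool_pos: [0.6293, 0.0935, 0.0906]
tcp_rot: [-180.0, -0.0, 172.3]
wrist_force: [-0.5, 0.2, 1.2]
gripper_width: 0.0942
gripper_force: 0.0
```

Emit:
{"op": "drive_tool", "data": {"targets": [{"x": 0,"y": 0,"z": 4,"ax": 0,"ay": 0,"az": 0},{"x": 0,"y": 0,"z": 2,"ax": 0,"ay": 0,"az": 0},{"x": 0,"y": 0,"z": 0,"ax": 0,"ay": 0,"az": 0},{"x": 0,"y": 0,"z": 0,"ax": 0,"ay": 0,"az": 0}]}}

```text
time_s: 25.32
tool_pos: [0.6298, 0.0931, 0.0852]
tcp_rot: [180.0, 0.0, 172.3]
wrist_force: [0.7, -0.5, -0.5]
gripper_width: 0.094
gripper_force: 0.0
```

```bash
python3 to.py .629 .094 .084 180 0 172.3
```

```text
now [0.6298 0.0931 0.0852] [180.    0.  172.3] q [  5.1  33.   77.7  -0.   69.2 -77.2]
shift [0.9 0.8 1.2]
turn [ 0.  0. -0.]
```

Emit:
{"op": "drive_tool", "data": {"targets": [{"x": 0,"y": 0,"z": 1,"ax": 0,"ay": 0,"az": 0},{"x": 0,"y": 0,"z": 0,"ax": 0,"ay": 0,"az": 0},{"x": 0,"y": 0,"z": 0,"ax": 0,"ay": 0,"az": 0},{"x": 0,"y": 0,"z": 0,"ax": 0,"ay": 0,"az": 0},{"x": 0,"y": 0,"z": 0,"ax": 0,"ay": 0,"az": 0},{"x": 0,"y": 0,"z": 0,"ax": 0,"ay": 0,"az": 0},{"x": 0,"y": 0,"z": 0,"ax": 0,"ay": 0,"az": 0},{"x": 0,"y": 0,"z": 0,"ax": 0,"ay": 0,"az": 0}], "fingers": -1, "grip_force": 40}}

```text
time_s: 25.98
tool_pos: [0.6294, 0.0926, 0.0837]
tcp_rot: [-180.0, -0.0, 172.3]
wrist_force: [-2.8, -4.6, 3.3]
gripper_width: 0.0589
gripper_force: 40.0
```

Emit:
{"op": "drive_tool", "data": {"targets": [{"x": 0,"y": 0,"z": 0,"ax": 0,"ay": 0,"az": 0},{"x": 0,"y": 0,"z": 0,"ax": 0,"ay": 0,"az": 0}]}}

```text
time_s: 26.15
tool_pos: [0.6294, 0.0926, 0.0837]
tcp_rot: [-180.0, -0.0, 172.3]
wrist_force: [-2.1, -4.2, 2.8]
gripper_width: 0.0592
gripper_force: 40.0
```

The lid is pinched at 59 mm. Lifting it and levelling it.

Emit:
{"op": "drive_tool", "data": {"targets": [{"x": 0,"y": 0,"z": -6,"ax": 0,"ay": 0,"az": 0},{"x": 0,"y": 0,"z": -8,"ax": 0,"ay": 0,"az": 0},{"x": 0,"y": 0,"z": -10,"ax": 0,"ay": 0,"az": 0},{"x": 0,"y": 0,"z": -12,"ax": 0,"ay": 0,"az": 0},{"x": 0,"y": 0,"z": -15,"ax": 0,"ay": 0,"az": 0},{"x": 0,"y": 0,"z": -20,"ax": 0,"ay": -3.2,"az": 0},{"x": 0,"y": 0,"z": -20,"ax": 0,"ay": -3.2,"az": 0},{"x": 0,"y": 0,"z": 0,"ax": 0,"ay": 0,"az": 0}]}}

```text
time_s: 26.82
tool_pos: [0.6294, 0.0938, 0.1802]
tcp_rot: [179.9, 6.9, 172.3]
wrist_force: [0.4, -0.2, -0.1]
gripper_width: 0.0593
gripper_force: 40.0
```

Emit:
{"op": "drive_tool", "data": {"targets": [{"x": 0,"y": 0,"z": 0,"ax": 0,"ay": 0,"az": 0},{"x": 0,"y": 0,"z": 0,"ax": 0,"ay": 0,"az": 0}]}}

```text
time_s: 26.98
tool_pos: [0.6282, 0.0933, 0.174]
tcp_rot: [-180.0, 6.3, 172.3]
wrist_force: [-0.3, -0.5, -2.3]
gripper_width: 0.0593
gripper_force: 40.0
```

```bash
python3 - <<'E'
from lid import *
st=bot.read_state();T=st["tool_pos"];R=Ro.from_euler("xyz",st["tcp_rot"],degrees=True);print(T,st["tcp_rot"],st["wrist_force"],st["gripper_width"])
s=bot.snapshot("side");t=bot.snapshot("top");w=bot.snapshot("wrist")
for n,c in(("side",s),("top",t)):
  for q in("lid_lip","lid_mid"): print(n,q,[(round(a["p"],2),np.round(a["point"],1)) for a in bot.place_of(c,q)[:4]])
# lid model at tool: corners for a lid pitched by e about tool y
for e in(-8,-4,0,4,8):
    Q=Ro.from_euler("y",e,degrees=True)
    o=[np.round(proj(s,T+R.apply(np.array([0,0,-.024])+Ro.from_euler("y",6.4,degrees=True).apply(Q.apply(np.array([x,y,0]))))),1).tolist() for x,y in((.018,.03),(.018,-.03),(-.106,-.03),(-.106,.03))];print(e,o)
print(lid(s,(270,100,350,175)))
a=s["image"][105:205,260:350,::-1];b=w["image"][:,:,::-1]
cv2.imwrite("pics/c4.png",np.hstack([cv2.resize(a,(360,400),interpolation=cv2.INTER_CUBIC),cv2.resize(t["image"][80:180,220:310,::-1],(360,400),interpolation=cv2.INTER_CUBIC)]))
E
```

```text
[0.62820862 0.0932596  0.17404221] [-179.99648159    6.28548898  172.28007114] [-0.27906973 -0.4838072  -2.29791606] 0.05929695489405502
side lid_lip [(0.75, array([248.8, 137.1])), (0.68, array([294.2, 147.5])), (0.64, array([218.6, 175.9])), (0.43, array([247.4, 226.6]))]
side lid_mid [(0.61, array([199.1, 183.2])), (0.49, array([260.4, 141.1]))]
top lid_lip [(0.64, array([110.8, 194.1])), (0.58, array([257.3, 139.9]))]
top lid_mid [(0.65, array([119.7, 178.7])), (0.57, array([223.7, 250.2]))]
-8 [[295.3, 145.0], [295.5, 153.4], [335.2, 149.5], [333.4, 141.1]]
-4 [[295.3, 144.7], [295.4, 153.1], [335.2, 151.6], [333.4, 143.2]]
0 [[295.3, 144.3], [295.4, 152.7], [335.0, 153.7], [333.3, 145.2]]
4 [[295.3, 144.0], [295.5, 152.3], [334.7, 155.8], [333.0, 147.2]]
8 [[295.4, 143.6], [295.5, 152.0], [334.2, 157.8], [332.6, 149.2]]
(array([ 33,  42,  32,  13, 284], dtype=int32), [[303, 145], [304, 152], [334, 153], [333, 146], [315, 145], [313, 142]])
```

View pics/c4.png

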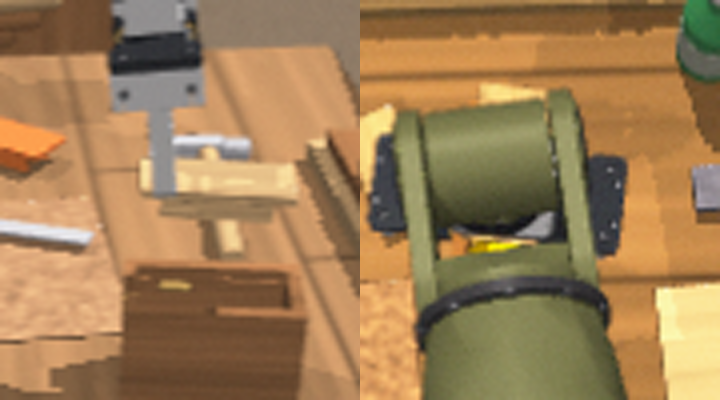

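The left half shows the lid held level at (220,185), clear of the open case. The far corners match the level model. Carrying it to the free half of the mat.

```bash
python3 to.py .449 .2306 .174; python3 to.py .449 .2306 .006
```

```text
now [0.6284 0.0931 0.1739] [-180.     6.3  172.3] q [  5.8  24.5  78.4  -1.6  70.9 -76. ]
shift [195.  112.1 -21.7]
now [0.6284 0.0931 0.1739] [-180.     6.3  172.3] q [  5.8  24.5  78.4  -1.6  70.9 -76. ]
shift [213.6 112.1 145.2]
```

Emit:
{"op": "drive_tool", "data": {"targets": [{"x": 24.4,"y": 14,"z": -2.7,"ax": 0,"ay": 0,"az": 0},{"x": 24.4,"y": 14,"z": -2.7,"ax": 0,"ay": 0,"az": 0},{"x": 24.4,"y": 14,"z": -2.7,"ax": 0,"ay": 0,"az": 0},{"x": 24.4,"y": 14,"z": -2.7,"ax": 0,"ay": 0,"az": 0},{"x": 24.4,"y": 14,"z": -2.7,"ax": 0,"ay": 0,"az": 0},{"x": 24.4,"y": 14,"z": -2.7,"ax": 0,"ay": 0,"az": 0},{"x": 24.4,"y": 14,"z": -2.7,"ax": 0,"ay": 0,"az": 0},{"x": 24.4,"y": 14,"z": -2.7,"ax": 0,"ay": 0,"az": 0}]}}

```text
time_s: 28.0
tool_pos: [0.4477, 0.2312, 0.1742]
tcp_rot: [180.0, 6.4, 172.3]
wrist_force: [-0.0, 1.0, -0.7]
gripper_width: 0.0592
gripper_force: 40.0
```

Emit:
{"op": "drive_tool", "data": {"targets": [{"x": 2.8,"y": 0,"z": 25,"ax": 0,"ay": 0,"az": 0},{"x": 2.8,"y": 0,"z": 25,"ax": 0,"ay": 0,"az": 0},{"x": 2.8,"y": 0,"z": 25,"ax": 0,"ay": 0,"az": 0},{"x": 2.8,"y": 0,"z": 25,"ax": 0,"ay": 0,"az": 0},{"x": 2.8,"y": 0,"z": 25,"ax": 0,"ay": 0,"az": 0},{"x": 2,"y": 0,"z": 20,"ax": 0,"ay": 0,"az": 0},{"x": 0,"y": 0,"z": 0,"ax": 0,"ay": 0,"az": 0},{"x": 0,"y": 0,"z": 0,"ax": 0,"ay": 0,"az": 0}]}}

```text
time_s: 28.67
tool_pos: [0.4489, 0.2304, 0.0282]
tcp_rot: [-179.9, 6.3, 172.3]
wrist_force: [0.2, -0.2, -0.9]
gripper_width: 0.0594
gripper_force: 40.0
```

```bash
python3 to.py .449 .2306 .005 180 6.3 172.3; python3 - <<'E'
from lid import *
st=bot.read_state();print(st["gripper_width"],st["wrist_force"])
S={n:bot.snapshot(n) for n in("wrist","side")}
for q in("bar_grip","bar_tip","lid_mid"):
  for n in S:
    for a in bot.place_of(S[n],q)[:3]: print(q,n,round(a["p"],2),np.round(a["point"]),at(S[n],a["point"],.014 if q[0]=="b" else .045).round(4))
E
```

```text
now [0.4489 0.2304 0.0282] [-179.9    6.3  172.3] q [ 25.   19.6 107.   -4.6  48.2 -54.3]
shift [ 2.5  0.2 23.1]
turn [-0.1  0.  -0. ]
0.05943394992697179 [ 0.20048644 -0.22750896 -0.87819422]
bar_grip wrist 0.69 [451. 215.] [0.4722 0.375  0.014 ]
bar_grip side 0.73 [250. 160.] [0.4689 0.3671 0.014 ]
bar_grip side 0.45 [249. 231.] [ 0.4468 -0.089   0.014 ]
bar_tip side 0.58 [281. 163.] [0.5904 0.3335 0.014 ]
lid_mid wrist 0.62 [256. 288.] [0.4945 0.2246 0.045 ]
lid_mid side 0.9 [256. 170.] [0.4864 0.2351 0.045 ]
lid_mid side 0.49 [263. 137.] [0.5311 0.5163 0.045 ]
```

Emit:
{"op": "drive_tool", "data": {"targets": [{"x": 1.5,"y": 0,"z": 14,"ax": 0,"ay": 0,"az": 0},{"x": 0.5,"y": 0,"z": 5,"ax": 0,"ay": 0,"az": 0},{"x": 0.3,"y": 0,"z": 3,"ax": 0,"ay": 0,"az": 0},{"x": 0,"y": 0,"z": 0,"ax": 0,"ay": 0,"az": 0},{"x": 0,"y": 0,"z": 0,"ax": 0,"ay": 0,"az": 0}]}}

```text
time_s: 29.48
tool_pos: [0.4494, 0.2306, 0.0065]
tcp_rot: [-180.0, 6.4, 172.3]
wrist_force: [0.2, -0.1, -1.1]
gripper_width: 0.0593
gripper_force: 40.0
```

Emit:
{"op": "drive_tool", "data": {"targets": [{"x": 0.2,"y": 0,"z": 2,"ax": 0,"ay": 0,"az": 0},{"x": 0,"y": 0,"z": 0,"ax": 0,"ay": 0,"az": 0},{"x": 0,"y": 0,"z": 0,"ax": 0,"ay": 0,"az": 0}]}}

```text
time_s: 29.73
tool_pos: [0.4494, 0.2306, 0.0044]
tcp_rot: [180.0, 6.4, 172.3]
wrist_force: [-0.1, -0.0, -0.4]
gripper_width: 0.0594
gripper_force: 40.0
```

Emit:
{"op": "drive_tool", "data": {"targets": [{"x": 0.2,"y": 0,"z": 2,"ax": 0,"ay": 0,"az": 0},{"x": 0,"y": 0,"z": 0,"ax": 0,"ay": 0,"az": 0},{"x": 0,"y": 0,"z": 0,"ax": 0,"ay": 0,"az": 0}]}}

```text
time_s: 29.98
tool_pos: [0.4495, 0.2306, 0.0024]
tcp_rot: [180.0, 6.4, 172.3]
wrist_force: [-0.4, -0.3, 0.7]
gripper_width: 0.0592
gripper_force: 40.0
```

Emit:
{"op": "drive_tool", "data": {"targets": [{"x": 0,"y": 0,"z": 0,"ax": 0,"ay": 0,"az": 0},{"x": 0,"y": 0,"z": 0,"ax": 0,"ay": 0,"az": 0},{"x": 0,"y": 0,"z": 0,"ax": 0,"ay": 0,"az": 0},{"x": 0,"y": 0,"z": 0,"ax": 0,"ay": 0,"az": 0},{"x": 0,"y": 0,"z": 0,"ax": 0,"ay": 0,"az": 0},{"x": 0,"y": 0,"z": 0,"ax": 0,"ay": 0,"az": 0}], "fingers": 1}}

```text
time_s: 30.48
tool_pos: [0.4494, 0.2305, 0.0022]
tcp_rot: [-180.0, 6.4, 172.3]
wrist_force: [0.1, 1.2, 0.6]
gripper_width: 0.0931
gripper_force: 0.0
```

Emit:
{"op": "drive_tool", "data": {"targets": [{"x": 0,"y": 0,"z": -25,"ax": 0,"ay": 0,"az": 0},{"x": 0,"y": 0,"z": -40,"ax": 0,"ay": 0,"az": 0},{"x": 0,"y": 0,"z": -40,"ax": 0,"ay": 0,"az": 0},{"x": 0,"y": 0,"z": -40,"ax": 0,"ay": 0,"az": 0},{"x": 0,"y": 0,"z": -40,"ax": 0,"ay": 6.3,"az": 0},{"x": 0,"y": 0,"z": 0,"ax": 0,"ay": 0,"az": 0},{"x": 0,"y": 0,"z": 0,"ax": 0,"ay": 0,"az": 0}]}}

```text
time_s: 31.07
tool_pos: [0.4304, 0.2334, 0.1855]
tcp_rot: [179.9, 0.6, 172.2]
wrist_force: [0.2, 0.4, -1.7]
gripper_width: 0.0943
gripper_force: 0.0
```

```bash
python3 - <<'E'
from lid import *
st=bot.read_state();print(st["tool_pos"],st["tcp_rot"],st["q"])
S={n:bot.snapshot(n) for n in("wrist","side","top")}
for q in("lid_mid","bar_grip","bar_tip"):
  for n in S:
    for a in bot.place_of(S[n],q)[:3]:
        P=at(S[n],a["point"],.014 if q[0]=="b" else .028)
        if np.hypot(P[0]-.5,P[1]-.3)<.15: print(q,n,round(a["p"],2),np.round(a["point"]),P.round(4))
s=S["side"];print(lid(s,(225,150,290,195)))
u=np.array([.991,-.134,0]);v=np.array([.134,.991,0]);m=np.array([.4895,.2255,.032])
print([np.round(proj(s,m+a*u+b*v)).tolist() for a,b in((-.062,-.03),(-.062,.03),(.062,.03),(.062,-.03))])
E
```

```text
[0.4304066  0.23336789 0.18548052] [179.91447674   0.59648369 172.20912825] [ 24.3274286    8.88288243  96.72775643  -0.25476005  73.83884555
 -57.81241037]
lid_mid wrist 0.85 [258. 222.] [0.489  0.2274 0.028 ]
lid_mid side 0.98 [256. 177.] [0.484  0.2112 0.028 ]
bar_grip wrist 0.91 [369. 196.] [0.4786 0.3724 0.014 ]
bar_grip top 0.68 [172. 192.] [0.4772 0.3823 0.014 ]
bar_grip top 0.61 [185. 157.] [0.597  0.3357 0.014 ]
bar_tip wrist 0.79 [342. 287.] [0.603  0.3295 0.014 ]
bar_tip side 0.53 [284. 164.] [0.6032 0.3225 0.014 ]
bar_tip top 0.82 [188. 158.] [0.5918 0.3257 0.014 ]
(array([ 15,  21,  35,  11, 297], dtype=int32), [[240, 178], [272, 181], [274, 172], [241, 171]])
[[240.0, 178.0], [242.0, 170.0], [274.0, 170.0], [273.0, 179.0]]
```

The lid lies flat on the mat, its side corners matching the model within 2 px. For the pots I'll turn each one in two 90° steps, with the tool tilted about 45° one way and then the other. First I'm fitting the kinematics from the readings so far, to check reach and to measure the pots.

```bash
cat > kin.py <<'E'
from h import *
from scipy.optimize import least_squares
A=np.array
D=[([72.5583,17.1799,87.1456,0,75.6724,-3.8163],[.12957,.53451,.18108],[180,0,166.375]),
([30.7551,19.5763,76.7098,.01,83.7344,-37.2517],[.48171,.32931,.23619],[-180,0,158.005]),
([9.9567,12.5999,110.158,0,57.2491,-72.3211],[.43364,.11328,.06362],[180,0,172.278]),
([7.7301,20.2708,99.9947,0,59.7326,-74.5374],[.50328,.10525,.06322],[180,0,172.267]),
([5.1,33,77.7,0,69.2,-77.2],[.6298,.0931,.0852],[180,0,172.3]),
([25,19.6,107,-4.6,48.2,-54.3],[.4489,.2304,.0282],[-179.9,6.3,172.3]),
([5.8,24.5,78.4,-1.6,70.9,-76],[.6284,.0931,.1739],[180,6.3,172.3]),
([24.3274,8.8829,96.7278,-.2548,73.8388,-57.8124],[.43041,.23337,.18548],[179.914,.596,172.209])]
def fk(q,p,s4):
    h,a1,a2,a3,b3,d=p;r=lambda a,x:Ro.from_euler(a,x,degrees=True)
    R=r("z",q[0]);P=R.apply([a1,0,h]);R=R*r("y",q[1]);P=P+R.apply([0,0,a2]);R=R*r("y",q[2]);P=P+R.apply([b3,0,a3])
    R=R*r("z",s4*q[3])*r("y",q[4])*r("z",q[5]+90);return P+R.apply([0,0,d]),R
def fit(s4):
    def f(p): return np.concatenate([np.r_[fk(q,p,s4)[0]-t]*1 for q,t,e in D]+[(p-[.4,0,.4,.4,0,.3])*1e-3])
    o=least_squares(f,[.4,.0,.4,.4,0,.3]);return o.x
s4=1;p=fit(1)
lo=A([-173.82,-45.26,13.44,-59.66,0,-146.38]);hi=A([173.82,126.66,144.39,239.66,175.72,146.38])
def ik(T,R,q0):
    def f(q):
        P,Q=fk(q,p,s4);return np.r_[(P-T)*5,(R.inv()*Q).as_rotvec()]
    o=least_squares(f,np.clip(q0,lo+1,hi-1),bounds=(lo,hi));return o.x,np.abs(o.fun).max()
E
python3 - <<'E'
import kin
from kin import *
for s in(1,-1):
    x=fit(s);print(s,x.round(4),[np.round(np.linalg.norm(fk(q,x,s)[0]-t)*1000,1) for q,t,e in D],[np.degrees((fk(q,x,s)[1].inv()*Ro.from_euler("xyz",e,degrees=True)).magnitude()).round(1) for q,t,e in D])
t=bot.snapshot("top");s=bot.snapshot("side")
for n,c in(("side",s),("top",t)):
    for q in("pot1_mid","pot2_mid","pot3_mid"):
        print(n,q,[(round(a["p"],2),np.round(a["point"],1).tolist(),at(c,a["point"],.0595).round(3).tolist()) for a in bot.place_of(c,q)[:4]])
E
python3 to.py .40 -.25 .35 180 0 90
```

```text
1 [0.0169 0.0019 0.4381 0.4435 0.0353 0.1102] [np.float64(36.8), np.float64(36.8), np.float64(36.9), np.float64(37.1), np.float64(37.5), np.float64(27.6), np.float64(35.3), np.float64(35.8)] [np.float64(0.0), np.float64(0.0), np.float64(0.0), np.float64(0.0), np.float64(0.1), np.float64(0.1), np.float64(0.1), np.float64(0.0)]
-1 [2.678e-01 2.000e-04 4.209e-01 4.478e-01 4.240e-02 3.371e-01] [np.float64(36.6), np.float64(36.7), np.float64(36.6), np.float64(36.6), np.float64(36.8), np.float64(2.6), np.float64(20.5), np.float64(33.9)] [np.float64(0.0), np.float64(0.0), np.float64(0.0), np.float64(0.0), np.float64(0.1), np.float64(9.3), np.float64(3.2), np.float64(0.5)]
side pot1_mid [(0.58, [264.8, 296.3], [0.472, -0.388, 0.06]), (0.28, [284.9, 160.6], [0.598, 0.27, 0.06])]
side pot2_mid [(0.77, [246.7, 228.3], [0.438, -0.13, 0.06])]
side pot3_mid [(0.87, [260.6, 259.4], [0.47, -0.263, 0.06]), (0.73, [175.5, 319.5], [0.27, -0.44, 0.06]), (0.72, [199.4, 275.0], [0.313, -0.308, 0.059])]
top pot1_mid [(0.72, [403.0, 183.7], [0.477, -0.397, 0.059]), (0.18, [257.3, 133.7], [0.659, 0.086, 0.059])]
top pot2_mid [(0.89, [322.0, 189.8], [0.464, -0.122, 0.059]), (0.31, [319.9, 193.4], [0.452, -0.115, 0.059])]
top pot3_mid [(0.94, [375.9, 237.3], [0.301, -0.295, 0.059]), (0.67, [415.0, 247.0], [0.264, -0.426, 0.059]), (0.63, [365.2, 184.3], [0.478, -0.268, 0.059])]
now [0.4293 0.2332 0.184 ] [-180.     0.4  172.2] q [ 24.4   9.   96.9  -0.3  73.8 -57.8]
shift [ -37.4 -482.8 -165.6]
turn [ 0.3  0.4 82.2]
```

```bash
sed -i 's/h,a1,a2,a3,b3,d=p/h,a1,a2,a3,b3,d,c=p/; s/R.apply(\[a1,0,h\])/R.apply([a1,c,h])/; s/\[.4,0,.4,.4,0,.3\]/[.4,0,.4,.4,0,.3,.037]/; s/\[.4,.0,.4,.4,0,.3\]/[.4,0,.4,.4,0,.3,.037]/' kin.py
python3 - <<'E'
from kin import *
print(p.round(4),[np.round(np.linalg.norm(fk(q,p,s4)[0]-t)*1000,1) for q,t,e in D])
# tilted poses: tool y horizontal; tilt b about tool y from straight down
pots={"A":(.456,-.120),"B":(.470,-.262),"C":(.472,-.390)}
for n,(x,y) in pots.items():
  for yaw in(0,30,60,90,120,150,180,-150,-120,-90,-60,-30):
    r=[]
    for b in(45,-45):
        R=Ro.from_euler("xyz",[180,0,yaw],degrees=True)*Ro.from_rotvec([0,np.radians(b),0])
        g=A([x,y,.0595]);T=g+R.apply([0,0,.039])
        best=None
        for q4 in(-50,0,60,120,180,220):
          for q6 in(-100,0,100):
            for z in(0,.1):
                q,e=ik(T+[0,0,z],R,[np.degrees(np.arctan2(y,x)),25,95,q4,60,q6])
                if e<1e-3 and (best is None or z==0):
                    best=q if best is None or np.abs(q[3])<np.abs(best[3]) else best
        r.append(best)
    print(n,yaw,[None if q is None else q.round(0).tolist() for q in r])
E
```

```text
[0.2189 0.0005 0.4242 0.447  0.041  0.2929 0.0367] [np.float64(0.1), np.float64(0.2), np.float64(0.1), np.float64(0.1), np.float64(0.3), np.float64(0.2), np.float64(0.3), np.float64(0.1)]
A 0 [[-30.0, 12.0, 135.0, 108.0, 22.0, -42.0], [-14.0, 44.0, 79.0, -10.0, 100.0, 78.0]]
A 30 [[-41.0, 18.0, 125.0, 71.0, 45.0, -37.0], [-6.0, 41.0, 86.0, -25.0, 92.0, 62.0]]
A 60 [[-42.0, 26.0, 112.0, 50.0, 64.0, -43.0], [-0.0, 35.0, 97.0, -39.0, 78.0, 49.0]]
A 90 [[-37.0, 34.0, 98.0, 35.0, 81.0, -53.0], [3.0, 26.0, 111.0, -55.0, 60.0, 39.0]]
A 120 [[-30.0, 41.0, 86.0, 21.0, 94.0, -67.0], None]
A 150 [[-22.0, 44.0, 80.0, 6.0, 101.0, -83.0], [-13.0, -4.0, 132.0, -54.0, 15.0, -25.0]]
A 180 [[-14.0, 44.0, 79.0, -10.0, 100.0, -102.0], [-30.0, 12.0, 135.0, 108.0, 22.0, 138.0]]
A -150 [[-6.0, 41.0, 86.0, -25.0, 92.0, -118.0], [-41.0, 18.0, 125.0, 71.0, 45.0, 143.0]]
A -120 [[-0.0, 35.0, 97.0, -39.0, 78.0, -131.0], [-42.0, 26.0, 112.0, 50.0, 64.0, 137.0]]
A -90 [[3.0, 26.0, 111.0, -55.0, 60.0, -141.0], [-37.0, 34.0, 98.0, 35.0, 81.0, 127.0]]
A -60 [None, [-30.0, 41.0, 86.0, 21.0, 94.0, 113.0]]
A -30 [[-13.
[... 1148 characters left out ...]
-37.0, 89.0, 42.0]]
C 60 [[-58.0, 46.0, 76.0, 39.0, 85.0, -41.0], [-26.0, 40.0, 87.0, -50.0, 67.0, 30.0]]
C 90 [[-53.0, 55.0, 59.0, 26.0, 103.0, -56.0], [-28.0, 22.0, 100.0, -56.0, 49.0, 7.0]]
C 120 [[-47.0, 61.0, 48.0, 10.0, 115.0, -76.0], [-36.0, 14.0, 111.0, -54.0, 21.0, -20.0]]
C 150 [[-40.0, 62.0, 46.0, -8.0, 116.0, -101.0], None]
C 180 [[-34.0, 58.0, 54.0, -24.0, 106.0, -122.0], None]
C -150 [[-29.0, 50.0, 69.0, -37.0, 89.0, -138.0], None]
C -120 [None, [-58.0, 46.0, 76.0, 39.0, 85.0, 139.0]]
C -90 [None, [-53.0, 55.0, 59.0, 26.0, 103.0, 124.0]]
C -60 [None, [-47.0, 61.0, 48.0, 10.0, 115.0, 104.0]]
C -30 [[-48.0, 24.0, 115.0, 103.0, 13.0, -26.0], [-40.0, 62.0, 46.0, -8.0, 116.0, 79.0]]
```

The kinematic fit is good to 0.3 mm. Turning the tool from +40° to −50° at yaw about 0–25° is within reach for all three pots. I'm moving over the board to measure them from near.

Emit:
{"op": "drive_tool", "data": {"targets": [{"x": -3.1,"y": -40.2,"z": -9.7,"ax": 0,"ay": 0,"az": 0},{"x": -3.1,"y": -40.2,"z": -9.7,"ax": 0,"ay": 0,"az": 0},{"x": -3.1,"y": -40.2,"z": -9.7,"ax": 0,"ay": 0,"az": 0},{"x": -3.1,"y": -40.2,"z": -9.7,"ax": 0,"ay": 0,"az": 0},{"x": -3.1,"y": -40.2,"z": -9.7,"ax": 0,"ay": 0,"az": 0},{"x": -3.1,"y": -40.2,"z": -9.7,"ax": 0,"ay": 0,"az": 0},{"x": -3.1,"y": -40.2,"z": -9.7,"ax": 0,"ay": 0,"az": 0},{"x": -3.1,"y": -40.2,"z": -9.7,"ax": 0,"ay": 0,"az": 0}]}}

```text
time_s: 32.73
tool_pos: [0.4093, -0.0905, 0.2627]
tcp_rot: [-180.0, 0.5, 172.3]
wrist_force: [-0.3, -0.6, 1.0]
gripper_width: 0.0942
gripper_force: 0.0
```

Emit:
{"op": "drive_tool", "data": {"targets": [{"x": -3.1,"y": -40.2,"z": -9.7,"ax": 0,"ay": 0,"az": 0},{"x": -3.1,"y": -40.2,"z": -9.7,"ax": 0,"ay": 0,"az": 0},{"x": -3.1,"y": -40.2,"z": -9.7,"ax": 0,"ay": 0,"az": 0},{"x": -3.1,"y": -40.2,"z": -9.7,"ax": 0,"ay": 0,"az": 0},{"x": 0,"y": 0,"z": 0,"ax": 0,"ay": 0,"az": 7},{"x": 0,"y": 0,"z": 0,"ax": 0,"ay": 0,"az": 7},{"x": 0,"y": 0,"z": 0,"ax": 0,"ay": 0,"az": 7},{"x": 0,"y": 0,"z": 0,"ax": 0,"ay": 0,"az": 7}]}}

```text
time_s: 33.4
tool_pos: [0.4001, -0.2499, 0.3007]
tcp_rot: [179.8, 0.4, 143.9]
wrist_force: [0.6, -0.4, -0.5]
gripper_width: 0.0944
gripper_force: 0.0
```

Emit:
{"op": "drive_tool", "data": {"targets": [{"x": 0,"y": 0,"z": 0,"ax": 0,"ay": 0,"az": 7},{"x": 0,"y": 0,"z": 0,"ax": 0,"ay": 0,"az": 7},{"x": 0,"y": 0,"z": 0,"ax": 0,"ay": 0,"az": 7},{"x": 0,"y": 0,"z": 0,"ax": 0,"ay": 0,"az": 7},{"x": 0,"y": 0,"z": 0,"ax": 0,"ay": 0,"az": 7},{"x": 0,"y": 0,"z": 0,"ax": 0,"ay": 0,"az": 7},{"x": 0,"y": 0,"z": 0,"ax": 0,"ay": 0,"az": 7},{"x": 0,"y": 0,"z": 0,"ax": 0,"ay": 0,"az": 7}]}}

```text
time_s: 34.07
tool_pos: [0.4002, -0.2496, 0.3008]
tcp_rot: [179.6, 0.1, 87.9]
wrist_force: [-0.6, 0.7, -0.2]
gripper_width: 0.094
gripper_force: 0.0
```

Emit:
{"op": "drive_tool", "data": {"targets": [{"x": 0,"y": 0,"z": 0,"ax": 0,"ay": 0,"az": 7},{"x": 0,"y": 0,"z": 0,"ax": 0,"ay": 0,"az": 7},{"x": 0,"y": 0,"z": 0,"ax": 0,"ay": 0,"az": 7},{"x": 0,"y": 0,"z": 0,"ax": 0,"ay": 0,"az": 7},{"x": 0,"y": 0,"z": 0,"ax": 0,"ay": 0,"az": 7},{"x": 0,"y": 0,"z": 0,"ax": 0,"ay": 0,"az": 7},{"x": 0,"y": 0,"z": 0,"ax": 0,"ay": 0,"az": 7},{"x": 0,"y": 0,"z": 0,"ax": 0,"ay": 0,"az": 7}]}}

```text
time_s: 34.73
tool_pos: [0.4002, -0.2496, 0.3008]
tcp_rot: [179.7, -0.3, 31.9]
wrist_force: [0.0, 0.3, 0.4]
gripper_width: 0.0942
gripper_force: 0.0
```

Emit:
{"op": "drive_tool", "data": {"targets": [{"x": 0,"y": 0,"z": 0,"ax": 0,"ay": 0,"az": 7},{"x": 0,"y": 0,"z": 0,"ax": 0,"ay": 0,"az": 7},{"x": 0,"y": 0,"z": 0,"ax": 0,"ay": 0,"az": 7},{"x": 0,"y": 0,"z": 0,"ax": 0,"ay": 0,"az": 0},{"x": 0,"y": 0,"z": 0,"ax": 0,"ay": 0,"az": 0},{"x": 0,"y": 0,"z": 0,"ax": 0,"ay": 0,"az": 0}]}}

```text
time_s: 35.23
tool_pos: [0.4002, -0.2496, 0.3008]
tcp_rot: [179.8, -0.4, 11.5]
wrist_force: [-0.6, -0.3, -1.0]
gripper_width: 0.0941
gripper_force: 0.0
```

```bash
python3 - <<'E'
from kin import *
st=bot.read_state();print(st["tool_pos"],st["tcp_rot"],st["q"].round(1))
w=bot.snapshot("wrist");save(w,"w6.png",None,1.5)
for q in("pot1_mid","pot2_mid","pot3_mid"):
    print(q,[(round(a["p"],2),np.round(a["point"],1).tolist(),at(w,a["point"],.0595).round(3).tolist()) for a in bot.place_of(w,q)[:4]])
E
```

```text
[ 0.40019225 -0.24960444  0.30082588] [179.8390774   -0.39061214  11.49345639] [-36.5   2.9  88.1   0.2  88.6  42. ]
pot1_mid [(0.89, [359.5, 140.8], [0.47, -0.387, 0.06])]
pot2_mid [(0.6, [175.0, 109.0], [0.461, -0.119, 0.06])]
pot3_mid [(0.84, [265.4, 222.8], [0.321, -0.279, 0.06]), (0.77, [345.1, 269.7], [0.27, -0.42, 0.059]), (0.64, [352.4, 141.1], [0.468, -0.377, 0.06])]
```

View pics/w6.png

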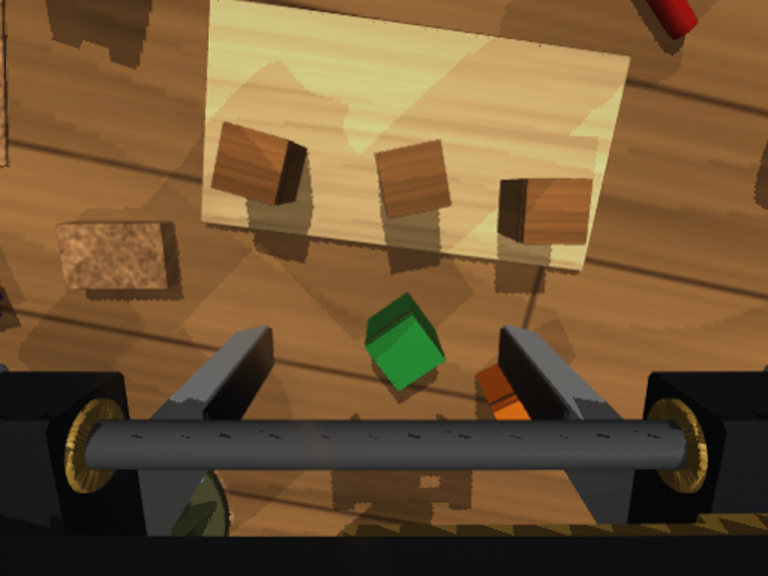

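All three pots show their feet on top. Top-face centres are roughly A (251,163), B (413,179) and C (558,211) in this view. The green (403,340) and orange (505,390) look-alikes stand off the board. I'm computing the pot poses and checking joint limits along the planned turns.

```bash
cat > plan.py <<'E'
from kin import *
GO=.039
def pose(g,yaw,b):
    R=Ro.from_euler("xyz",[180,0,yaw],degrees=True)*Ro.from_rotvec([0,np.radians(b),0]);return A(g)+R.apply([0,0,GO]),R
def rel(P0,P1):
    (T0,R0),(T1,R1)=P0,P1
    return (R0.inv().apply(T1-T0)*1000).round(1).tolist(),np.degrees((R0.inv()*R1).as_rotvec()).round(1).tolist()
def now():
    st=bot.read_state();return st["tool_pos"],Ro.from_euler("xyz",st["tcp_rot"],degrees=True)
E
python3 - <<'E'
from plan import *
w=bot.snapshot("wrist")
C={"A":[(226,122),(290,139),(276,204),(212,186)],"B":[(375,154),(440,140),(451,204),(388,218)],"C":[(526,180),(592,178),(587,244),(526,243)]}
pots={}
for n,c in C.items():
    P=A([at(w,(x/1.5,y/1.5),.107)[:2] for x,y in c]);e=np.diff(np.vstack([P,P[:1]]),axis=0)
    a=np.degrees(np.arctan2(e[:,1],e[:,0]))%90;print(n,P.mean(0).round(4),np.linalg.norm(e,axis=1).round(3),a.round(1));pots[n]=(*P.mean(0),np.degrees(np.angle(np.exp(4j*np.radians(a)).sum()))/4)
Bd=[at(w,(x/1.5,y/1.5),.012)[:2].round(3).tolist() for x,y in((208,2),(630,57),(582,271),(202,222))];print("board",Bd)
print(pots)
q0=bot.read_state()["q"]
for n,(x,y,yaw) in pots.items():
  for dx in(0,.04):
    q=q0.copy();bad=[]
    seq=[((x,y,.0595+.08),40),((x,y,.0595),40)]+[((x+dx,y,.15),b) for b in range(40,-51,-6)]+[((x+dx,y,.04),-50),((x+dx,y,.15),-50)]+[((x+dx,y,.15),b) for b in range(-50,41,6)]+[((x+dx,y,.04),40)]+[((x+dx,y,.15),b) for b in range(40,-51,-6)]+[((x+dx,y,.0595),-50)]
    tr=[]
    for g,b in seq:
        qn,e=ik(*pose(g,yaw,b),q);
        if e>2e-3: bad.append((np.round(g,3).tolist(),b,round(e,3)))
        tr.append(np.abs(qn-q).max());q=qn
        if b in(40,-50) and g[2]<.1: print(n,dx,b,g[2].__round__(3) if hasattr(g[2],'__round__') else g[2],q.round(0).tolist())
    print(n,dx,"bad",bad,"maxstep",np.round(tr[2:],0).max())
E
```

```text
A [ 0.4599 -0.1225] [0.054 0.055 0.056 0.054] [86.9 86.2 85.6 84.3]
B [ 0.4738 -0.259 ] [0.055 0.053 0.055 0.054] [23.1 23.1 23.8 23.1]
C [ 0.4721 -0.3865] [0.056 0.056 0.054 0.054] [13.2 12.7 10.5 15.3]
board [[0.601, -0.034], [0.635, -0.451], [0.417, -0.467], [0.388, -0.052]]
{'A': (np.float64(0.4598610766110383), np.float64(-0.12249319541293956), np.float64(-4.233932283939482)), 'B': (np.float64(0.4737849211126722), np.float64(-0.25903762116624524), np.float64(23.266073174738963)), 'C': (np.float64(0.47207017113992095), np.float64(-0.3865385585474157), np.float64(12.923615659522412))}
A 0 40 0.059 [-27.0, 11.0, 132.0, 93.0, 14.0, -21.0]
A 0 -50 0.04 [-15.0, 50.0, 75.0, -8.0, 104.0, 81.0]
A 0 40 0.04 [-27.0, 14.0, 133.0, 107.0, 15.0, -35.0]
A 0 -50 0.059 [-15.0, 48.0, 75.0, -9.0, 106.0, 81.0]
A 0 bad [] maxstep 66.0
A 0.04 40 0.059 [-27.0, 11.0, 132.0, 93.0, 14.0, -21.0]
A 0.04 -50 0.04 [-14.0, 54.0, 67.0, -8.0, 108.0, 81.0]
A 0.04 40 0.04 [-24.0, 18.0, 127.0, 103.0, 13.0, -29.0]
A 0.04 -50 0.059 [-14.0, 52.0, 67.0, -8.0, 110.0, 81.0]
A 0.04 bad [] maxstep 65.0
B 0 40 0.059 [-50.0,
[... 250 characters left out ...]
 57.0, 47.0, -25.0]
B 0.04 -50 0.04 [-18.0, 55.0, 65.0, -31.0, 100.0, 55.0]
B 0.04 40 0.04 [-46.0, 29.0, 107.0, 59.0, 44.0, -24.0]
B 0.04 -50 0.059 [-18.0, 53.0, 65.0, -31.0, 102.0, 54.0]
B 0.04 bad [] maxstep 16.0
C 0 40 0.059 [-57.0, 31.0, 101.0, 55.0, 48.0, -19.0]
C 0 -50 0.04 [-30.0, 59.0, 58.0, -32.0, 102.0, 51.0]
C 0 40 0.04 [-57.0, 33.0, 101.0, 56.0, 47.0, -21.0]
C 0 -50 0.059 [-30.0, 57.0, 58.0, -33.0, 104.0, 50.0]
C 0 bad [] maxstep 13.0
C 0.04 40 0.059 [-57.0, 31.0, 101.0, 55.0, 48.0, -19.0]
C 0.04 -50 0.04 [-29.0, 64.0, 48.0, -32.0, 107.0, 50.0]
C 0.04 40 0.04 [-54.0, 35.0, 97.0, 56.0, 45.0, -17.0]
C 0.04 -50 0.059 [-29.0, 62.0, 48.0, -32.0, 108.0, 49.0]
C 0.04 bad [] maxstep 14.0
```

B (yaw 23°) and C (yaw 13°) turn smoothly. I'll do C first, then B, then A. C's turned place is (0.53,−0.40). Computing its rows.

```bash
cat >> plan.py <<'E'
lim=.7*A([127.2,127.2,147.25,180,180,180])/12
def sim(P,rows,q):
    "rows: (n, [x y z ax ay az]); returns end pose and prints joint use"
    T,R=P
    for n,r in rows:
        m=0;er=0
        for _ in range(n):
            T=T+R.apply(A(r[:3])/1000);R=R*Ro.from_rotvec(np.radians(r[3:]))
            qn,e=ik(T,R,q);er=max(er,e);m=max(m,(np.abs(qn-q)/lim).max());q=qn
        print(n,r,"use",round(m,2),"err",round(er,4),"g",(T-R.apply([0,0,GO])).round(4),"q",q.round(0))
    return (T,R),q
E
python3 - <<'E'
from plan import *
P=now();q=bot.read_state()["q"]
c=(.4721,-.3865);yaw=13
P1,q1=sim(P,[(10,[0,0,0,0,4,0]),(1,[0,0,0,0,0,-1.5])],q)
pre=pose((*c,.0595),yaw,40);pre=(pre[0]-pre[1].apply([0,0,.09]),pre[1])
s,t=rel(P1,pre);print("to pre",s,t)
P2,q2=sim(P1,[(10,[v/10 for v in s]+[0,0,0])],q1)
P3,q3=sim(P2,[(4,[0,0,22.5,0,0,0])],q2)
up=(P3[1].inv().apply([0,0,.1])*1000);print("up100",up.round(1))
P4,q4=sim(P3,[(5,list(up/5)+[0,0,0])],q3)
P5,q5=sim(P4,[(18,[-3.4,0,-.15,0,-5,0])],q4)
s,t=rel(P5,pose((.53,-.40,.08),yaw,-50));print("to above",s,t)
P6,q6=sim(P5,[(5,[v/5 for v in s]+[0,0,0])],q5)
s,t=rel(P6,pose((.53,-.40,.041),yaw,-50));print("down",s,t)
E
```

```text
10 [0, 0, 0, 0, 4, 0] use 0.46 err 0.0 g [ 0.3754 -0.2545  0.3305] q [-59. -11. 110.  40.  70.   9.]
1 [0, 0, 0, 0, 0, -1.5] use 0.14 err 0.0 g [ 0.3754 -0.2545  0.3305] q [-59. -11. 110.  40.  70.   7.]
to pre [-126.9, 145.5, 161.4] [1.2, -0.4, 0.3]
10 [-12.690000000000001, 14.55, 16.14, 0, 0, 0] use 0.46 err 0.0 g [ 0.4154 -0.3988  0.1282] q [-64.  22. 104.  50.  55. -17.]
4 [0, 0, 22.5, 0, 0, 0] use 0.32 err 0.0 g [ 0.4726 -0.3875  0.0597] q [-57.  31. 101.  56.  47. -20.]
up100 [ 64.8   2.  -76.2]
5 [np.float64(12.954192561778783), np.float64(0.3937914912995931), np.float64(-15.232656476587909), 0, 0, 0] use 0.27 err 0.0 g [ 0.4726 -0.3875  0.1597] q [-57.  21.  99.  48.  54.  -8.]
18 [-3.4, 0, -0.15, 0, -5, 0] use 0.68 err 0.0 g [ 0.4726 -0.3875  0.1597] q [-30.  50.  56. -34. 110.  47.]
to above [95.4, 22.8, 11.3] [0.3, -0.4, -1.2]
5 [19.080000000000002, 4.5600000000000005, 2.2600000000000002, 0, 0, 0] use 0.39 err 0.0 g [ 0.5298 -0.3999  0.0802] q [-29.  64.  42. -33. 111.  47.]
down [29.7, -0.8, 25.2] [0.3, -0.4, -1.2]
```

Emit:
{"op": "drive_tool", "data": {"targets": [{"x": 0,"y": 0,"z": 0,"ax": 0,"ay": 4,"az": 0},{"x": 0,"y": 0,"z": 0,"ax": 0,"ay": 4,"az": 0},{"x": 0,"y": 0,"z": 0,"ax": 0,"ay": 4,"az": 0},{"x": 0,"y": 0,"z": 0,"ax": 0,"ay": 4,"az": 0},{"x": 0,"y": 0,"z": 0,"ax": 0,"ay": 4,"az": 0},{"x": 0,"y": 0,"z": 0,"ax": 0,"ay": 4,"az": 0},{"x": 0,"y": 0,"z": 0,"ax": 0,"ay": 4,"az": 0},{"x": 0,"y": 0,"z": 0,"ax": 0,"ay": 4,"az": 0}]}}

```text
time_s: 36.15
tool_pos: [0.4002, -0.2498, 0.3013]
tcp_rot: [179.7, -32.6, 11.4]
wrist_force: [-0.1, -0.5, -0.1]
gripper_width: 0.0938
gripper_force: 0.0
```

Emit:
{"op": "drive_tool", "data": {"targets": [{"x": 0,"y": 0,"z": 0,"ax": 0,"ay": 4,"az": 0},{"x": 0,"y": 0,"z": 0,"ax": 0,"ay": 4,"az": 0},{"x": -12.7,"y": 14.5,"z": 16,"ax": 0,"ay": 0,"az": 0},{"x": -12.7,"y": 14.5,"z": 16,"ax": 0,"ay": 0,"az": 0},{"x": -12.7,"y": 14.5,"z": 16,"ax": 0,"ay": 0,"az": 0},{"x": -12.7,"y": 14.5,"z": 16,"ax": 0,"ay": 0,"az": 0},{"x": -12.7,"y": 14.5,"z": 16,"ax": 0,"ay": 0,"az": 0},{"x": -12.7,"y": 14.5,"z": 16,"ax": 0,"ay": 0,"az": 0}]}}

```text
time_s: 36.82
tool_pos: [0.4214, -0.3351, 0.1775]
tcp_rot: [179.7, -40.4, 11.5]
wrist_force: [0.0, -0.8, 0.7]
gripper_width: 0.0942
gripper_force: 0.0
```

Emit:
{"op": "drive_tool", "data": {"targets": [{"x": -12.7,"y": 14.5,"z": 16,"ax": 0,"ay": 0,"az": 0},{"x": -12.7,"y": 14.5,"z": 16,"ax": 0,"ay": 0,"az": 0},{"x": -12.7,"y": 14.5,"z": 16,"ax": 0,"ay": 0,"az": 0},{"x": 0,"y": 0,"z": 0,"ax": 0,"ay": 0,"az": 0},{"x": 0,"y": 0,"z": 0,"ax": 0,"ay": 0,"az": 0}]}}

```text
time_s: 37.23
tool_pos: [0.4317, -0.3765, 0.1168]
tcp_rot: [179.9, -40.4, 11.3]
wrist_force: [-0.1, 0.5, 1.5]
gripper_width: 0.0938
gripper_force: 0.0
```

```bash
python3 - <<'E'
from plan import *
s=bot.snapshot("side")
for q in("pot1_mid","pot3_mid"): print(q,[(round(a["p"],2),at(s,a["point"],.0595).round(3).tolist()) for a in bot.place_of(s,q)[:3]])
print(rel(now(),pose((.4721,-.3865,.0595),13,40)))
E
```

```text
pot1_mid [(0.61, [0.474, -0.392, 0.06])]
pot3_mid [(0.91, [0.47, -0.269, 0.06]), (0.72, [0.273, -0.438, 0.06]), (0.62, [0.319, -0.304, 0.06])]
([-10.4, 16.3, 108.5], [1.3, -0.4, -1.1])
```

Emit:
{"op": "drive_tool", "data": {"targets": [{"x": -10.4,"y": 16.3,"z": 15,"ax": 1.3,"ay": -0.4,"az": -1.1},{"x": 0,"y": 0,"z": 22,"ax": 0,"ay": 0,"az": 0},{"x": 0,"y": 0,"z": 22,"ax": 0,"ay": 0,"az": 0},{"x": 0,"y": 0,"z": 0,"ax": 0,"ay": 0,"az": 0},{"x": 0,"y": 0,"z": 0,"ax": 0,"ay": 0,"az": 0}]}}

```text
time_s: 37.8
tool_pos: [0.4645, -0.3855, 0.0664]
tcp_rot: [-179.8, -40.0, 12.9]
wrist_force: [0.6, -0.5, -0.3]
gripper_width: 0.0937
gripper_force: 0.0
```

```bash
python3 - <<'E'
from plan import *
print(rel(now(),pose((.4721,-.3865,.0595),13,40)))
E
```

```text
([1.1, 2.7, 48.8], [-0.1, 0.0, -0.1])
```

Emit:
{"op": "drive_tool", "data": {"targets": [{"x": 1,"y": 2.7,"z": 20,"ax": 0,"ay": 0,"az": 0},{"x": 0,"y": 0,"z": 18,"ax": 0,"ay": 0,"az": 0},{"x": 0,"y": 0,"z": 10.5,"ax": 0,"ay": 0,"az": 0},{"x": 0,"y": 0,"z": 0,"ax": 0,"ay": 0,"az": 0}]}}

```text
time_s: 38.13
tool_pos: [0.4964, -0.381, 0.0291]
tcp_rot: [-179.8, -40.0, 12.9]
wrist_force: [-0.6, 0.1, 0.3]
gripper_width: 0.0941
gripper_force: 0.0
```

Emit:
{"op": "drive_tool", "data": {"targets": [{"x": 0,"y": 0,"z": 0,"ax": 0,"ay": 0,"az": 0},{"x": 0,"y": 0,"z": 0,"ax": 0,"ay": 0,"az": 0},{"x": 0,"y": 0,"z": 0,"ax": 0,"ay": 0,"az": 0},{"x": 0,"y": 0,"z": 0,"ax": 0,"ay": 0,"az": 0},{"x": 0,"y": 0,"z": 0,"ax": 0,"ay": 0,"az": 0},{"x": 0,"y": 0,"z": 0,"ax": 0,"ay": 0,"az": 0},{"x": 0,"y": 0,"z": 0,"ax": 0,"ay": 0,"az": 0},{"x": 0,"y": 0,"z": 0,"ax": 0,"ay": 0,"az": 0}], "fingers": -1, "grip_force": 40}}

```text
time_s: 38.8
tool_pos: [0.4961, -0.3818, 0.0294]
tcp_rot: [-179.9, -40.0, 12.8]
wrist_force: [-3.5, -0.0, 4.2]
gripper_width: 0.0563
gripper_force: 39.6
```

Emit:
{"op": "drive_tool", "data": {"targets": [{"x": 0,"y": 0,"z": 0,"ax": 0,"ay": 0,"az": 0},{"x": 0,"y": 0,"z": 0,"ax": 0,"ay": 0,"az": 0}]}}

```text
time_s: 38.97
tool_pos: [0.4961, -0.3818, 0.0294]
tcp_rot: [-179.9, -40.0, 12.8]
wrist_force: [-4.4, -0.8, 5.1]
gripper_width: 0.0562
gripper_force: 39.6
```

Pot C is gripped at 56 mm. Lifting, turning it −90°, then over to its place.

Emit:
{"op": "drive_tool", "data": {"targets": [{"x": 13,"y": 0,"z": -15.2,"ax": 0,"ay": 0,"az": 0},{"x": 13,"y": 0,"z": -15.2,"ax": 0,"ay": 0,"az": 0},{"x": 13,"y": 0,"z": -15.2,"ax": 0,"ay": 0,"az": 0},{"x": 13,"y": 0,"z": -15.2,"ax": 0,"ay": 0,"az": 0},{"x": 13,"y": 0,"z": -15.2,"ax": 0,"ay": 0,"az": 0},{"x": -3.4,"y": 0,"z": -0.15,"ax": 0,"ay": -5,"az": 0},{"x": -3.4,"y": 0,"z": -0.15,"ax": 0,"ay": -5,"az": 0},{"x": -3.4,"y": 0,"z": -0.15,"ax": 0,"ay": -5,"az": 0}]}}

```text
time_s: 39.63
tool_pos: [0.4882, -0.384, 0.1238]
tcp_rot: [-179.9, -24.7, 12.8]
wrist_force: [-1.2, -0.3, -2.0]
gripper_width: 0.0559
gripper_force: 39.6
```

Emit:
{"op": "drive_tool", "data": {"targets": [{"x": -3.4,"y": 0,"z": -0.15,"ax": 0,"ay": -5,"az": 0},{"x": -3.4,"y": 0,"z": -0.15,"ax": 0,"ay": -5,"az": 0},{"x": -3.4,"y": 0,"z": -0.15,"ax": 0,"ay": -5,"az": 0},{"x": -3.4,"y": 0,"z": -0.15,"ax": 0,"ay": -5,"az": 0},{"x": -3.4,"y": 0,"z": -0.15,"ax": 0,"ay": -5,"az": 0},{"x": -3.4,"y": 0,"z": -0.15,"ax": 0,"ay": -5,"az": 0},{"x": -3.4,"y": 0,"z": -0.15,"ax": 0,"ay": -5,"az": 0},{"x": -3.4,"y": 0,"z": -0.15,"ax": 0,"ay": -5,"az": 0}]}}

```text
time_s: 40.3
tool_pos: [0.4627, -0.3893, 0.1213]
tcp_rot: [-179.9, 15.3, 12.9]
wrist_force: [0.1, -0.5, -1.8]
gripper_width: 0.0562
gripper_force: 39.6
```

Emit:
{"op": "drive_tool", "data": {"targets": [{"x": -3.4,"y": 0,"z": -0.15,"ax": 0,"ay": -5,"az": 0},{"x": -3.4,"y": 0,"z": -0.15,"ax": 0,"ay": -5,"az": 0},{"x": -3.4,"y": 0,"z": -0.15,"ax": 0,"ay": -5,"az": 0},{"x": -3.4,"y": 0,"z": -0.15,"ax": 0,"ay": -5,"az": 0},{"x": -3.4,"y": 0,"z": -0.15,"ax": 0,"ay": -5,"az": 0},{"x": -3.4,"y": 0,"z": -0.15,"ax": 0,"ay": -5,"az": 0},{"x": -3.4,"y": 0,"z": -0.15,"ax": 0,"ay": -5,"az": 0},{"x": 0,"y": 0,"z": 0,"ax": 0,"ay": 0,"az": 0}]}}

```text
time_s: 40.97
tool_pos: [0.4436, -0.3926, 0.1309]
tcp_rot: [-179.4, 50.4, 13.5]
wrist_force: [-0.5, 0.1, -2.5]
gripper_width: 0.0564
gripper_force: 39.6
```

```bash
python3 - <<'E'
from plan import *
print(bot.read_state()["gripper_width"],rel(now(),pose((.53,-.40,.08),13,-50)))
s=bot.snapshot("side");t=bot.snapshot("top")
for n,c in(("side",s),("top",t)):
  for q in("pot1_mid","pot1_mouth"): print(n,q,[(round(a["p"],2),np.round(a["point"],1).tolist(),at(c,a["point"],.16).round(3).tolist()) for a in bot.place_of(c,q)[:4]])
P=now();print("g",P[0]-P[1].apply([0,0,GO]))
E
```

```text
0.05641173478925581 ([92.0, 27.1, 7.7], [-0.2, 0.4, 0.3])
side pot1_mid [(0.93, [266.2, 266.7], [0.475, -0.394, 0.16])]
side pot1_mouth [(0.73, [245.4, 269.9], [0.429, -0.401, 0.16])]
top pot1_mid [(0.93, [408.2, 179.8], [0.475, -0.385, 0.16])]
top pot1_mouth [(0.71, [412.6, 191.4], [0.438, -0.397, 0.16])]
g [ 0.47247284 -0.38764387  0.15998195]
```

The pot is lying as expected, mouth towards the robot. Setting it down.

Emit:
{"op": "drive_tool", "data": {"targets": [{"x": 23,"y": 6.8,"z": 2,"ax": 0,"ay": 0,"az": 0},{"x": 23,"y": 6.8,"z": 2,"ax": 0,"ay": 0,"az": 0},{"x": 23,"y": 6.8,"z": 2,"ax": 0,"ay": 0,"az": 0},{"x": 23,"y": 6.8,"z": 2,"ax": 0,"ay": 0,"az": 0},{"x": 10,"y": 0,"z": 8.4,"ax": 0,"ay": 0,"az": 0},{"x": 10,"y": 0,"z": 8.4,"ax": 0,"ay": 0,"az": 0},{"x": 0,"y": 0,"z": 0,"ax": 0,"ay": 0,"az": 0},{"x": 0,"y": 0,"z": 0,"ax": 0,"ay": 0,"az": 0}]}}

```text
time_s: 41.93
tool_pos: [0.5006, -0.4084, 0.0325]
tcp_rot: [-179.8, 50.0, 13.1]
wrist_force: [-0.3, -0.7, -1.5]
gripper_width: 0.0562
gripper_force: 39.6
```

```bash
python3 - <<'E'
from plan import *
print(rel(now(),pose((.53,-.40,.041),13,-50)))
E
```

```text
([13.1, -1.5, 10.2], [-0.2, 0.0, 0.0])
```

Emit:
{"op": "drive_tool", "data": {"targets": [{"x": 6,"y": -1.5,"z": 5,"ax": 0,"ay": 0,"az": 0},{"x": 5,"y": 0,"z": 4,"ax": 0,"ay": 0,"az": 0},{"x": 2,"y": 0,"z": 1.5,"ax": 0,"ay": 0,"az": 0},{"x": 0,"y": 0,"z": 0,"ax": 0,"ay": 0,"az": 0},{"x": 0,"y": 0,"z": 0,"ax": 0,"ay": 0,"az": 0}]}}

```text
time_s: 42.35
tool_pos: [0.5012, -0.4068, 0.0155]
tcp_rot: [-179.8, 50.0, 13.1]
wrist_force: [-0.0, 0.3, -1.3]
gripper_width: 0.0559
gripper_force: 39.9
```

Emit:
{"op": "drive_tool", "data": {"targets": [{"x": 0,"y": 0,"z": 0,"ax": 0,"ay": 0,"az": 0},{"x": 0,"y": 0,"z": 0,"ax": 0,"ay": 0,"az": 0},{"x": 0,"y": 0,"z": 0,"ax": 0,"ay": 0,"az": 0},{"x": 0,"y": 0,"z": 0,"ax": 0,"ay": 0,"az": 0},{"x": 0,"y": 0,"z": 0,"ax": 0,"ay": 0,"az": 0},{"x": 0,"y": 0,"z": 0,"ax": 0,"ay": 0,"az": 0},{"x": 0,"y": 0,"z": 0,"ax": 0,"ay": 0,"az": 0}], "fingers": 1}}

```text
time_s: 42.93
tool_pos: [0.5011, -0.4068, 0.0154]
tcp_rot: [-179.8, 50.0, 13.1]
wrist_force: [0.7, 0.7, 0.6]
gripper_width: 0.0934
gripper_force: 0.0
```

Emit:
{"op": "drive_tool", "data": {"targets": [{"x": 0,"y": 0,"z": -20,"ax": 0,"ay": 0,"az": 0},{"x": 0,"y": 0,"z": -30,"ax": 0,"ay": 0,"az": 0},{"x": -25,"y": 0,"z": -20,"ax": 0,"ay": 0,"az": 0},{"x": -25,"y": 0,"z": -20,"ax": 0,"ay": 0,"az": 0},{"x": -25,"y": 0,"z": -20,"ax": 0,"ay": 0,"az": 0},{"x": 0,"y": 0,"z": 0,"ax": 0,"ay": 0,"az": 0},{"x": 0,"y": 0,"z": 0,"ax": 0,"ay": 0,"az": 0}]}}

```text
time_s: 43.52
tool_pos: [0.5369, -0.3992, 0.1456]
tcp_rot: [180.0, 49.8, 12.9]
wrist_force: [0.0, 0.2, -0.8]
gripper_width: 0.094
gripper_force: 0.0
```

```bash
python3 - <<'E'
from plan import *
P=now();print("g",P[0]-P[1].apply([0,0,GO]))
s=bot.snapshot("side");t=bot.snapshot("top")
for n,c in(("side",s),("top",t)):
  for q in("pot1_mid","pot1_mouth"): print(n,q,[(round(a["p"],2),np.round(a["point"],1).tolist(),at(c,a["point"],.04).round(3).tolist()) for a in bot.place_of(c,q)[:4]])
q=bot.read_state()["q"]
P1,q1=sim(P,[(18,[3.4,0,-.15,0,5,0])],q)
pre=pose((.53,-.40,.04),13,40);print(rel(P1,(pre[0]-pre[1].apply([0,0,.08]),pre[1])))
E
```

```text
g [ 0.56591169 -0.3925555   0.17075919]
side pot1_mid [(0.58, [288.7, 308.3], [0.526, -0.411, 0.04])]
side pot1_mouth [(0.93, [271.6, 309.1], [0.486, -0.41, 0.04])]
top pot1_mid [(0.58, [401.5, 170.7], [0.524, -0.4, 0.04])]
top pot1_mouth [(0.57, [404.2, 180.9], [0.489, -0.408, 0.04])]
18 [3.4, 0, -0.15, 0, 5, 0] use 0.69 err 0.0 g [ 0.5659 -0.3926  0.1708] q [-50.  28.  87.  45.  54.   3.]
([-112.3, -0.8, -3.7], [0.1, -0.2, -0.0])
```

Emit:
{"op": "drive_tool", "data": {"targets": [{"x": 3.4,"y": 0,"z": -0.15,"ax": 0,"ay": 5,"az": 0},{"x": 3.4,"y": 0,"z": -0.15,"ax": 0,"ay": 5,"az": 0},{"x": 3.4,"y": 0,"z": -0.15,"ax": 0,"ay": 5,"az": 0},{"x": 3.4,"y": 0,"z": -0.15,"ax": 0,"ay": 5,"az": 0},{"x": 3.4,"y": 0,"z": -0.15,"ax": 0,"ay": 5,"az": 0},{"x": 3.4,"y": 0,"z": -0.15,"ax": 0,"ay": 5,"az": 0},{"x": 3.4,"y": 0,"z": -0.15,"ax": 0,"ay": 5,"az": 0},{"x": 3.4,"y": 0,"z": -0.15,"ax": 0,"ay": 5,"az": 0}]}}

```text
time_s: 44.48
tool_pos: [0.5591, -0.3936, 0.1302]
tcp_rot: [-179.9, 9.8, 12.9]
wrist_force: [0.4, -1.1, -0.4]
gripper_width: 0.0938
gripper_force: 0.0
```

Emit:
{"op": "drive_tool", "data": {"targets": [{"x": 3.4,"y": 0,"z": -0.15,"ax": 0,"ay": 5,"az": 0},{"x": 3.4,"y": 0,"z": -0.15,"ax": 0,"ay": 5,"az": 0},{"x": 3.4,"y": 0,"z": -0.15,"ax": 0,"ay": 5,"az": 0},{"x": 3.4,"y": 0,"z": -0.15,"ax": 0,"ay": 5,"az": 0},{"x": 3.4,"y": 0,"z": -0.15,"ax": 0,"ay": 5,"az": 0},{"x": 3.4,"y": 0,"z": -0.15,"ax": 0,"ay": 5,"az": 0},{"x": 3.4,"y": 0,"z": -0.15,"ax": 0,"ay": 5,"az": 0},{"x": 3.4,"y": 0,"z": -0.15,"ax": 0,"ay": 5,"az": 0}]}}

```text
time_s: 45.15
tool_pos: [0.5845, -0.3881, 0.1351]
tcp_rot: [-179.9, -30.2, 12.8]
wrist_force: [1.2, 0.2, 0.9]
gripper_width: 0.094
gripper_force: 0.0
```

Emit:
{"op": "drive_tool", "data": {"targets": [{"x": 3.4,"y": 0,"z": -0.15,"ax": 0,"ay": 5,"az": 0},{"x": 3.4,"y": 0,"z": -0.15,"ax": 0,"ay": 5,"az": 0},{"x": -28,"y": 0,"z": -1,"ax": 0,"ay": 0,"az": 0},{"x": -28,"y": 0,"z": -1,"ax": 0,"ay": 0,"az": 0},{"x": -28,"y": 0,"z": -1,"ax": 0,"ay": 0,"az": 0},{"x": -28,"y": 0,"z": -1,"ax": 0,"ay": 0,"az": 0},{"x": 0,"y": 0,"z": 0,"ax": 0,"ay": 0,"az": 0},{"x": 0,"y": 0,"z": 0,"ax": 0,"ay": 0,"az": 0}]}}

```text
time_s: 45.82
tool_pos: [0.5031, -0.4065, 0.0691]
tcp_rot: [-179.7, -40.0, 12.6]
wrist_force: [0.3, -0.5, -0.2]
gripper_width: 0.0939
gripper_force: 0.0
```

```bash
python3 - <<'E'
from plan import *
print(rel(now(),pose((.5285,-.401,.04),13,40)))
w=bot.snapshot("wrist");s=bot.snapshot("side")
for n,c in(("side",s),("wrist",w)):
  for q in("pot1_mid","pot1_mouth"): print(n,q,[(round(a["p"],2),np.round(a["point"],1).tolist(),at(c,a["point"],.04).round(3).tolist()) for a in bot.place_of(c,q)[:3]])
E
```

```text
([1.3, 0.5, 78.0], [-0.1, 0.0, -0.3])
side pot1_mid [(0.72, [290.5, 304.3], [0.532, -0.4, 0.04])]
side pot1_mouth [(0.6, [268.2, 311.2], [0.477, -0.416, 0.04])]
wrist pot1_mid [(0.65, [257.0, 200.5], [0.53, -0.4, 0.04])]
wrist pot1_mouth [(0.76, [259.1, 258.5], [0.484, -0.412, 0.04])]
```

Emit:
{"op": "drive_tool", "data": {"targets": [{"x": 1,"y": 0,"z": 22,"ax": 0,"ay": 0,"az": 0},{"x": 0,"y": 0,"z": 22,"ax": 0,"ay": 0,"az": 0},{"x": 0,"y": 0,"z": 20,"ax": 0,"ay": 0,"az": 0},{"x": 0,"y": 0,"z": 14,"ax": 0,"ay": 0,"az": 0},{"x": 0,"y": 0,"z": 0,"ax": 0,"ay": 0,"az": 0},{"x": 0,"y": 0,"z": 0,"ax": 0,"ay": 0,"az": 0}]}}

```text
time_s: 46.62
tool_pos: [0.5535, -0.3944, 0.0107]
tcp_rot: [-179.8, -40.0, 12.9]
wrist_force: [0.6, 0.2, 0.4]
gripper_width: 0.0939
gripper_force: 0.0
```

Emit:
{"op": "drive_tool", "data": {"targets": [{"x": 0,"y": 0,"z": 0,"ax": 0,"ay": 0,"az": 0},{"x": 0,"y": 0,"z": 0,"ax": 0,"ay": 0,"az": 0},{"x": 0,"y": 0,"z": 0,"ax": 0,"ay": 0,"az": 0},{"x": 0,"y": 0,"z": 0,"ax": 0,"ay": 0,"az": 0},{"x": 0,"y": 0,"z": 0,"ax": 0,"ay": 0,"az": 0},{"x": 0,"y": 0,"z": 0,"ax": 0,"ay": 0,"az": 0},{"x": 0,"y": 0,"z": 0,"ax": 0,"ay": 0,"az": 0},{"x": 0,"y": 0,"z": 0,"ax": 0,"ay": 0,"az": 0}], "fingers": -1, "grip_force": 40}}

```text
time_s: 47.28
tool_pos: [0.5533, -0.395, 0.011]
tcp_rot: [-179.9, -40.0, 12.8]
wrist_force: [-2.8, 0.4, 2.5]
gripper_width: 0.056
gripper_force: 40.0
```

Emit:
{"op": "drive_tool", "data": {"targets": [{"x": 0,"y": 0,"z": 0,"ax": 0,"ay": 0,"az": 0},{"x": 0,"y": 0,"z": 0,"ax": 0,"ay": 0,"az": 0}]}}

```text
time_s: 47.45
tool_pos: [0.5533, -0.3949, 0.011]
tcp_rot: [-179.9, -40.0, 12.8]
wrist_force: [-3.3, 1.0, 4.3]
gripper_width: 0.0559
gripper_force: 40.0
```

Emit:
{"op": "drive_tool", "data": {"targets": [{"x": 13,"y": 0,"z": -15.2,"ax": 0,"ay": 0,"az": 0},{"x": 13,"y": 0,"z": -15.2,"ax": 0,"ay": 0,"az": 0},{"x": 13,"y": 0,"z": -15.2,"ax": 0,"ay": 0,"az": 0},{"x": 13,"y": 0,"z": -15.2,"ax": 0,"ay": 0,"az": 0},{"x": 13,"y": 0,"z": -15.2,"ax": 0,"ay": 0,"az": 0},{"x": 0,"y": 0,"z": 0,"ax": 0,"ay": 0,"az": 0}]}}

```text
time_s: 47.95
tool_pos: [0.5553, -0.3957, 0.1146]
tcp_rot: [179.8, -40.1, 13.0]
wrist_force: [0.3, -0.5, -0.6]
gripper_width: 0.0558
gripper_force: 40.0
```

```bash
python3 - <<'E'
from plan import *
P=now();q=bot.read_state()["q"];print(bot.read_state()["gripper_width"])
P1,q1=sim(P,[(18,[-3.4,0,-.15,0,-5,0])],q)
print(rel(P1,pose((.53,-.40,.075),13,-50)))
P=pose((.53,-.40,.075),13,-50);print(ik(*P,q1))
E
```

```text
0.055839470340417516
18 [-3.4, 0, -0.15, 0, -5, 0] use 0.7 err 0.0 g [ 0.5308 -0.4013  0.1444] q [-29.  61.  40. -35. 116.  43.]
([52.7, -1.6, 45.1], [0.0, -0.1, -0.1])
(array([-28.95857561,  64.59124379,  41.42167814, -33.45981136,
       111.73004854,  46.22623458]), np.float64(3.9141395680175606e-09))
```

Emit:
{"op": "drive_tool", "data": {"targets": [{"x": -3.4,"y": 0,"z": -0.15,"ax": 0,"ay": -5,"az": 0},{"x": -3.4,"y": 0,"z": -0.15,"ax": 0,"ay": -5,"az": 0},{"x": -3.4,"y": 0,"z": -0.15,"ax": 0,"ay": -5,"az": 0},{"x": -3.4,"y": 0,"z": -0.15,"ax": 0,"ay": -5,"az": 0},{"x": -3.4,"y": 0,"z": -0.15,"ax": 0,"ay": -5,"az": 0},{"x": -3.4,"y": 0,"z": -0.15,"ax": 0,"ay": -5,"az": 0},{"x": -3.4,"y": 0,"z": -0.15,"ax": 0,"ay": -5,"az": 0},{"x": -3.4,"y": 0,"z": -0.15,"ax": 0,"ay": -5,"az": 0}]}}

```text
time_s: 48.62
tool_pos: [0.5295, -0.4001, 0.1005]
tcp_rot: [-179.8, 0.3, 13.0]
wrist_force: [0.6, 0.1, -1.5]
gripper_width: 0.0559
gripper_force: 40.0
```

Emit:
{"op": "drive_tool", "data": {"targets": [{"x": -3.4,"y": 0,"z": -0.15,"ax": 0,"ay": -5,"az": 0},{"x": -3.4,"y": 0,"z": -0.15,"ax": 0,"ay": -5,"az": 0},{"x": -3.4,"y": 0,"z": -0.15,"ax": 0,"ay": -5,"az": 0},{"x": -3.4,"y": 0,"z": -0.15,"ax": 0,"ay": -5,"az": 0},{"x": -3.4,"y": 0,"z": -0.15,"ax": 0,"ay": -5,"az": 0},{"x": -3.4,"y": 0,"z": -0.15,"ax": 0,"ay": -5,"az": 0},{"x": -3.4,"y": 0,"z": -0.15,"ax": 0,"ay": -5,"az": 0},{"x": -3.4,"y": 0,"z": -0.15,"ax": 0,"ay": -5,"az": 0}]}}

```text
time_s: 49.28
tool_pos: [0.5054, -0.4054, 0.1093]
tcp_rot: [-179.7, 40.3, 13.2]
wrist_force: [-0.6, 0.6, -0.5]
gripper_width: 0.0558
gripper_force: 40.0
```

Emit:
{"op": "drive_tool", "data": {"targets": [{"x": -3.4,"y": 0,"z": -0.15,"ax": 0,"ay": -5,"az": 0},{"x": -3.4,"y": 0,"z": -0.15,"ax": 0,"ay": -5,"az": 0},{"x": 12,"y": 0,"z": 10,"ax": 0,"ay": 0,"az": 0},{"x": 12,"y": 0,"z": 10,"ax": 0,"ay": 0,"az": 0},{"x": 12,"y": 0,"z": 10,"ax": 0,"ay": 0,"az": 0},{"x": 12,"y": 0,"z": 10,"ax": 0,"ay": 0,"az": 0},{"x": 0,"y": 0,"z": 0,"ax": 0,"ay": 0,"az": 0},{"x": 0,"y": 0,"z": 0,"ax": 0,"ay": 0,"az": 0}]}}

```text
time_s: 49.95
tool_pos: [0.5004, -0.407, 0.0523]
tcp_rot: [-179.7, 50.0, 13.1]
wrist_force: [0.3, 0.7, -0.4]
gripper_width: 0.056
gripper_force: 40.0
```

```bash
python3 - <<'E'
from plan import *
print(rel(now(),pose((.53,-.40,.061),13,-50)))
s=bot.snapshot("side");t=bot.snapshot("top")
for n,c in(("side",s),("top",t)):
  for q,z in(("pot1_mid",.08),("pot1_mouth",.127)): print(n,q,[(round(a["p"],2),np.round(a["point"],1).tolist(),at(c,a["point"],z).round(3).tolist()) for a in bot.place_of(c,q)[:3]])
E
```

```text
([12.9, -0.1, 10.2], [-0.2, 0.0, 0.1])
side pot1_mid [(0.91, [287.9, 295.5], [0.523, -0.408, 0.08])]
side pot1_mouth [(0.86, [290.6, 279.7], [0.528, -0.405, 0.127]), (0.5, [250.4, 228.1], [0.447, -0.215, 0.127])]
top pot1_mid [(0.77, [404.3, 166.4], [0.532, -0.399, 0.08])]
top pot1_mouth [(0.68, [408.0, 162.7], [0.536, -0.399, 0.127])]
```

Mouth is up. Lowering to contact and releasing.

Emit:
{"op": "drive_tool", "data": {"targets": [{"x": 6,"y": 0,"z": 5,"ax": 0,"ay": 0,"az": 0},{"x": 5,"y": 0,"z": 4,"ax": 0,"ay": 0,"az": 0},{"x": 2,"y": 0,"z": 1.5,"ax": 0,"ay": 0,"az": 0},{"x": 0,"y": 0,"z": 0,"ax": 0,"ay": 0,"az": 0},{"x": 0,"y": 0,"z": 0,"ax": 0,"ay": 0,"az": 0}]}}

```text
time_s: 50.67
tool_pos: [0.501, -0.4068, 0.0365]
tcp_rot: [-179.8, 50.1, 13.0]
wrist_force: [-1.8, 0.9, 4.1]
gripper_width: 0.056
gripper_force: 40.0
```

Emit:
{"op": "drive_tool", "data": {"targets": [{"x": 0.8,"y": 0,"z": 0.6,"ax": 0,"ay": 0,"az": 0},{"x": 0.4,"y": 0,"z": 0.3,"ax": 0,"ay": 0,"az": 0},{"x": 0,"y": 0,"z": 0,"ax": 0,"ay": 0,"az": 0},{"x": 0,"y": 0,"z": 0,"ax": 0,"ay": 0,"az": 0}]}}

```text
time_s: 51.0
tool_pos: [0.5011, -0.4067, 0.0365]
tcp_rot: [-179.9, 50.1, 13.0]
wrist_force: [-5.1, 3.2, 13.5]
gripper_width: 0.0558
gripper_force: 40.0
```

Emit:
{"op": "drive_tool", "data": {"targets": [{"x": 0,"y": 0,"z": 0,"ax": 0,"ay": 0,"az": 0},{"x": 0,"y": 0,"z": 0,"ax": 0,"ay": 0,"az": 0},{"x": 0,"y": 0,"z": 0,"ax": 0,"ay": 0,"az": 0},{"x": 0,"y": 0,"z": 0,"ax": 0,"ay": 0,"az": 0},{"x": 0,"y": 0,"z": 0,"ax": 0,"ay": 0,"az": 0},{"x": 0,"y": 0,"z": 0,"ax": 0,"ay": 0,"az": 0},{"x": 0,"y": 0,"z": 0,"ax": 0,"ay": 0,"az": 0}], "fingers": 1}}

```text
time_s: 51.58
tool_pos: [0.5013, -0.4068, 0.0348]
tcp_rot: [-179.8, 50.0, 13.1]
wrist_force: [0.7, 0.6, -0.1]
gripper_width: 0.0936
gripper_force: 0.0
```

Emit:
{"op": "drive_tool", "data": {"targets": [{"x": 0,"y": 0,"z": -20,"ax": 0,"ay": 0,"az": 0},{"x": 0,"y": 0,"z": -30,"ax": 0,"ay": 0,"az": 0},{"x": -15,"y": 0,"z": -30,"ax": 0,"ay": 0,"az": 0},{"x": -25,"y": 0,"z": -20,"ax": 0,"ay": 0,"az": 0},{"x": -25,"y": 0,"z": -20,"ax": 0,"ay": 0,"az": 0},{"x": -25,"y": 0,"z": -20,"ax": 0,"ay": 0,"az": 0},{"x": -15,"y": 0,"z": -10,"ax": 0,"ay": 0,"az": 0},{"x": 0,"y": 0,"z": 0,"ax": 0,"ay": 0,"az": 0}]}}

```text
time_s: 52.25
tool_pos: [0.548, -0.3969, 0.2166]
tcp_rot: [179.7, 49.7, 12.7]
wrist_force: [0.6, 0.3, 0.4]
gripper_width: 0.0944
gripper_force: 0.0
```

```bash
cat > look.py <<'E'
from plan import *
S={"side":bot.snapshot("side"),"top":bot.snapshot("top")}
for n,c in S.items():
  for q in("pot1_mid","pot2_mid","pot3_mid"):
    print(n,q,[(round(a["p"],2),at(c,a["point"],.0595).round(3).tolist()) for a in bot.place_of(c,q)[:4]])
  for z in(.107,.012):
    print(n,"mouth",z,[(round(a["p"],2),at(c,a["point"],z).round(3).tolist()) for a in bot.place_of(c,"pot1_mouth")[:4]])
P=now();print("g",P[0]-P[1].apply([0,0,GO]))
E
python3 look.py; python3 - <<'E'
from plan import *
P=now();q=bot.read_state()["q"]
P1,q1=sim(P,[(18,[3.4,0,-.15,0,5,0]),(2,[0,0,0,0,0,0])],q)
pre=pose((.4738,-.259,.0595),23,40);pre=(pre[0]-pre[1].apply([0,0,.09]),pre[1])
print(rel(P1,pre))
E
```

```text
side pot1_mid [(0.9, [0.527, -0.411, 0.06]), (0.28, [0.494, 0.186, 0.06])]
side pot2_mid [(0.65, [0.447, -0.134, 0.06])]
side pot3_mid [(0.9, [0.494, -0.288, 0.06]), (0.9, [0.317, -0.306, 0.06]), (0.81, [0.27, -0.444, 0.06]), (0.26, [0.483, 0.195, 0.06])]
side mouth 0.107 [(0.55, [0.522, -0.412, 0.107])]
side mouth 0.012 [(0.55, [0.536, -0.325, 0.012])]
top pot1_mid [(0.67, [0.522, -0.405, 0.059])]
top pot2_mid []
top pot3_mid [(0.64, [0.31, -0.297, 0.059]), (0.62, [0.258, -0.433, 0.059])]
top mouth 0.107 [(0.7, [0.532, -0.404, 0.107])]
top mouth 0.012 [(0.7, [0.549, -0.433, 0.012])]
g [ 0.57676856 -0.38987333  0.23662652]
18 [3.4, 0, -0.15, 0, 5, 0] use 0.7 err 0.0 g [ 0.5768 -0.3899  0.2367] q [-49.  25.  82.  41.  59.  10.]
2 [0, 0, 0, 0, 0, 0] use 0 err 0.0 g [ 0.5768 -0.3899  0.2367] q [-49.  25.  82.  41.  59.  10.]
([-168.1, -144.5, 0.6], [6.4, 0.0, -7.8])
```

Pot C stands mouth-up at about (0.53,−0.40). The side camera now puts pot B about 2–3 cm from where it was, so it has probably been knocked. I'm going back to the viewing pose to measure it again.

Emit:
{"op": "drive_tool", "data": {"targets": [{"x": 3.4,"y": 0,"z": -0.15,"ax": 0,"ay": 5,"az": 0},{"x": 3.4,"y": 0,"z": -0.15,"ax": 0,"ay": 5,"az": 0},{"x": 3.4,"y": 0,"z": -0.15,"ax": 0,"ay": 5,"az": 0},{"x": 3.4,"y": 0,"z": -0.15,"ax": 0,"ay": 5,"az": 0},{"x": 3.4,"y": 0,"z": -0.15,"ax": 0,"ay": 5,"az": 0},{"x": 3.4,"y": 0,"z": -0.15,"ax": 0,"ay": 5,"az": 0},{"x": 3.4,"y": 0,"z": -0.15,"ax": 0,"ay": 5,"az": 0},{"x": 3.4,"y": 0,"z": -0.15,"ax": 0,"ay": 5,"az": 0}]}}

```text
time_s: 53.52
tool_pos: [0.5704, -0.3912, 0.1991]
tcp_rot: [-179.9, 9.7, 12.9]
wrist_force: [0.1, -0.7, -1.5]
gripper_width: 0.0939
gripper_force: 0.0
```

Emit:
{"op": "drive_tool", "data": {"targets": [{"x": 3.4,"y": 0,"z": -0.15,"ax": 0,"ay": 5,"az": 0},{"x": 3.4,"y": 0,"z": -0.15,"ax": 0,"ay": 5,"az": 0},{"x": -28,"y": -28,"z": -17,"ax": 0,"ay": 0,"az": 0},{"x": -28,"y": -28,"z": -17,"ax": 0,"ay": 0,"az": 0},{"x": -28,"y": -28,"z": -17,"ax": 0,"ay": 0,"az": 0},{"x": -28,"y": -28,"z": -17,"ax": 0,"ay": 0,"az": 0},{"x": -28,"y": -28,"z": -17,"ax": 0,"ay": 0,"az": 0},{"x": 0,"y": 0,"z": 0,"ax": 0,"ay": 0,"az": 0}]}}

```text
time_s: 54.18
tool_pos: [0.4118, -0.2865, 0.2853]
tcp_rot: [179.8, -0.2, 12.9]
wrist_force: [0.2, -1.1, 1.1]
gripper_width: 0.0937
gripper_force: 0.0
```

```bash
cat > seg.py <<'E'
from plan import *
def tops(w,im,guesses,h=.107):
    "top faces: fit a 56 mm square (x,y,yaw) to the brightness edge between lit brown top and its surroundings"
    hsv=cv2.cvtColor(im,cv2.COLOR_RGB2HSV);out=[]
    lab=cv2.cvtColor(im,cv2.COLOR_RGB2LAB).astype(np.float32);g=np.hypot(*[sum(np.abs(cv2.Sobel(lab[...,k],cv2.CV_32F,*d)) for k in range(3)) for d in((1,0),(0,1))]);g=cv2.GaussianBlur(g,(0,0),1.2)
    t=np.linspace(-.028,.028,25)
    loc=np.vstack([np.c_[t,0*t+.028],np.c_[t,0*t-.028],np.c_[0*t+.028,t],np.c_[0*t-.028,t]])
    def score(x,y,a):
        c,s=np.cos(a),np.sin(a);P=loc@A([[c,s],[-s,c]])+[x,y]
        uv=A([proj(w,[*p_,h]) for p_ in P]).astype(np.float32)
        return cv2.remap(g,uv[:,:1],uv[:,1:],cv2.INTER_LINEAR)[:,0].clip(0,120).mean()
    for gx,gy in guesses:
        best=(0,)
        for st,ra in((.006,.03),(.002,.006),(.0007,.0021)):
            c0=best[1:] if len(best)>1 else (gx,gy,None)
            for x in np.arange(c0[0]-ra,c0[0]+ra+1e-6,st):
                for y in np.arange(c0[1]-ra,c0[1]+ra+1e-6,st):
                    for a in(np.radians(range(-45,45,6)) if c0[2] is None else c0[2]+np.radians(A([-2,-1,0,1,2])*(3 if st>.001 else .7))):
                        v=score(x,y,a)
                        if v>best[0]: best=(v,x,y,a)
        out.append((round(best[0],1),round(best[1],4),round(best[2],4),round(np.degrees(best[3]),1)))
    return out
E
python3 - <<'E'
from seg import *
st=bot.read_state();print(st["tool_pos"],st["tcp_rot"])
w=bot.snapshot("wrist")
for q in("pot1_mid","pot2_mid","pot3_mid"):
    print(q,[(round(a["p"],2),np.round(a["point"],1).tolist(),at(w,a["point"],.0595).round(3).tolist()) for a in bot.place_of(w,q)[:4]])
import time;t=time.time();print(tops(w,w["image"],[(.46,-.122),(.485,-.27)]),time.time()-t)
save(w,"w7.png")
E
```

```text
[ 0.4117823  -0.2864918   0.28531888] [179.7999481   -0.23638433  12.92519524]
pot1_mid [(0.79, [356.8, 104.7], [0.53, -0.399, 0.06])]
pot2_mid [(0.62, [143.7, 112.7], [0.454, -0.118, 0.06])]
pot3_mid [(0.84, [243.2, 229.7], [0.32, -0.287, 0.06]), (0.7, [320.1, 275.9], [0.273, -0.419, 0.06])]
[(np.float32(114.6), np.float64(0.46), np.float64(-0.1213), np.float64(-5.3)), (np.float32(115.1), np.float64(0.497), np.float64(-0.2693), np.float64(15.7))] 12.962146043777466
```

The square fit puts A at (0.460,−0.121), yaw −5°, matching the first measurement. B was indeed knocked, to (0.497,−0.269), yaw 15.7°.

```bash
python3 - <<'E'
from plan import *
P=now();q=bot.read_state()["q"]
P1,q1=sim(P,[(8,[0,0,0,0,5,0]),(1,[0,0,0,0,0,-2.8])],q)
pre=pose((.497,-.2693,.0595),15.7,40);pre=(pre[0]-pre[1].apply([0,0,.09]),pre[1])
s,t=rel(P1,pre);print(s,t)
P2,q2=sim(P1,[(6,[v/6 for v in s]+[0,0,0]),(4,[0,0,22.5,0,0,0])],q1)
E
```

```text
8 [0, 0, 0, 0, 5, 0] use 0.57 err 0.0 g [ 0.3905 -0.2943  0.3097] q [-60.  -3. 106.  41.  70.   5.]
1 [0, 0, 0, 0, 0, -2.8] use 0.27 err 0.0 g [ 0.3905 -0.2943  0.3097] q [-60.  -3. 106.  41.  70.   2.]
[-76.9, -2.1, 172.0] [1.7, 0.1, 0.6]
6 [-12.816666666666668, -0.35000000000000003, 28.666666666666668, 0, 0, 0] use 0.48 err 0.0 g [ 0.4411 -0.2839  0.1285] q [-54.  14. 115.  53.  48. -15.]
4 [0, 0, 22.5, 0, 0, 0] use 0.38 err 0.0 g [ 0.4974 -0.2708  0.0595] q [-47.  24. 112.  62.  39. -21.]
```

Emit:
{"op": "drive_tool", "data": {"targets": [{"x": 0,"y": 0,"z": 0,"ax": 0,"ay": 5,"az": 0},{"x": 0,"y": 0,"z": 0,"ax": 0,"ay": 5,"az": 0},{"x": 0,"y": 0,"z": 0,"ax": 0,"ay": 5,"az": 0},{"x": 0,"y": 0,"z": 0,"ax": 0,"ay": 5,"az": 0},{"x": 0,"y": 0,"z": 0,"ax": 0,"ay": 5,"az": 0},{"x": 0,"y": 0,"z": 0,"ax": 0,"ay": 5,"az": 0},{"x": 0,"y": 0,"z": 0,"ax": 0,"ay": 5,"az": 0},{"x": 0,"y": 0,"z": 0,"ax": 0,"ay": 5,"az": 0}]}}

```text
time_s: 55.05
tool_pos: [0.4149, -0.2892, 0.2797]
tcp_rot: [-179.8, -40.2, 12.7]
wrist_force: [0.1, -1.1, 0.1]
gripper_width: 0.094
gripper_force: 0.0
```

Emit:
{"op": "drive_tool", "data": {"targets": [{"x": 0,"y": 0,"z": 0,"ax": 1.7,"ay": 0,"az": -2.2},{"x": -13,"y": 0,"z": 27,"ax": 0,"ay": 0,"az": 0},{"x": -13,"y": 0,"z": 27,"ax": 0,"ay": 0,"az": 0},{"x": -13,"y": 0,"z": 27,"ax": 0,"ay": 0,"az": 0},{"x": -13,"y": 0,"z": 27,"ax": 0,"ay": 0,"az": 0},{"x": -13,"y": 0,"z": 27,"ax": 0,"ay": 0,"az": 0},{"x": -12,"y": 0,"z": 27,"ax": 0,"ay": 0,"az": 0},{"x": 0,"y": 0,"z": 0,"ax": 0,"ay": 0,"az": 0}]}}

```text
time_s: 55.72
tool_pos: [0.4574, -0.274, 0.1007]
tcp_rot: [-179.3, -39.8, 15.3]
wrist_force: [-0.2, 0.5, -0.2]
gripper_width: 0.0939
gripper_force: 0.0
```

```bash
python3 - <<'E'
from plan import *
print(rel(now(),pose((.497,-.2693,.0595),15.7,40)))
E
```

```text
([4.1, 6.9, 95.8], [-0.4, 0.2, -0.3])
```

Emit:
{"op": "drive_tool", "data": {"targets": [{"x": 4,"y": 6.9,"z": 20,"ax": -0.4,"ay": 0.2,"az": -0.3},{"x": 0,"y": 0,"z": 25,"ax": 0,"ay": 0,"az": 0},{"x": 0,"y": 0,"z": 20,"ax": 0,"ay": 0,"az": 0},{"x": 0,"y": 0,"z": 0,"ax": 0,"ay": 0,"az": 0},{"x": 0,"y": 0,"z": 0,"ax": 0,"ay": 0,"az": 0}]}}

```text
time_s: 56.13
tool_pos: [0.5034, -0.2708, 0.0597]
tcp_rot: [179.5, -40.2, 16.1]
wrist_force: [0.2, -0.7, 1.0]
gripper_width: 0.0936
gripper_force: 0.0
```

```bash
python3 - <<'E'
from plan import *
print(rel(now(),pose((.497,-.2693,.0595),15.7,40)))
E
```

```text
([-4.6, -3.3, 35.4], [0.3, -0.2, 0.3])
```

Emit:
{"op": "drive_tool", "data": {"targets": [{"x": -2,"y": -2,"z": 18,"ax": 0,"ay": 0,"az": 0},{"x": 0,"y": 0,"z": 12,"ax": 0,"ay": 0,"az": 0},{"x": 0,"y": 0,"z": 3,"ax": 0,"ay": 0,"az": 0},{"x": 0,"y": 0,"z": 0,"ax": 0,"ay": 0,"az": 0},{"x": 0,"y": 0,"z": 0,"ax": 0,"ay": 0,"az": 0}]}}

```text
time_s: 56.55
tool_pos: [0.5217, -0.2644, 0.0342]
tcp_rot: [179.3, -40.2, 16.1]
wrist_force: [0.5, 0.1, 0.8]
gripper_width: 0.0939
gripper_force: 0.0
```

```bash
python3 - <<'E'
from plan import *
print(rel(now(),pose((.497,-.2693,.0595),15.7,40)))
E
```

```text
([-3.0, -2.0, 3.5], [0.4, -0.2, 0.3])
```

Emit:
{"op": "drive_tool", "data": {"targets": [{"x": 0,"y": 0,"z": 0,"ax": 0,"ay": 0,"az": 0},{"x": 0,"y": 0,"z": 0,"ax": 0,"ay": 0,"az": 0},{"x": 0,"y": 0,"z": 0,"ax": 0,"ay": 0,"az": 0},{"x": 0,"y": 0,"z": 0,"ax": 0,"ay": 0,"az": 0},{"x": 0,"y": 0,"z": 0,"ax": 0,"ay": 0,"az": 0},{"x": 0,"y": 0,"z": 0,"ax": 0,"ay": 0,"az": 0},{"x": 0,"y": 0,"z": 0,"ax": 0,"ay": 0,"az": 0},{"x": 0,"y": 0,"z": 0,"ax": 0,"ay": 0,"az": 0}], "fingers": -1}}

```text
time_s: 57.22
tool_pos: [0.5218, -0.2637, 0.0332]
tcp_rot: [179.4, -40.2, 16.1]
wrist_force: [-2.5, 1.9, 2.7]
gripper_width: 0.0556
gripper_force: 39.9
```

Emit:
{"op": "drive_tool", "data": {"targets": [{"x": 0,"y": 0,"z": 0,"ax": 0,"ay": 0,"az": 0},{"x": 0,"y": 0,"z": 0,"ax": 0,"ay": 0,"az": 0}]}}

```text
time_s: 57.38
tool_pos: [0.5218, -0.2637, 0.0331]
tcp_rot: [179.4, -40.2, 16.1]
wrist_force: [-2.8, 1.1, 3.5]
gripper_width: 0.0556
gripper_force: 39.9
```

Emit:
{"op": "drive_tool", "data": {"targets": [{"x": 13,"y": 0,"z": -15.2,"ax": 0,"ay": 0,"az": 0},{"x": 13,"y": 0,"z": -15.2,"ax": 0,"ay": 0,"az": 0},{"x": 13,"y": 0,"z": -15.2,"ax": 0,"ay": 0,"az": 0},{"x": 13,"y": 0,"z": -15.2,"ax": 0,"ay": 0,"az": 0},{"x": 13,"y": 0,"z": -15.2,"ax": 0,"ay": 0,"az": 0},{"x": -3.4,"y": 0,"z": -0.15,"ax": 0,"ay": -5,"az": 0},{"x": -3.4,"y": 0,"z": -0.15,"ax": 0,"ay": -5,"az": 0},{"x": -3.4,"y": 0,"z": -0.15,"ax": 0,"ay": -5,"az": 0}]}}

```text
time_s: 58.05
tool_pos: [0.5135, -0.266, 0.1279]
tcp_rot: [179.3, -25.0, 15.9]
wrist_force: [-0.1, 0.6, -2.3]
gripper_width: 0.0559
gripper_force: 39.9
```

Emit:
{"op": "drive_tool", "data": {"targets": [{"x": -3.4,"y": 0,"z": -0.15,"ax": 0,"ay": -5,"az": 0},{"x": -3.4,"y": 0,"z": -0.15,"ax": 0,"ay": -5,"az": 0},{"x": -3.4,"y": 0,"z": -0.15,"ax": 0,"ay": -5,"az": 0},{"x": -3.4,"y": 0,"z": -0.15,"ax": 0,"ay": -5,"az": 0},{"x": -3.4,"y": 0,"z": -0.15,"ax": 0,"ay": -5,"az": 0},{"x": -3.4,"y": 0,"z": -0.15,"ax": 0,"ay": -5,"az": 0},{"x": -3.4,"y": 0,"z": -0.15,"ax": 0,"ay": -5,"az": 0},{"x": -3.4,"y": 0,"z": -0.15,"ax": 0,"ay": -5,"az": 0}]}}

```text
time_s: 58.72
tool_pos: [0.4883, -0.2725, 0.1252]
tcp_rot: [179.4, 15.0, 15.5]
wrist_force: [0.6, -0.4, -2.1]
gripper_width: 0.0561
gripper_force: 39.9
```

Emit:
{"op": "drive_tool", "data": {"targets": [{"x": -3.4,"y": 0,"z": -0.15,"ax": 0,"ay": -5,"az": 0},{"x": -3.4,"y": 0,"z": -0.15,"ax": 0,"ay": -5,"az": 0},{"x": -3.4,"y": 0,"z": -0.15,"ax": 0,"ay": -5,"az": 0},{"x": -3.4,"y": 0,"z": -0.15,"ax": 0,"ay": -5,"az": 0},{"x": -3.4,"y": 0,"z": -0.15,"ax": 0,"ay": -5,"az": 0},{"x": -3.4,"y": 0,"z": -0.15,"ax": 0,"ay": -5,"az": 0},{"x": -3.4,"y": 0,"z": -0.15,"ax": 0,"ay": -5,"az": 0},{"x": 0,"y": 0,"z": 0,"ax": 0,"ay": 0,"az": 0}]}}

```text
time_s: 59.38
tool_pos: [0.4691, -0.2768, 0.135]
tcp_rot: [179.5, 50.2, 15.4]
wrist_force: [0.7, 1.2, -2.9]
gripper_width: 0.0561
gripper_force: 39.9
```

```bash
python3 - <<'E'
from plan import *
P=now();print(bot.read_state()["gripper_width"],rel(P,pose((.515,-.262,.08),16,-50)),"g",P[0]-P[1].apply([0,0,GO]))
s=bot.snapshot("side");t=bot.snapshot("top")
for n,c in(("side",s),("top",t)):
  for q in("pot3_mid","pot3_mouth"): print(n,q,[(round(a["p"],2),at(c,a["point"],.16).round(3).tolist()) for a in bot.place_of(c,q)[:4]])
E
```

```text
0.05606961957430617 ([73.3, -2.0, 37.1], [0.0, 0.2, -0.4]) g [ 0.49787581 -0.26848295  0.15992381]
side pot3_mid [(0.93, [0.501, -0.266, 0.16]), (0.75, [0.333, -0.407, 0.16]), (0.58, [0.298, -0.527, 0.16]), (0.27, [0.575, -0.036, 0.16])]
side pot3_mouth [(0.8, [0.336, -0.44, 0.16]), (0.74, [0.3, -0.545, 0.16]), (0.72, [0.448, -0.289, 0.16]), (0.7, [0.574, -0.043, 0.16])]
top pot3_mid [(0.9, [0.271, -0.389, 0.16]), (0.72, [0.305, -0.271, 0.16]), (0.59, [0.499, -0.277, 0.16])]
top pot3_mouth [(0.96, [0.441, -0.279, 0.16]), (0.79, [0.314, -0.25, 0.16]), (0.74, [0.267, -0.38, 0.16])]
```

Emit:
{"op": "drive_tool", "data": {"targets": [{"x": 18.3,"y": -0.5,"z": 9.3,"ax": 0,"ay": 0,"az": 0},{"x": 18.3,"y": -0.5,"z": 9.3,"ax": 0,"ay": 0,"az": 0},{"x": 18.3,"y": -0.5,"z": 9.3,"ax": 0,"ay": 0,"az": 0},{"x": 18.3,"y": -0.5,"z": 9.3,"ax": 0,"ay": 0,"az": 0},{"x": 10,"y": 0,"z": 8.4,"ax": 0,"ay": 0,"az": 0},{"x": 10,"y": 0,"z": 8.4,"ax": 0,"ay": 0,"az": 0},{"x": 0,"y": 0,"z": 0,"ax": 0,"ay": 0,"az": 0},{"x": 0,"y": 0,"z": 0,"ax": 0,"ay": 0,"az": 0}]}}

```text
time_s: 60.35
tool_pos: [0.4869, -0.2717, 0.032]
tcp_rot: [179.2, 49.8, 15.1]
wrist_force: [0.2, 0.1, -1.6]
gripper_width: 0.0559
gripper_force: 39.9
```

```bash
python3 - <<'E'
from plan import *
print(rel(now(),pose((.515,-.262,.040),16,-50)))
E
```

```text
([12.9, -1.7, 11.2], [0.1, -0.2, -0.6])
```

Emit:
{"op": "drive_tool", "data": {"targets": [{"x": 6,"y": 0,"z": 5,"ax": 0,"ay": 0,"az": 0},{"x": 5,"y": 0,"z": 4.2,"ax": 0,"ay": 0,"az": 0},{"x": 2,"y": 0,"z": 1.7,"ax": 0,"ay": 0,"az": 0},{"x": 0,"y": 0,"z": 0,"ax": 0,"ay": 0,"az": 0},{"x": 0,"y": 0,"z": 0,"ax": 0,"ay": 0,"az": 0}]}}

```text
time_s: 60.77
tool_pos: [0.4872, -0.2716, 0.0147]
tcp_rot: [179.2, 49.8, 15.1]
wrist_force: [-0.7, 0.3, -2.5]
gripper_width: 0.0558
gripper_force: 39.9
```

Emit:
{"op": "drive_tool", "data": {"targets": [{"x": 0,"y": 0,"z": 0,"ax": 0,"ay": 0,"az": 0},{"x": 0,"y": 0,"z": 0,"ax": 0,"ay": 0,"az": 0},{"x": 0,"y": 0,"z": 0,"ax": 0,"ay": 0,"az": 0},{"x": 0,"y": 0,"z": 0,"ax": 0,"ay": 0,"az": 0},{"x": 0,"y": 0,"z": 0,"ax": 0,"ay": 0,"az": 0},{"x": 0,"y": 0,"z": 0,"ax": 0,"ay": 0,"az": 0},{"x": 0,"y": 0,"z": 0,"ax": 0,"ay": 0,"az": 0}], "fingers": 1}}

```text
time_s: 61.35
tool_pos: [0.4872, -0.2716, 0.0148]
tcp_rot: [179.2, 49.8, 15.1]
wrist_force: [0.9, 0.1, -0.6]
gripper_width: 0.0937
gripper_force: 0.0
```

Emit:
{"op": "drive_tool", "data": {"targets": [{"x": 0,"y": 0,"z": -20,"ax": 0,"ay": 0,"az": 0},{"x": 0,"y": 0,"z": -30,"ax": 0,"ay": 0,"az": 0},{"x": -25,"y": 0,"z": -20,"ax": 0,"ay": 0,"az": 0},{"x": -25,"y": 0,"z": -20,"ax": 0,"ay": 0,"az": 0},{"x": -25,"y": 0,"z": -20,"ax": 0,"ay": 0,"az": 0},{"x": 0,"y": 0,"z": 0,"ax": 0,"ay": 0,"az": 0},{"x": 0,"y": 0,"z": 0,"ax": 0,"ay": 0,"az": 0}]}}

```text
time_s: 61.93
tool_pos: [0.5218, -0.2611, 0.1447]
tcp_rot: [179.1, 49.6, 15.0]
wrist_force: [-0.4, -0.5, -0.3]
gripper_width: 0.0939
gripper_force: 0.0
```

Emit:
{"op": "drive_tool", "data": {"targets": [{"x": 3.4,"y": 0,"z": -0.15,"ax": 0,"ay": 5,"az": 0},{"x": 3.4,"y": 0,"z": -0.15,"ax": 0,"ay": 5,"az": 0},{"x": 3.4,"y": 0,"z": -0.15,"ax": 0,"ay": 5,"az": 0},{"x": 3.4,"y": 0,"z": -0.15,"ax": 0,"ay": 5,"az": 0},{"x": 3.4,"y": 0,"z": -0.15,"ax": 0,"ay": 5,"az": 0},{"x": 3.4,"y": 0,"z": -0.15,"ax": 0,"ay": 5,"az": 0},{"x": 3.4,"y": 0,"z": -0.15,"ax": 0,"ay": 5,"az": 0},{"x": 3.4,"y": 0,"z": -0.15,"ax": 0,"ay": 5,"az": 0}]}}

```text
time_s: 62.6
tool_pos: [0.5434, -0.2545, 0.1286]
tcp_rot: [179.5, 9.6, 15.6]
wrist_force: [0.7, 0.4, -0.2]
gripper_width: 0.094
gripper_force: 0.0
```

Emit:
{"op": "drive_tool", "data": {"targets": [{"x": 3.4,"y": 0,"z": -0.15,"ax": 0,"ay": 5,"az": 0},{"x": 3.4,"y": 0,"z": -0.15,"ax": 0,"ay": 5,"az": 0},{"x": 3.4,"y": 0,"z": -0.15,"ax": 0,"ay": 5,"az": 0},{"x": 3.4,"y": 0,"z": -0.15,"ax": 0,"ay": 5,"az": 0},{"x": 3.4,"y": 0,"z": -0.15,"ax": 0,"ay": 5,"az": 0},{"x": 3.4,"y": 0,"z": -0.15,"ax": 0,"ay": 5,"az": 0},{"x": 3.4,"y": 0,"z": -0.15,"ax": 0,"ay": 5,"az": 0},{"x": 3.4,"y": 0,"z": -0.15,"ax": 0,"ay": 5,"az": 0}]}}

```text
time_s: 63.27
tool_pos: [0.5685, -0.2477, 0.1337]
tcp_rot: [179.5, -30.4, 15.8]
wrist_force: [0.0, 0.8, -0.6]
gripper_width: 0.0939
gripper_force: 0.0
```

Emit:
{"op": "drive_tool", "data": {"targets": [{"x": 3.4,"y": 0,"z": -0.15,"ax": 0,"ay": 5,"az": 0},{"x": 3.4,"y": 0,"z": -0.15,"ax": 0,"ay": 5,"az": 0},{"x": -28,"y": 0,"z": -1,"ax": 0,"ay": 0,"az": 0},{"x": -28,"y": 0,"z": -1,"ax": 0,"ay": 0,"az": 0},{"x": -28,"y": 0,"z": -1,"ax": 0,"ay": 0,"az": 0},{"x": -28,"y": 0,"z": -1,"ax": 0,"ay": 0,"az": 0},{"x": 0,"y": 0,"z": 0,"ax": 0,"ay": 0,"az": 0},{"x": 0,"y": 0,"z": 0,"ax": 0,"ay": 0,"az": 0}]}}

```text
time_s: 63.93
tool_pos: [0.4886, -0.2704, 0.0678]
tcp_rot: [179.6, -40.1, 15.8]
wrist_force: [1.3, -0.5, 0.4]
gripper_width: 0.0937
gripper_force: 0.0
```

```bash
python3 - <<'E'
from plan import *
print(rel(now(),pose((.511,-.263,.04),15.5,40)))
w=bot.snapshot("wrist");s=bot.snapshot("side")
for n,c in(("side",s),("wrist",w)):
  for q in("pot3_mid","pot3_mouth"): print(n,q,[(round(a["p"],2),at(c,a["point"],.04).round(3).tolist()) for a in bot.place_of(c,q)[:3]])
E
```

```text
([0.1, -1.4, 75.5], [0.2, -0.1, 0.2])
side pot3_mid [(0.78, [0.262, -0.419, 0.04]), (0.63, [0.522, -0.268, 0.04])]
side pot3_mouth [(0.8, [0.275, -0.462, 0.04]), (0.67, [0.32, -0.318, 0.04]), (0.6, [0.469, -0.275, 0.04])]
wrist pot3_mid [(0.84, [0.516, -0.266, 0.04])]
wrist pot3_mouth [(0.59, [0.466, -0.277, 0.04])]
```

Emit:
{"op": "drive_tool", "data": {"targets": [{"x": 1,"y": 0,"z": 22,"ax": 0,"ay": 0,"az": 0},{"x": 1,"y": 0,"z": 22,"ax": 0,"ay": 0,"az": 0},{"x": 0,"y": 0,"z": 20,"ax": 0,"ay": 0,"az": 0},{"x": 0,"y": 0,"z": 12,"ax": 0,"ay": 0,"az": 0},{"x": 0,"y": 0,"z": 0,"ax": 0,"ay": 0,"az": 0},{"x": 0,"y": 0,"z": 0,"ax": 0,"ay": 0,"az": 0}]}}

```text
time_s: 64.73
tool_pos: [0.5385, -0.2568, 0.0124]
tcp_rot: [179.4, -40.2, 16.1]
wrist_force: [0.5, 0.3, 0.9]
gripper_width: 0.0943
gripper_force: 0.0
```

Emit:
{"op": "drive_tool", "data": {"targets": [{"x": 0,"y": 0,"z": 0,"ax": 0,"ay": 0,"az": 0},{"x": 0,"y": 0,"z": 0,"ax": 0,"ay": 0,"az": 0},{"x": 0,"y": 0,"z": 0,"ax": 0,"ay": 0,"az": 0},{"x": 0,"y": 0,"z": 0,"ax": 0,"ay": 0,"az": 0},{"x": 0,"y": 0,"z": 0,"ax": 0,"ay": 0,"az": 0},{"x": 0,"y": 0,"z": 0,"ax": 0,"ay": 0,"az": 0},{"x": 0,"y": 0,"z": 0,"ax": 0,"ay": 0,"az": 0},{"x": 0,"y": 0,"z": 0,"ax": 0,"ay": 0,"az": 0}], "fingers": -1}}

```text
time_s: 65.4
tool_pos: [0.5383, -0.2574, 0.0126]
tcp_rot: [179.4, -40.2, 16.1]
wrist_force: [-4.2, -0.5, 5.1]
gripper_width: 0.0563
gripper_force: 40.0
```

Emit:
{"op": "drive_tool", "data": {"targets": [{"x": 0,"y": 0,"z": 0,"ax": 0,"ay": 0,"az": 0},{"x": 0,"y": 0,"z": 0,"ax": 0,"ay": 0,"az": 0}]}}

```text
time_s: 65.57
tool_pos: [0.5383, -0.2574, 0.0126]
tcp_rot: [179.3, -40.2, 16.1]
wrist_force: [-4.6, -0.5, 5.9]
gripper_width: 0.0557
gripper_force: 40.0
```

Emit:
{"op": "drive_tool", "data": {"targets": [{"x": 13,"y": 0,"z": -15.2,"ax": 0,"ay": 0,"az": 0},{"x": 13,"y": 0,"z": -15.2,"ax": 0,"ay": 0,"az": 0},{"x": 13,"y": 0,"z": -15.2,"ax": 0,"ay": 0,"az": 0},{"x": 13,"y": 0,"z": -15.2,"ax": 0,"ay": 0,"az": 0},{"x": 13,"y": 0,"z": -15.2,"ax": 0,"ay": 0,"az": 0},{"x": -3.4,"y": 0,"z": -0.15,"ax": 0,"ay": -5,"az": 0},{"x": -3.4,"y": 0,"z": -0.15,"ax": 0,"ay": -5,"az": 0},{"x": -3.4,"y": 0,"z": -0.15,"ax": 0,"ay": -5,"az": 0}]}}

```text
time_s: 66.23
tool_pos: [0.5299, -0.2593, 0.1072]
tcp_rot: [179.4, -24.9, 15.9]
wrist_force: [-0.3, 0.6, -2.8]
gripper_width: 0.0558
gripper_force: 39.9
```

Emit:
{"op": "drive_tool", "data": {"targets": [{"x": -3.4,"y": 0,"z": -0.15,"ax": 0,"ay": -5,"az": 0},{"x": -3.4,"y": 0,"z": -0.15,"ax": 0,"ay": -5,"az": 0},{"x": -3.4,"y": 0,"z": -0.15,"ax": 0,"ay": -5,"az": 0},{"x": -3.4,"y": 0,"z": -0.15,"ax": 0,"ay": -5,"az": 0},{"x": -3.4,"y": 0,"z": -0.15,"ax": 0,"ay": -5,"az": 0},{"x": -3.4,"y": 0,"z": -0.15,"ax": 0,"ay": -5,"az": 0},{"x": -3.4,"y": 0,"z": -0.15,"ax": 0,"ay": -5,"az": 0},{"x": -3.4,"y": 0,"z": -0.15,"ax": 0,"ay": -5,"az": 0}]}}

```text
time_s: 66.9
tool_pos: [0.5047, -0.2658, 0.1045]
tcp_rot: [179.5, 15.1, 15.5]
wrist_force: [-0.1, -0.1, -1.6]
gripper_width: 0.0557
gripper_force: 39.9
```

Emit:
{"op": "drive_tool", "data": {"targets": [{"x": -3.4,"y": 0,"z": -0.15,"ax": 0,"ay": -5,"az": 0},{"x": -3.4,"y": 0,"z": -0.15,"ax": 0,"ay": -5,"az": 0},{"x": -3.4,"y": 0,"z": -0.15,"ax": 0,"ay": -5,"az": 0},{"x": -3.4,"y": 0,"z": -0.15,"ax": 0,"ay": -5,"az": 0},{"x": -3.4,"y": 0,"z": -0.15,"ax": 0,"ay": -5,"az": 0},{"x": -3.4,"y": 0,"z": -0.15,"ax": 0,"ay": -5,"az": 0},{"x": -3.4,"y": 0,"z": -0.15,"ax": 0,"ay": -5,"az": 0},{"x": 0,"y": 0,"z": 0,"ax": 0,"ay": 0,"az": 0}]}}

```text
time_s: 67.57
tool_pos: [0.4854, -0.2701, 0.1142]
tcp_rot: [179.5, 50.3, 15.4]
wrist_force: [0.0, 0.9, -3.2]
gripper_width: 0.0556
gripper_force: 39.9
```

```bash
python3 - <<'E'
from plan import *
print(bot.read_state()["gripper_width"],rel(now(),pose((.515,-.262,.070),16,-50)))
s=bot.snapshot("side")
for q in("pot3_mid","pot3_mouth"): print(q,[(round(a["p"],2),at(s,a["point"],.145).round(3).tolist()) for a in bot.place_of(s,q)[:4]])
E
```

```text
0.055568395967242216 ([53.8, 0.0, 43.7], [0.0, 0.3, -0.4])
pot3_mid [(0.93, [0.518, -0.264, 0.145]), (0.82, [0.331, -0.392, 0.145]), (0.75, [0.486, -0.387, 0.145]), (0.58, [0.288, -0.51, 0.145])]
pot3_mouth [(0.94, [0.3, -0.539, 0.145]), (0.77, [0.521, -0.215, 0.145]), (0.66, [0.338, -0.417, 0.145])]
```

Emit:
{"op": "drive_tool", "data": {"targets": [{"x": 12,"y": 0,"z": 9.8,"ax": 0,"ay": 0,"az": 0},{"x": 12,"y": 0,"z": 9.8,"ax": 0,"ay": 0,"az": 0},{"x": 12,"y": 0,"z": 9.8,"ax": 0,"ay": 0,"az": 0},{"x": 10,"y": 0,"z": 8.2,"ax": 0,"ay": 0,"az": 0},{"x": 7,"y": 0,"z": 5.8,"ax": 0,"ay": 0,"az": 0},{"x": 3,"y": 0,"z": 2.5,"ax": 0,"ay": 0,"az": 0},{"x": 0,"y": 0,"z": 0,"ax": 0,"ay": 0,"az": 0},{"x": 0,"y": 0,"z": 0,"ax": 0,"ay": 0,"az": 0}]}}

```text
time_s: 68.38
tool_pos: [0.4871, -0.2715, 0.0448]
tcp_rot: [179.2, 49.8, 15.1]
wrist_force: [-1.0, 0.1, -1.0]
gripper_width: 0.0557
gripper_force: 39.9
```

Emit:
{"op": "drive_tool", "data": {"targets": [{"x": 2.3,"y": 0,"z": 2,"ax": 0,"ay": 0,"az": 0},{"x": 1.5,"y": 0,"z": 1.3,"ax": 0,"ay": 0,"az": 0},{"x": 0,"y": 0,"z": 0,"ax": 0,"ay": 0,"az": 0},{"x": 0,"y": 0,"z": 0,"ax": 0,"ay": 0,"az": 0}]}}

```text
time_s: 68.72
tool_pos: [0.4869, -0.2715, 0.0397]
tcp_rot: [179.2, 49.8, 15.1]
wrist_force: [-0.1, 0.0, -1.6]
gripper_width: 0.0559
gripper_force: 39.9
```

```bash
python3 - <<'E'
from plan import *
P=now();print(P[0]-P[1].apply([0,0,GO]),bot.read_state()["wrist_force"])
E
```

```text
[ 0.51551012 -0.26321469  0.06491106] [-0.06466356  0.02694613 -1.64224173]
```

Emit:
{"op": "drive_tool", "data": {"targets": [{"x": 1.5,"y": 0,"z": 1.3,"ax": 0,"ay": 0,"az": 0},{"x": 1.2,"y": 0,"z": 1,"ax": 0,"ay": 0,"az": 0},{"x": 0,"y": 0,"z": 0,"ax": 0,"ay": 0,"az": 0},{"x": 0,"y": 0,"z": 0,"ax": 0,"ay": 0,"az": 0}]}}

```text
time_s: 69.05
tool_pos: [0.4868, -0.2715, 0.036]
tcp_rot: [179.3, 49.8, 15.1]
wrist_force: [0.4, -0.7, -2.0]
gripper_width: 0.056
gripper_force: 39.9
```

Emit:
{"op": "drive_tool", "data": {"targets": [{"x": 0.8,"y": 0,"z": 0.6,"ax": 0,"ay": 0,"az": 0},{"x": 0.4,"y": 0,"z": 0.3,"ax": 0,"ay": 0,"az": 0},{"x": 0,"y": 0,"z": 0,"ax": 0,"ay": 0,"az": 0},{"x": 0,"y": 0,"z": 0,"ax": 0,"ay": 0,"az": 0}]}}

```text
time_s: 69.38
tool_pos: [0.4869, -0.2715, 0.0346]
tcp_rot: [179.2, 49.8, 15.1]
wrist_force: [-1.2, 0.2, -1.6]
gripper_width: 0.0558
gripper_force: 39.9
```

Emit:
{"op": "drive_tool", "data": {"targets": [{"x": 0.8,"y": 0,"z": 0.6,"ax": 0,"ay": 0,"az": 0},{"x": 0.8,"y": 0,"z": 0.6,"ax": 0,"ay": 0,"az": 0},{"x": 0,"y": 0,"z": 0,"ax": 0,"ay": 0,"az": 0},{"x": 0,"y": 0,"z": 0,"ax": 0,"ay": 0,"az": 0}]}}

```text
time_s: 69.72
tool_pos: [0.4871, -0.2715, 0.0334]
tcp_rot: [179.2, 49.8, 15.1]
wrist_force: [0.7, 0.0, 5.0]
gripper_width: 0.0559
gripper_force: 39.9
```

Emit:
{"op": "drive_tool", "data": {"targets": [{"x": 0.8,"y": 0,"z": 0.6,"ax": 0,"ay": 0,"az": 0},{"x": 0,"y": 0,"z": 0,"ax": 0,"ay": 0,"az": 0},{"x": 0,"y": 0,"z": 0,"ax": 0,"ay": 0,"az": 0}]}}

```text
time_s: 69.97
tool_pos: [0.4872, -0.2715, 0.0333]
tcp_rot: [179.2, 49.8, 15.0]
wrist_force: [-1.0, 1.5, 12.9]
gripper_width: 0.0558
gripper_force: 40.0
```

Emit:
{"op": "drive_tool", "data": {"targets": [{"x": 0,"y": 0,"z": 0,"ax": 0,"ay": 0,"az": 0},{"x": 0,"y": 0,"z": 0,"ax": 0,"ay": 0,"az": 0},{"x": 0,"y": 0,"z": 0,"ax": 0,"ay": 0,"az": 0},{"x": 0,"y": 0,"z": 0,"ax": 0,"ay": 0,"az": 0},{"x": 0,"y": 0,"z": 0,"ax": 0,"ay": 0,"az": 0},{"x": 0,"y": 0,"z": 0,"ax": 0,"ay": 0,"az": 0},{"x": 0,"y": 0,"z": 0,"ax": 0,"ay": 0,"az": 0}], "fingers": 1}}

```text
time_s: 70.55
tool_pos: [0.4871, -0.2715, 0.0315]
tcp_rot: [179.3, 49.8, 15.1]
wrist_force: [0.1, 0.3, 0.4]
gripper_width: 0.0936
gripper_force: 0.0
```

Emit:
{"op": "drive_tool", "data": {"targets": [{"x": 0,"y": 0,"z": -20,"ax": 0,"ay": 0,"az": 0},{"x": 0,"y": 0,"z": -30,"ax": 0,"ay": 0,"az": 0},{"x": -15,"y": 0,"z": -30,"ax": 0,"ay": 0,"az": 0},{"x": -25,"y": 0,"z": -20,"ax": 0,"ay": 0,"az": 0},{"x": -25,"y": 0,"z": -20,"ax": 0,"ay": 0,"az": 0},{"x": -25,"y": 0,"z": -20,"ax": 0,"ay": 0,"az": 0},{"x": -15,"y": 0,"z": -10,"ax": 0,"ay": 0,"az": 0},{"x": 0,"y": 0,"z": 0,"ax": 0,"ay": 0,"az": 0}]}}

```text
time_s: 71.22
tool_pos: [0.5324, -0.2577, 0.2127]
tcp_rot: [178.9, 49.5, 14.8]
wrist_force: [0.2, 0.1, 0.2]
gripper_width: 0.0942
gripper_force: 0.0
```

Emit:
{"op": "drive_tool", "data": {"targets": [{"x": 3.4,"y": 0,"z": -0.15,"ax": 0,"ay": 5,"az": 0},{"x": 3.4,"y": 0,"z": -0.15,"ax": 0,"ay": 5,"az": 0},{"x": 3.4,"y": 0,"z": -0.15,"ax": 0,"ay": 5,"az": 0},{"x": 3.4,"y": 0,"z": -0.15,"ax": 0,"ay": 5,"az": 0},{"x": 3.4,"y": 0,"z": -0.15,"ax": 0,"ay": 5,"az": 0},{"x": 3.4,"y": 0,"z": -0.15,"ax": 0,"ay": 5,"az": 0},{"x": 3.4,"y": 0,"z": -0.15,"ax": 0,"ay": 5,"az": 0},{"x": 3.4,"y": 0,"z": -0.15,"ax": 0,"ay": 5,"az": 0}]}}

```text
time_s: 71.88
tool_pos: [0.5541, -0.2509, 0.1941]
tcp_rot: [179.5, 9.6, 15.5]
wrist_force: [1.2, 0.3, 0.2]
gripper_width: 0.0936
gripper_force: 0.0
```

Emit:
{"op": "drive_tool", "data": {"targets": [{"x": 3.4,"y": 0,"z": -0.15,"ax": 0,"ay": 5,"az": 0},{"x": 3.4,"y": 0,"z": -0.15,"ax": 0,"ay": 5,"az": 0},{"x": 0,"y": 0,"z": 0,"ax": 0,"ay": 0,"az": 0},{"x": 0,"y": 0,"z": 0,"ax": 0,"ay": 0,"az": 0}]}}

```text
time_s: 72.22
tool_pos: [0.5597, -0.2496, 0.1942]
tcp_rot: [179.6, -0.0, 15.6]
wrist_force: [-0.1, -0.8, 0.3]
gripper_width: 0.0942
gripper_force: 0.0
```

```bash
python3 look.py; python3 - <<'E'
from plan import *
P=now();q=bot.read_state()["q"];print(P[0],q.round(0))
# A: grasp at yaw -5 with tilt b0, then in the air yaw to Y, turn by -90
for b0 in(20,30,40):
  for Y in(-5,20,35,50):
    q=bot.read_state()["q"];worst=0;seq=[]
    g=A([.46,-.1215,.0595])
    for f in np.linspace(0,1,20): seq.append((g+[-.0,0,.20],-5+(1-f)*20,b0*f))
    R=pose(g,-5,b0)[1];back=-R.apply([0,0,1])
    for z in np.linspace(.15,0,8): seq.append((g+back*z,-5,b0))
    n1=len(seq)
    for z in np.linspace(.0,.11,8): seq.append((g+[0,0,z],-5,b0))
    for f in np.linspace(0,1,16): seq.append((g+A([.06,.0,.11])*[f,f,1],-5+(Y+5)*f,b0))
    n2=len(seq)
    for f in np.linspace(0,1,30): seq.append((g+[.06,0,.11],Y,b0-90*f))
    n3=len(seq);u=[]
    for g_,yw,b in seq:
        qn,e=ik(*pose(g_,yw,b),q);u.append(((np.abs(qn-q)/lim).max(),e));q=qn
    u=A(u);print(b0,Y,"use approach",u[1:n1,0].max().round(1),"lift/yaw",u[n1:n2,0].max().round(1),"turn",u[n2:,0].max().round(1),"err",u[:,1].max().round(4))
E
```

```text
side pot1_mid [(0.75, [0.53, -0.413, 0.059])]
side pot2_mid [(0.62, [0.453, -0.132, 0.06])]
side pot3_mid [(0.86, [0.514, -0.273, 0.06]), (0.68, [0.277, -0.44, 0.06]), (0.57, [0.313, -0.315, 0.059])]
side mouth 0.107 [(0.75, [0.533, -0.402, 0.107]), (0.23, [0.523, -0.448, 0.107])]
side mouth 0.012 [(0.75, [0.548, -0.313, 0.012]), (0.23, [0.537, -0.366, 0.012])]
top pot1_mid [(0.56, [0.528, -0.391, 0.059])]
top pot2_mid [(0.87, [0.455, -0.129, 0.059])]
top pot3_mid [(0.79, [0.265, -0.428, 0.059])]
top mouth 0.107 [(0.54, [0.532, -0.397, 0.107])]
top mouth 0.012 [(0.54, [0.549, -0.426, 0.012])]
g [ 0.56046035 -0.24908601  0.23370509]
[ 0.56066971 -0.24936975  0.19470668] [-27.  25.  75.  -0.  80.  47.]
20 -5 use approach 1.3 lift/yaw 0.3 turn 0.4 err 0.0
20 20 use approach 1.3 lift/yaw 0.3 turn 0.3 err 0.0
20 35 use approach 1.3 lift/yaw 0.4 turn 0.4 err 0.0
20 50 use approach 1.3 lift/yaw 0.5 turn 0.3 err 0.0
30 -5 use approach 1.7 lift/yaw 0.4 turn 0.4 err 0.0
30 20 use approach 1.7 lift/yaw 0.4 turn 0.5 err 0.0
30 35 use approach 1.7 lift/yaw 0.5 turn 0.4 err 0.0
30 50 use approach 1.7 lift/yaw 0.6 turn 0.4 err 0.0
40 -5 use approach 2.1 lift/yaw 1.2 turn 0.7 err 0.0
40 20 use approach 2.1 lift/yaw 1.2 turn 0.6 err 0.0
40 35 use approach 2.1 lift/yaw 1.2 turn 0.4 err 0.0
40 50 use approach 2.1 lift/yaw 1.2 turn 0.4 err 0.0
```

B stands mouth-up. For A I'll grasp at +30°, yaw −5°, turn it to yaw 20° in the air while moving it to (0.52,−0.115), and then turn it −90°.

Emit:
{"op": "drive_tool", "data": {"targets": [{"x": -30,"y": -25,"z": -15,"ax": 0,"ay": 0,"az": 4.1},{"x": -30,"y": -25,"z": -15,"ax": 0,"ay": 0,"az": 4.1},{"x": -30,"y": -25,"z": -15,"ax": 0,"ay": 0,"az": 4.1},{"x": -20,"y": -25,"z": -15,"ax": 0,"ay": 0,"az": 4.1},{"x": 0,"y": -20,"z": 0,"ax": 0,"ay": 0,"az": 4.1},{"x": 0,"y": 0,"z": 0,"ax": 0,"ay": 5,"az": 0},{"x": 0,"y": 0,"z": 0,"ax": 0,"ay": 5,"az": 0},{"x": 0,"y": 0,"z": 0,"ax": 0,"ay": 5,"az": 0}]}}

```text
time_s: 73.48
tool_pos: [0.4367, -0.1498, 0.2537]
tcp_rot: [179.5, -15.6, -4.7]
wrist_force: [0.8, -1.2, 0.6]
gripper_width: 0.0939
gripper_force: 0.0
```

Emit:
{"op": "drive_tool", "data": {"targets": [{"x": 0,"y": 0,"z": 0,"ax": 0,"ay": 5,"az": 0},{"x": 0,"y": 0,"z": 0,"ax": 0,"ay": 5,"az": 0},{"x": 0,"y": 0,"z": 0,"ax": 0,"ay": 5,"az": 0},{"x": 0,"y": 0,"z": 0,"ax": 0,"ay": 0,"az": 0},{"x": 0,"y": 0,"z": 0,"ax": 0,"ay": 0,"az": 0}]}}

```text
time_s: 73.9
tool_pos: [0.436, -0.1503, 0.2536]
tcp_rot: [179.5, -30.3, -4.6]
wrist_force: [1.1, -0.3, 1.2]
gripper_width: 0.0936
gripper_force: 0.0
```

```bash
python3 - <<'E'
from seg import *
P=now();q=bot.read_state()["q"];print(P[0],bot.read_state()["tcp_rot"],q.round(0))
w=bot.snapshot("wrist");a=tops(w,w["image"],[(.46,-.1215)]);print(a)
pre=pose((.46,-.1215,.0595),-5,30);pre=(pre[0]-pre[1].apply([0,0,.1]),pre[1])
s,t=rel(P,pre);print(s,t)
sim(P,[(8,[v/8 for v in s]+[v/8 for v in t]),(8,[0,0,12.5,0,0,0])],q)
E
```

```text
[ 0.43596461 -0.15029976  0.25359086] [179.52881408 -30.28568612  -4.64308686] [-32. -16. 116.  16.  53.  56.]
[(np.float32(120.0), np.float64(0.458), np.float64(-0.1195), np.float64(-4.4))]
[-78.9, -31.8, 117.3] [0.3, -0.3, 0.3]
8 [-9.8625, -3.975, 14.6625, 0.0375, -0.0375, 0.0375] use 0.28 err 0.0 g [ 0.41   -0.1167  0.1462] q [-27.  -8. 130.  21.  31.  52.]
8 [0, 0, 12.5, 0, 0, 0] use 0.31 err 0.0 g [ 0.4598 -0.121   0.0596] q [-24.  10. 127.  35.  17.  40.]
```

Emit:
{"op": "drive_tool", "data": {"targets": [{"x": -9.9,"y": -4,"z": 14.7,"ax": 0,"ay": 0,"az": 0},{"x": -9.9,"y": -4,"z": 14.7,"ax": 0,"ay": 0,"az": 0},{"x": -9.9,"y": -4,"z": 14.7,"ax": 0,"ay": 0,"az": 0},{"x": -9.9,"y": -4,"z": 14.7,"ax": 0,"ay": 0,"az": 0},{"x": -9.9,"y": -4,"z": 14.7,"ax": 0,"ay": 0,"az": 0},{"x": -9.9,"y": -4,"z": 14.7,"ax": 0,"ay": 0,"az": 0},{"x": -9.9,"y": -4,"z": 14.7,"ax": 0,"ay": 0,"az": 0},{"x": -9.9,"y": -4,"z": 14.7,"ax": 0,"ay": 0,"az": 0}]}}

```text
time_s: 74.62
tool_pos: [0.431, -0.1181, 0.1109]
tcp_rot: [179.6, -30.3, -4.5]
wrist_force: [-0.6, 0.0, 0.1]
gripper_width: 0.0937
gripper_force: 0.0
```

Emit:
{"op": "drive_tool", "data": {"targets": [{"x": 0,"y": 0,"z": 20,"ax": 0,"ay": 0,"az": 0},{"x": 0,"y": 0,"z": 20,"ax": 0,"ay": 0,"az": 0},{"x": 0,"y": 0,"z": 0,"ax": 0,"ay": 0,"az": 0},{"x": 0,"y": 0,"z": 0,"ax": 0,"ay": 0,"az": 0}]}}

```text
time_s: 74.95
tool_pos: [0.4506, -0.1198, 0.0764]
tcp_rot: [179.6, -30.2, -4.5]
wrist_force: [-0.2, 0.4, -0.8]
gripper_width: 0.0938
gripper_force: 0.0
```

```bash
python3 - <<'E'
from plan import *
print(rel(now(),pose((.4588,-.1207,.0595),-4.5,30)))
E
```

```text
([-1.4, -0.1, 57.8], [0.4, -0.2, -0.0])
```

Emit:
{"op": "drive_tool", "data": {"targets": [{"x": -1,"y": 0,"z": 20,"ax": 0,"ay": 0,"az": 0},{"x": 0,"y": 0,"z": 20,"ax": 0,"ay": 0,"az": 0},{"x": 0,"y": 0,"z": 13,"ax": 0,"ay": 0,"az": 0},{"x": 0,"y": 0,"z": 5,"ax": 0,"ay": 0,"az": 0},{"x": 0,"y": 0,"z": 0,"ax": 0,"ay": 0,"az": 0},{"x": 0,"y": 0,"z": 0,"ax": 0,"ay": 0,"az": 0}]}}

```text
time_s: 75.45
tool_pos: [0.4789, -0.123, 0.0273]
tcp_rot: [179.6, -30.4, -4.6]
wrist_force: [0.0, -0.4, 0.3]
gripper_width: 0.0938
gripper_force: 0.0
```

Emit:
{"op": "drive_tool", "data": {"targets": [{"x": 0,"y": 0,"z": 0,"ax": 0,"ay": 0,"az": 0},{"x": 0,"y": 0,"z": 0,"ax": 0,"ay": 0,"az": 0},{"x": 0,"y": 0,"z": 0,"ax": 0,"ay": 0,"az": 0},{"x": 0,"y": 0,"z": 0,"ax": 0,"ay": 0,"az": 0},{"x": 0,"y": 0,"z": 0,"ax": 0,"ay": 0,"az": 0},{"x": 0,"y": 0,"z": 0,"ax": 0,"ay": 0,"az": 0},{"x": 0,"y": 0,"z": 0,"ax": 0,"ay": 0,"az": 0},{"x": 0,"y": 0,"z": 0,"ax": 0,"ay": 0,"az": 0}], "fingers": -1}}

```text
time_s: 76.12
tool_pos: [0.4787, -0.1231, 0.0265]
tcp_rot: [179.6, -30.4, -4.6]
wrist_force: [-2.0, 1.0, 4.1]
gripper_width: 0.0561
gripper_force: 40.0
```

Emit:
{"op": "drive_tool", "data": {"targets": [{"x": 0,"y": 0,"z": 0,"ax": 0,"ay": 0,"az": 0},{"x": 0,"y": 0,"z": 0,"ax": 0,"ay": 0,"az": 0}]}}

```text
time_s: 76.28
tool_pos: [0.4787, -0.1231, 0.0265]
tcp_rot: [179.6, -30.4, -4.6]
wrist_force: [-2.4, 1.0, 5.4]
gripper_width: 0.0557
gripper_force: 40.0
```

```bash
python3 - <<'E'
from plan import *
P=now();q=bot.read_state()["q"];g=P[0]-P[1].apply([0,0,GO]);print(g,bot.read_state()["gripper_width"])
up=(P[1].inv().apply([0,0,.1])*1000);s=P[1].inv().apply([.06,.006,0])*1000;zt=np.degrees(P[1].inv().apply(np.radians([0,0,24.5])));print(up.round(1),s.round(1),"yaw turn",zt.round(2))
# after lift and shift: yaw by 24.5 in 8 rows keeping g
n=8;v=zt/n;Rn=Ro.from_rotvec(np.radians(v));F=A([0,0,-GO]);d=(F-Rn.apply(F))*1000
print("row yaw",d.round(2),v.round(2))
sim(P,[(5,[*(up/5),0,0,0]),(4,[*(s/4),0,0,0]),(8,[*d,*v]),(18,[-3.4,0,-.15,0,-5,0])],q)
E
```

```text
[ 0.45906964 -0.12116912  0.06016662] 0.05574450042149418
[ 50.5   0.7 -86.3] [ 51.2 -11.   29.9] yaw turn [ 12.38   0.16 -21.14]
row yaw [-0.01 -1.05 -0.01] [ 1.55  0.02 -2.64]
5 [np.float64(10.109125566149745), np.float64(0.13376514548585267), np.float64(-17.25652593002632), 0, 0, 0] use 0.59 err 0.0 g [ 0.4591 -0.1212  0.1602] q [-24.  -2. 123.  18.  32.  57.]
4 [np.float64(12.797397835050194), np.float64(-2.755514171657147), np.float64(7.4755434786541946), 0, 0, 0] use 0.26 err 0.0 g [ 0.5191 -0.1152  0.1602] q [-20.   5. 115.  14.  31.  64.]
8 [np.float64(-0.010355430420616887), np.float64(-1.0534826258907137), np.float64(-0.014232505669356521), np.float64(1.5479598523166793), np.float64(0.02048278790252119), np.float64(-2.642405533035281)] use 0.61 err 0.0 g [ 0.5191 -0.1152  0.1602] q [-26.   8. 112.  32.  42.  23.]
18 [-3.4, 0, -0.15, 0, -5, 0] use 0.75 err 0.0 g [ 0.5191 -0.1152  0.1602] q [ -6.  50.  62. -27. 122.  62.]
```

Emit:
{"op": "drive_tool", "data": {"targets": [{"x": 10.1,"y": 0.1,"z": -17.3,"ax": 0,"ay": 0,"az": 0},{"x": 10.1,"y": 0.1,"z": -17.3,"ax": 0,"ay": 0,"az": 0},{"x": 10.1,"y": 0.1,"z": -17.3,"ax": 0,"ay": 0,"az": 0},{"x": 10.1,"y": 0.1,"z": -17.3,"ax": 0,"ay": 0,"az": 0},{"x": 10.1,"y": 0.1,"z": -17.3,"ax": 0,"ay": 0,"az": 0},{"x": 17,"y": -3.7,"z": 10,"ax": 0,"ay": 0,"az": 0},{"x": 17,"y": -3.7,"z": 10,"ax": 0,"ay": 0,"az": 0},{"x": 17,"y": -3.7,"z": 10,"ax": 0,"ay": 0,"az": 0}]}}

```text
time_s: 76.95
tool_pos: [0.5392, -0.1167, 0.1266]
tcp_rot: [179.5, -30.4, -4.6]
wrist_force: [-0.6, -0.2, -1.5]
gripper_width: 0.056
gripper_force: 40.0
```

Emit:
{"op": "drive_tool", "data": {"targets": [{"x": 0,"y": -1,"z": 0,"ax": 1.5,"ay": 0,"az": -2.6},{"x": 0,"y": -1,"z": 0,"ax": 1.5,"ay": 0,"az": -2.6},{"x": 0,"y": -1,"z": 0,"ax": 1.5,"ay": 0,"az": -2.6},{"x": 0,"y": -1,"z": 0,"ax": 1.5,"ay": 0,"az": -2.6},{"x": 0,"y": -1,"z": 0,"ax": 1.5,"ay": 0,"az": -2.6},{"x": 0,"y": -1,"z": 0,"ax": 1.5,"ay": 0,"az": -2.6},{"x": 0,"y": -1,"z": 0,"ax": 1.5,"ay": 0,"az": -2.6},{"x": 0,"y": -1,"z": 0,"ax": 1.5,"ay": 0,"az": -2.6}]}}

```text
time_s: 77.62
tool_pos: [0.5374, -0.1088, 0.1259]
tcp_rot: [179.4, -30.1, 19.6]
wrist_force: [0.5, 0.4, -0.7]
gripper_width: 0.0559
gripper_force: 40.0
```

Emit:
{"op": "drive_tool", "data": {"targets": [{"x": -3.4,"y": 0,"z": -0.15,"ax": 0,"ay": -5,"az": 0},{"x": -3.4,"y": 0,"z": -0.15,"ax": 0,"ay": -5,"az": 0},{"x": -3.4,"y": 0,"z": -0.15,"ax": 0,"ay": -5,"az": 0},{"x": -3.4,"y": 0,"z": -0.15,"ax": 0,"ay": -5,"az": 0},{"x": -3.4,"y": 0,"z": -0.15,"ax": 0,"ay": -5,"az": 0},{"x": -3.4,"y": 0,"z": -0.15,"ax": 0,"ay": -5,"az": 0},{"x": -3.4,"y": 0,"z": -0.15,"ax": 0,"ay": -5,"az": 0},{"x": -3.4,"y": 0,"z": -0.15,"ax": 0,"ay": -5,"az": 0}]}}

```text
time_s: 78.28
tool_pos: [0.5127, -0.1177, 0.1216]
tcp_rot: [179.4, 10.1, 19.1]
wrist_force: [-0.3, 1.1, -0.9]
gripper_width: 0.0557
gripper_force: 40.0
```

Emit:
{"op": "drive_tool", "data": {"targets": [{"x": -3.4,"y": 0,"z": -0.15,"ax": 0,"ay": -5,"az": 0},{"x": -3.4,"y": 0,"z": -0.15,"ax": 0,"ay": -5,"az": 0},{"x": -3.4,"y": 0,"z": -0.15,"ax": 0,"ay": -5,"az": 0},{"x": -3.4,"y": 0,"z": -0.15,"ax": 0,"ay": -5,"az": 0},{"x": -3.4,"y": 0,"z": -0.15,"ax": 0,"ay": -5,"az": 0},{"x": -3.4,"y": 0,"z": -0.15,"ax": 0,"ay": -5,"az": 0},{"x": -3.4,"y": 0,"z": -0.15,"ax": 0,"ay": -5,"az": 0},{"x": -3.4,"y": 0,"z": -0.15,"ax": 0,"ay": -5,"az": 0}]}}

```text
time_s: 78.95
tool_pos: [0.491, -0.1249, 0.1346]
tcp_rot: [179.2, 50.1, 18.6]
wrist_force: [-0.1, -0.4, -1.3]
gripper_width: 0.0555
gripper_force: 40.0
```

Emit:
{"op": "drive_tool", "data": {"targets": [{"x": -3.4,"y": 0,"z": -0.15,"ax": 0,"ay": -5,"az": 0},{"x": -3.4,"y": 0,"z": -0.15,"ax": 0,"ay": -5,"az": 0},{"x": 0,"y": 0,"z": 0,"ax": 0,"ay": 0,"az": 0},{"x": 0,"y": 0,"z": 0,"ax": 0,"ay": 0,"az": 0}]}}

```text
time_s: 79.28
tool_pos: [0.4872, -0.1262, 0.1389]
tcp_rot: [179.1, 59.8, 18.5]
wrist_force: [-0.3, -0.1, -1.3]
gripper_width: 0.0559
gripper_force: 40.0
```

```bash
python3 - <<'E'
from plan import *
P=now();q=bot.read_state()["q"];print(bot.read_state()["tcp_rot"],bot.read_state()["gripper_width"],"g",P[0]-P[1].apply([0,0,GO]))
Q=pose((.52,-.115,.055),20,-60);print(rel(P,Q),rel(Q,pose((.52,-.115,.0405),20,-60)))
print(ik(*pose((.52,-.115,.0405),20,-60),q))
s=bot.snapshot("side");t=bot.snapshot("top")
for n,c in(("side",s),("top",t)):
  for k in("pot2_mid","pot2_mouth"): print(n,k,[(round(a["p"],2),at(c,a["point"],.16).round(3).tolist()) for a in bot.place_of(c,k)[:3]])
E
```

```text
[179.13177081  59.81218592  18.46873495] 0.05591874528120704 g [ 0.51898005 -0.11492641  0.15847782]
([89.8, -0.1, 51.2], [-0.5, -0.2, -0.8]) ([12.6, -0.0, 7.3], [0.0, 0.0, 0.0])
(array([ -6.0225985 ,  59.47068073,  61.77983311, -24.56590484,
       113.94897076,  65.76988968]), np.float64(4.9960036108132044e-15))
side pot2_mid [(0.86, [0.511, -0.126, 0.16])]
side pot2_mouth [(0.73, [0.474, -0.139, 0.16])]
top pot2_mid [(0.85, [0.512, -0.121, 0.16]), (0.57, [0.498, -0.242, 0.16])]
top pot2_mouth []
```

Emit:
{"op": "drive_tool", "data": {"targets": [{"x": 15,"y": 0,"z": 8.5,"ax": -0.5,"ay": 0,"az": -0.8},{"x": 15,"y": 0,"z": 8.5,"ax": 0,"ay": 0,"az": 0},{"x": 15,"y": 0,"z": 8.5,"ax": 0,"ay": 0,"az": 0},{"x": 15,"y": 0,"z": 8.5,"ax": 0,"ay": 0,"az": 0},{"x": 15,"y": 0,"z": 8.5,"ax": 0,"ay": 0,"az": 0},{"x": 15,"y": 0,"z": 8.5,"ax": 0,"ay": 0,"az": 0},{"x": 0,"y": 0,"z": 0,"ax": 0,"ay": 0,"az": 0},{"x": 0,"y": 0,"z": 0,"ax": 0,"ay": 0,"az": 0}]}}

```text
time_s: 80.25
tool_pos: [0.4879, -0.1261, 0.036]
tcp_rot: [180.0, 60.0, 20.0]
wrist_force: [-0.6, -0.9, -1.0]
gripper_width: 0.0555
gripper_force: 40.0
```

```bash
python3 - <<'E'
from plan import *
print(rel(now(),pose((.52,-.115,.0400),20,-60)))
E
```

```text
([13.5, 0.5, 7.6], [0.0, -0.0, -0.0])
```

Emit:
{"op": "drive_tool", "data": {"targets": [{"x": 6,"y": 0,"z": 3.4,"ax": 0,"ay": 0,"az": 0},{"x": 5,"y": 0,"z": 2.8,"ax": 0,"ay": 0,"az": 0},{"x": 2.5,"y": 0,"z": 1.4,"ax": 0,"ay": 0,"az": 0},{"x": 0,"y": 0,"z": 0,"ax": 0,"ay": 0,"az": 0},{"x": 0,"y": 0,"z": 0,"ax": 0,"ay": 0,"az": 0}]}}

```text
time_s: 80.67
tool_pos: [0.4886, -0.1261, 0.0216]
tcp_rot: [179.9, 59.8, 19.9]
wrist_force: [0.0, -0.4, -1.7]
gripper_width: 0.0557
gripper_force: 40.0
```

Emit:
{"op": "drive_tool", "data": {"targets": [{"x": 0,"y": 0,"z": 0,"ax": 0,"ay": 0,"az": 0},{"x": 0,"y": 0,"z": 0,"ax": 0,"ay": 0,"az": 0},{"x": 0,"y": 0,"z": 0,"ax": 0,"ay": 0,"az": 0},{"x": 0,"y": 0,"z": 0,"ax": 0,"ay": 0,"az": 0},{"x": 0,"y": 0,"z": 0,"ax": 0,"ay": 0,"az": 0},{"x": 0,"y": 0,"z": 0,"ax": 0,"ay": 0,"az": 0},{"x": 0,"y": 0,"z": 0,"ax": 0,"ay": 0,"az": 0}], "fingers": 1}}

```text
time_s: 81.25
tool_pos: [0.4886, -0.1261, 0.0216]
tcp_rot: [179.9, 59.8, 19.9]
wrist_force: [0.3, -0.0, 0.3]
gripper_width: 0.0936
gripper_force: 0.0
```

Emit:
{"op": "drive_tool", "data": {"targets": [{"x": -3,"y": 0,"z": -20,"ax": 0,"ay": 0,"az": 0},{"x": -5,"y": 0,"z": -30,"ax": 0,"ay": 0,"az": 0},{"x": -28,"y": 0,"z": -16,"ax": 0,"ay": 0,"az": 0},{"x": -28,"y": 0,"z": -16,"ax": 0,"ay": 0,"az": 0},{"x": -28,"y": 0,"z": -16,"ax": 0,"ay": 0,"az": 0},{"x": 0,"y": 0,"z": 0,"ax": 0,"ay": 0,"az": 0},{"x": 0,"y": 0,"z": 0,"ax": 0,"ay": 0,"az": 0}]}}

```text
time_s: 81.83
tool_pos: [0.5252, -0.1128, 0.1518]
tcp_rot: [179.7, 59.7, 19.8]
wrist_force: [-0.2, 0.6, -1.6]
gripper_width: 0.0939
gripper_force: 0.0
```

```bash
python3 - <<'E'
from plan import *
P=now();q=bot.read_state()["q"];print("g",P[0]-P[1].apply([0,0,GO]))
P1,q1=sim(P,[(19,[3.4,0,-.15,0,5,0])],q)
pre=pose((.52,-.115,.04),20,35);print(rel(P1,(pre[0]-pre[1].apply([0,0,.08]),pre[1])))
pre=(pre[0]-pre[1].apply([0,0,.08]),pre[1]);s,_=rel(P1,pre)
P2,q2=sim(P1,[(5,[v/5 for v in s]+[0,0,0]),(5,[0,0,16,0,0,0])],q1)
up=P2[1].inv().apply([0,0,100]);print(up.round(1))
P3,q3=sim(P2,[(6,[*(up/6),0,0,0]),(18,[-3.4,0,-.15,0,-5,0])],q2)
E
```

```text
g [ 0.55682462 -0.10123143  0.17154207]
19 [3.4, 0, -0.15, 0, 5, 0] use 0.83 err 0.0 g [ 0.5568 -0.1012  0.1716] q [-25.  10. 110.  39.  40.  20.]
([-108.0, 0.1, 4.6], [0.1, -0.3, 0.1])
5 [-21.6, 0.02, 0.9199999999999999, 0, 0, 0] use 0.44 err 0.0 g [ 0.4767 -0.1307  0.1053] q [-34.  10. 121.  50.  37.  -2.]
5 [0, 0, 16, 0, 0, 0] use 0.32 err 0.0 g [ 0.5202 -0.1151  0.0401] q [-28.  21. 118.  61.  29. -10.]
[ 57.9   0.3 -81.6]
6 [np.float64(9.64252318064578), np.float64(0.044649050733849144), np.float64(-13.594025560912973), 0, 0, 0] use 0.39 err 0.0 g [ 0.5202 -0.1151  0.1401] q [-28.  10. 115.  44.  38.  10.]
18 [-3.4, 0, -0.15, 0, -5, 0] use 0.94 err 0.0 g [ 0.5202 -0.1151  0.1401] q [ -6.  49.  64. -24. 117.  63.]
```

Emit:
{"op": "drive_tool", "data": {"targets": [{"x": 3.4,"y": 0,"z": -0.15,"ax": 0,"ay": 5,"az": 0},{"x": 3.4,"y": 0,"z": -0.15,"ax": 0,"ay": 5,"az": 0},{"x": 3.4,"y": 0,"z": -0.15,"ax": 0,"ay": 5,"az": 0},{"x": 3.4,"y": 0,"z": -0.15,"ax": 0,"ay": 5,"az": 0},{"x": 3.4,"y": 0,"z": -0.15,"ax": 0,"ay": 5,"az": 0},{"x": 3.4,"y": 0,"z": -0.15,"ax": 0,"ay": 5,"az": 0},{"x": 3.4,"y": 0,"z": -0.15,"ax": 0,"ay": 5,"az": 0},{"x": 3.4,"y": 0,"z": -0.15,"ax": 0,"ay": 5,"az": 0}]}}

```text
time_s: 82.5
tool_pos: [0.5438, -0.1055, 0.1321]
tcp_rot: [180.0, 19.7, 20.0]
wrist_force: [0.4, -0.2, -0.5]
gripper_width: 0.094
gripper_force: 0.0
```

Emit:
{"op": "drive_tool", "data": {"targets": [{"x": 3.4,"y": 0,"z": -0.15,"ax": 0,"ay": 5,"az": 0},{"x": 3.4,"y": 0,"z": -0.15,"ax": 0,"ay": 5,"az": 0},{"x": 3.4,"y": 0,"z": -0.15,"ax": 0,"ay": 5,"az": 0},{"x": 3.4,"y": 0,"z": -0.15,"ax": 0,"ay": 5,"az": 0},{"x": 3.4,"y": 0,"z": -0.15,"ax": 0,"ay": 5,"az": 0},{"x": 3.4,"y": 0,"z": -0.15,"ax": 0,"ay": 5,"az": 0},{"x": 3.4,"y": 0,"z": -0.15,"ax": 0,"ay": 5,"az": 0},{"x": 3.4,"y": 0,"z": -0.15,"ax": 0,"ay": 5,"az": 0}]}}

```text
time_s: 83.17
tool_pos: [0.5687, -0.0967, 0.1325]
tcp_rot: [179.9, -20.3, 20.0]
wrist_force: [0.5, 0.0, 0.3]
gripper_width: 0.094
gripper_force: 0.0
```

Emit:
{"op": "drive_tool", "data": {"targets": [{"x": 3.4,"y": 0,"z": -0.15,"ax": 0,"ay": 5,"az": 0},{"x": 3.4,"y": 0,"z": -0.15,"ax": 0,"ay": 5,"az": 0},{"x": 3.4,"y": 0,"z": -0.15,"ax": 0,"ay": 5,"az": 0},{"x": -27,"y": 0,"z": 1,"ax": 0,"ay": 0,"az": 0},{"x": -27,"y": 0,"z": 1,"ax": 0,"ay": 0,"az": 0},{"x": -27,"y": 0,"z": 1,"ax": 0,"ay": 0,"az": 0},{"x": -27,"y": 0,"z": 1,"ax": 0,"ay": 0,"az": 0},{"x": 0,"y": 0,"z": 0,"ax": 0,"ay": 0,"az": 0}]}}

```text
time_s: 83.83
tool_pos: [0.4928, -0.1227, 0.0685]
tcp_rot: [-179.7, -34.9, 19.7]
wrist_force: [0.4, 0.6, -0.6]
gripper_width: 0.094
gripper_force: 0.0
```

```bash
python3 - <<'E'
from plan import *
print(rel(now(),pose((.5195,-.116,.04),20,35)))
w=bot.snapshot("wrist");s=bot.snapshot("side")
for n,c in(("side",s),("wrist",w)):
  for q in("pot2_mid","pot2_mouth"): print(n,q,[(round(a["p"],2),at(c,a["point"],.04).round(3).tolist()) for a in bot.place_of(c,q)[:3]])
E
```

```text
([6.2, 3.1, 78.1], [-0.1, 0.1, -0.2])
side pot2_mid [(0.69, [0.511, -0.128, 0.04])]
side pot2_mouth [(0.55, [0.477, -0.149, 0.04]), (0.19, [0.483, 0.33, 0.04])]
wrist pot2_mid [(0.75, [0.516, -0.114, 0.04])]
wrist pot2_mouth [(0.75, [0.48, -0.13, 0.04])]
```

Emit:
{"op": "drive_tool", "data": {"targets": [{"x": 2,"y": 2,"z": 20,"ax": 0,"ay": 0,"az": 0},{"x": 0,"y": 0,"z": 20,"ax": 0,"ay": 0,"az": 0},{"x": 0,"y": 0,"z": 0,"ax": 0,"ay": 0,"az": 0},{"x": 0,"y": 0,"z": 0,"ax": 0,"ay": 0,"az": 0}]}}

```text
time_s: 84.47
tool_pos: [0.5206, -0.1158, 0.0408]
tcp_rot: [-180.0, -35.1, 20.1]
wrist_force: [-0.3, 0.3, -0.0]
gripper_width: 0.0939
gripper_force: 0.0
```

```bash
python3 - <<'E'
from plan import *
print(rel(now(),pose((.5185,-.116,.04),20,35)))
E
```

```text
([-2.2, -0.5, 38.5], [-0.1, -0.1, 0.1])
```

Emit:
{"op": "drive_tool", "data": {"targets": [{"x": -1.5,"y": 0,"z": 18,"ax": 0,"ay": 0,"az": 0},{"x": 0,"y": 0,"z": 14,"ax": 0,"ay": 0,"az": 0},{"x": 0,"y": 0,"z": 6,"ax": 0,"ay": 0,"az": 0},{"x": 0,"y": 0,"z": 0,"ax": 0,"ay": 0,"az": 0},{"x": 0,"y": 0,"z": 0,"ax": 0,"ay": 0,"az": 0}]}}

```text
time_s: 84.88
tool_pos: [0.54, -0.1095, 0.0098]
tcp_rot: [179.9, -35.2, 20.1]
wrist_force: [0.4, -0.9, 0.1]
gripper_width: 0.094
gripper_force: 0.0
```

Emit:
{"op": "drive_tool", "data": {"targets": [{"x": 0,"y": 0,"z": 0,"ax": 0,"ay": 0,"az": 0},{"x": 0,"y": 0,"z": 0,"ax": 0,"ay": 0,"az": 0},{"x": 0,"y": 0,"z": 0,"ax": 0,"ay": 0,"az": 0},{"x": 0,"y": 0,"z": 0,"ax": 0,"ay": 0,"az": 0},{"x": 0,"y": 0,"z": 0,"ax": 0,"ay": 0,"az": 0},{"x": 0,"y": 0,"z": 0,"ax": 0,"ay": 0,"az": 0},{"x": 0,"y": 0,"z": 0,"ax": 0,"ay": 0,"az": 0},{"x": 0,"y": 0,"z": 0,"ax": 0,"ay": 0,"az": 0}], "fingers": -1}}

```text
time_s: 85.55
tool_pos: [0.54, -0.1095, 0.0092]
tcp_rot: [179.9, -35.2, 20.1]
wrist_force: [-2.6, -0.5, 3.4]
gripper_width: 0.0555
gripper_force: 40.0
```

Emit:
{"op": "drive_tool", "data": {"targets": [{"x": 0,"y": 0,"z": 0,"ax": 0,"ay": 0,"az": 0},{"x": 0,"y": 0,"z": 0,"ax": 0,"ay": 0,"az": 0}]}}

```text
time_s: 85.72
tool_pos: [0.54, -0.1095, 0.0092]
tcp_rot: [179.9, -35.2, 20.1]
wrist_force: [-3.1, -0.3, 4.0]
gripper_width: 0.0558
gripper_force: 40.0
```

Emit:
{"op": "drive_tool", "data": {"targets": [{"x": 11.5,"y": 0,"z": -16.3,"ax": 0,"ay": 0,"az": 0},{"x": 11.5,"y": 0,"z": -16.3,"ax": 0,"ay": 0,"az": 0},{"x": 11.5,"y": 0,"z": -16.3,"ax": 0,"ay": 0,"az": 0},{"x": 11.5,"y": 0,"z": -16.3,"ax": 0,"ay": 0,"az": 0},{"x": 11.5,"y": 0,"z": -16.3,"ax": 0,"ay": 0,"az": 0},{"x": 0,"y": 0,"z": 0,"ax": 0,"ay": 0,"az": 0}]}}

```text
time_s: 86.22
tool_pos: [0.5413, -0.1101, 0.1123]
tcp_rot: [179.7, -35.3, 20.2]
wrist_force: [0.3, -0.5, 0.5]
gripper_width: 0.0558
gripper_force: 40.0
```

Emit:
{"op": "drive_tool", "data": {"targets": [{"x": -3.06,"y": 0,"z": -0.12,"ax": 0,"ay": -4.5,"az": 0},{"x": -3.06,"y": 0,"z": -0.12,"ax": 0,"ay": -4.5,"az": 0},{"x": -3.06,"y": 0,"z": -0.12,"ax": 0,"ay": -4.5,"az": 0},{"x": -3.06,"y": 0,"z": -0.12,"ax": 0,"ay": -4.5,"az": 0},{"x": -3.06,"y": 0,"z": -0.12,"ax": 0,"ay": -4.5,"az": 0},{"x": -3.06,"y": 0,"z": -0.12,"ax": 0,"ay": -4.5,"az": 0},{"x": -3.06,"y": 0,"z": -0.12,"ax": 0,"ay": -4.5,"az": 0},{"x": -3.06,"y": 0,"z": -0.12,"ax": 0,"ay": -4.5,"az": 0}]}}

```text
time_s: 86.88
tool_pos: [0.5181, -0.117, 0.1007]
tcp_rot: [180.0, 1.1, 20.1]
wrist_force: [-0.6, 0.0, -1.5]
gripper_width: 0.0557
gripper_force: 40.0
```

Emit:
{"op": "drive_tool", "data": {"targets": [{"x": -3.06,"y": 0,"z": -0.12,"ax": 0,"ay": -4.5,"az": 0},{"x": -3.06,"y": 0,"z": -0.12,"ax": 0,"ay": -4.5,"az": 0},{"x": -3.06,"y": 0,"z": -0.12,"ax": 0,"ay": -4.5,"az": 0},{"x": -3.06,"y": 0,"z": -0.12,"ax": 0,"ay": -4.5,"az": 0},{"x": -3.06,"y": 0,"z": -0.12,"ax": 0,"ay": -4.5,"az": 0},{"x": -3.06,"y": 0,"z": -0.12,"ax": 0,"ay": -4.5,"az": 0},{"x": -3.06,"y": 0,"z": -0.12,"ax": 0,"ay": -4.5,"az": 0},{"x": -3.06,"y": 0,"z": -0.12,"ax": 0,"ay": -4.5,"az": 0}]}}

```text
time_s: 87.55
tool_pos: [0.4967, -0.1245, 0.1082]
tcp_rot: [-179.9, 37.1, 20.2]
wrist_force: [-0.4, -0.2, -1.2]
gripper_width: 0.0558
gripper_force: 40.0
```

Emit:
{"op": "drive_tool", "data": {"targets": [{"x": -3.06,"y": 0,"z": -0.12,"ax": 0,"ay": -4.5,"az": 0},{"x": -3.06,"y": 0,"z": -0.12,"ax": 0,"ay": -4.5,"az": 0},{"x": -3.06,"y": 0,"z": -0.12,"ax": 0,"ay": -4.5,"az": 0},{"x": -3.06,"y": 0,"z": -0.12,"ax": 0,"ay": -4.5,"az": 0},{"x": 0,"y": 0,"z": 0,"ax": 0,"ay": 0,"az": 0},{"x": 0,"y": 0,"z": 0,"ax": 0,"ay": 0,"az": 0}]}}

```text
time_s: 88.05
tool_pos: [0.4888, -0.1276, 0.116]
tcp_rot: [-179.8, 54.8, 20.2]
wrist_force: [0.3, -1.3, -1.2]
gripper_width: 0.056
gripper_force: 40.0
```

```bash
python3 - <<'E'
from plan import *
P=now();print(bot.read_state()["tcp_rot"],bot.read_state()["gripper_width"],rel(P,pose((.52,-.115,.068),20,-55)),rel(pose((.52,-.115,.068),20,-55),pose((.52,-.115,.0595),20,-55)))
s=bot.snapshot("side")
for q in("pot2_mid","pot2_mouth"): print(q,[(round(a["p"],2),at(s,a["point"],.14).round(3).tolist()) for a in bot.place_of(s,q)[:4]])
E
```

```text
[-179.80140868   54.84018685   20.24341617] 0.05597989577518644 ([58.5, -1.0, 39.2], [0.0, -0.2, 0.1]) ([7.0, -0.0, 4.9], [0.0, 0.0, 0.0])
pot2_mid [(0.84, [0.501, -0.132, 0.14])]
pot2_mouth [(0.75, [0.526, -0.06, 0.14])]
```

Emit:
{"op": "drive_tool", "data": {"targets": [{"x": 11.7,"y": 0,"z": 7.8,"ax": 0,"ay": 0,"az": 0},{"x": 11.7,"y": 0,"z": 7.8,"ax": 0,"ay": 0,"az": 0},{"x": 11.7,"y": 0,"z": 7.8,"ax": 0,"ay": 0,"az": 0},{"x": 11.7,"y": 0,"z": 7.8,"ax": 0,"ay": 0,"az": 0},{"x": 8,"y": 0,"z": 5.5,"ax": 0,"ay": 0,"az": 0},{"x": 4,"y": 0,"z": 2.7,"ax": 0,"ay": 0,"az": 0},{"x": 0,"y": 0,"z": 0,"ax": 0,"ay": 0,"az": 0},{"x": 0,"y": 0,"z": 0,"ax": 0,"ay": 0,"az": 0}]}}

```text
time_s: 88.87
tool_pos: [0.4907, -0.1275, 0.0475]
tcp_rot: [179.9, 54.8, 19.9]
wrist_force: [0.5, 0.2, -0.3]
gripper_width: 0.0557
gripper_force: 40.0
```

Emit:
{"op": "drive_tool", "data": {"targets": [{"x": 2.5,"y": 0,"z": 1.7,"ax": 0,"ay": 0,"az": 0},{"x": 1.6,"y": 0,"z": 1.1,"ax": 0,"ay": 0,"az": 0},{"x": 0,"y": 0,"z": 0,"ax": 0,"ay": 0,"az": 0},{"x": 0,"y": 0,"z": 0,"ax": 0,"ay": 0,"az": 0}]}}

```text
time_s: 89.2
tool_pos: [0.4907, -0.1274, 0.0427]
tcp_rot: [179.9, 54.8, 19.9]
wrist_force: [-0.6, -0.0, -1.4]
gripper_width: 0.0558
gripper_force: 40.0
```

Emit:
{"op": "drive_tool", "data": {"targets": [{"x": 1.6,"y": 0,"z": 1.1,"ax": 0,"ay": 0,"az": 0},{"x": 0,"y": 0,"z": 0,"ax": 0,"ay": 0,"az": 0},{"x": 0,"y": 0,"z": 0,"ax": 0,"ay": 0,"az": 0}]}}

```text
time_s: 89.45
tool_pos: [0.4906, -0.1274, 0.0406]
tcp_rot: [179.9, 54.8, 19.9]
wrist_force: [0.1, 0.1, -1.4]
gripper_width: 0.0558
gripper_force: 40.0
```

```bash
python3 - <<'E'
from plan import *
P=now();print(P[0]-P[1].apply([0,0,GO]),bot.read_state()["wrist_force"])
E
```

```text
[ 0.52059055 -0.11648941  0.06300887] [ 0.12372448  0.12411244 -1.41593619]
```

Emit:
{"op": "drive_tool", "data": {"targets": [{"x": 1.6,"y": 0,"z": 1.1,"ax": 0,"ay": 0,"az": 0},{"x": 0,"y": 0,"z": 0,"ax": 0,"ay": 0,"az": 0},{"x": 0,"y": 0,"z": 0,"ax": 0,"ay": 0,"az": 0}]}}

```text
time_s: 89.7
tool_pos: [0.4908, -0.1275, 0.0387]
tcp_rot: [179.9, 54.8, 19.9]
wrist_force: [0.7, -0.5, 1.2]
gripper_width: 0.0561
gripper_force: 40.0
```

Emit:
{"op": "drive_tool", "data": {"targets": [{"x": 0.8,"y": 0,"z": 0.6,"ax": 0,"ay": 0,"az": 0},{"x": 0,"y": 0,"z": 0,"ax": 0,"ay": 0,"az": 0},{"x": 0,"y": 0,"z": 0,"ax": 0,"ay": 0,"az": 0}]}}

```text
time_s: 89.95
tool_pos: [0.4908, -0.1274, 0.0387]
tcp_rot: [179.8, 54.8, 19.9]
wrist_force: [-0.3, -0.1, 7.6]
gripper_width: 0.0559
gripper_force: 40.0
```

Emit:
{"op": "drive_tool", "data": {"targets": [{"x": 0.8,"y": 0,"z": 0.6,"ax": 0,"ay": 0,"az": 0},{"x": 0,"y": 0,"z": 0,"ax": 0,"ay": 0,"az": 0},{"x": 0,"y": 0,"z": 0,"ax": 0,"ay": 0,"az": 0}]}}

```text
time_s: 90.2
tool_pos: [0.4908, -0.1274, 0.0387]
tcp_rot: [179.8, 54.9, 19.8]
wrist_force: [-1.0, 1.0, 16.0]
gripper_width: 0.056
gripper_force: 40.0
```

In contact with the board. Releasing, backing off, and then checking the whole bench.

Emit:
{"op": "drive_tool", "data": {"targets": [{"x": -0.8,"y": 0,"z": -0.6,"ax": 0,"ay": 0,"az": 0},{"x": 0,"y": 0,"z": 0,"ax": 0,"ay": 0,"az": 0},{"x": 0,"y": 0,"z": 0,"ax": 0,"ay": 0,"az": 0},{"x": 0,"y": 0,"z": 0,"ax": 0,"ay": 0,"az": 0},{"x": 0,"y": 0,"z": 0,"ax": 0,"ay": 0,"az": 0},{"x": 0,"y": 0,"z": 0,"ax": 0,"ay": 0,"az": 0},{"x": 0,"y": 0,"z": 0,"ax": 0,"ay": 0,"az": 0},{"x": 0,"y": 0,"z": 0,"ax": 0,"ay": 0,"az": 0}], "fingers": 1}}

```text
time_s: 90.87
tool_pos: [0.4907, -0.1274, 0.0376]
tcp_rot: [179.9, 54.8, 19.9]
wrist_force: [0.1, 0.4, 0.1]
gripper_width: 0.0936
gripper_force: 0.0
```

Emit:
{"op": "drive_tool", "data": {"targets": [{"x": -2,"y": 0,"z": -20,"ax": 0,"ay": 0,"az": 0},{"x": -5,"y": 0,"z": -30,"ax": 0,"ay": 0,"az": 0},{"x": -18,"y": 0,"z": -28,"ax": 0,"ay": 0,"az": 0},{"x": -25,"y": 0,"z": -18,"ax": 0,"ay": 0,"az": 0},{"x": -25,"y": 0,"z": -18,"ax": 0,"ay": 0,"az": 0},{"x": -25,"y": 0,"z": -18,"ax": 0,"ay": 0,"az": 0},{"x": -15,"y": 0,"z": -10,"ax": 0,"ay": 0,"az": 0},{"x": 0,"y": 0,"z": 0,"ax": 0,"ay": 0,"az": 0}]}}

```text
time_s: 91.53
tool_pos: [0.5382, -0.1102, 0.2175]
tcp_rot: [179.6, 54.5, 19.7]
wrist_force: [-0.1, 0.4, 0.7]
gripper_width: 0.094
gripper_force: 0.0
```

Emit:
{"op": "drive_tool", "data": {"targets": [{"x": 3.4,"y": 0,"z": -0.15,"ax": 0,"ay": 5,"az": 0},{"x": 3.4,"y": 0,"z": -0.15,"ax": 0,"ay": 5,"az": 0},{"x": 3.4,"y": 0,"z": -0.15,"ax": 0,"ay": 5,"az": 0},{"x": 3.4,"y": 0,"z": -0.15,"ax": 0,"ay": 5,"az": 0},{"x": 3.4,"y": 0,"z": -0.15,"ax": 0,"ay": 5,"az": 0},{"x": 3.4,"y": 0,"z": -0.15,"ax": 0,"ay": 5,"az": 0},{"x": 3.4,"y": 0,"z": -0.15,"ax": 0,"ay": 5,"az": 0},{"x": 3.4,"y": 0,"z": -0.15,"ax": 0,"ay": 5,"az": 0}]}}

```text
time_s: 92.2
tool_pos: [0.5581, -0.1025, 0.1976]
tcp_rot: [179.9, 14.6, 20.0]
wrist_force: [0.7, -0.1, -0.7]
gripper_width: 0.0938
gripper_force: 0.0
```

Emit:
{"op": "drive_tool", "data": {"targets": [{"x": 3.4,"y": 0,"z": -0.15,"ax": 0,"ay": 5,"az": 0},{"x": 3.4,"y": 0,"z": -0.15,"ax": 0,"ay": 5,"az": 0},{"x": 3.4,"y": 0,"z": -0.15,"ax": 0,"ay": 5,"az": 0},{"x": -36,"y": 5,"z": -18,"ax": 0,"ay": 0,"az": 0},{"x": -36,"y": 10,"z": -18,"ax": 0,"ay": 0,"az": 0},{"x": -36,"y": 10,"z": -18,"ax": 0,"ay": 0,"az": 0},{"x": -36,"y": 10,"z": -10,"ax": 0,"ay": 0,"az": 0},{"x": 0,"y": 0,"z": 0,"ax": 0,"ay": 0,"az": 0}]}}

```text
time_s: 92.87
tool_pos: [0.4412, -0.1841, 0.2626]
tcp_rot: [179.8, -0.3, 19.8]
wrist_force: [0.4, 0.4, 0.5]
gripper_width: 0.094
gripper_force: 0.0
```

```bash
python3 look.py; python3 - <<'E'
from seg import *
P=now();print(P[0],bot.read_state()["tcp_rot"])
w=bot.snapshot("wrist")
print("rim squares",tops(w,w["image"],[(.52,-.116),(.514,-.264),(.53,-.40)]))
for q in("pot1_mouth","pot2_mouth","pot3_mouth"): print(q,[(round(a["p"],2),at(w,a["point"],.107).round(3).tolist()) for a in bot.place_of(w,q)[:3]])
# inside of a mouth-up pot is dark, a foot is lit: brightness at the face centres, top view
for x,y in((.52,-.116),(.514,-.264),(.53,-.40)):
    u=np.round(proj(w,[x,y,.107])).astype(int);print(u,w["image"][max(u[1]-3,0):u[1]+4,u[0]-3:u[0]+4].mean((0,1)).round() if 0<=u[1]<384 else "out")
t=bot.snapshot("side")
for q,h in(("lid_mid",.028),("bar_grip",.014),("bar_tip",.014)): print(q,[(round(a["p"],2),at(t,a["point"],h).round(3).tolist()) for a in bot.place_of(t,q)[:3]])
E
```

```text
side pot1_mid [(0.93, [0.527, -0.401, 0.06])]
side pot2_mid [(0.7, [0.502, -0.127, 0.06]), (0.62, [0.423, 0.202, 0.06]), (0.29, [0.65, -0.012, 0.06])]
side pot3_mid [(0.85, [0.273, -0.437, 0.06]), (0.8, [0.316, -0.313, 0.06])]
side mouth 0.107 [(0.9, [0.522, -0.412, 0.107])]
side mouth 0.012 [(0.9, [0.536, -0.325, 0.012])]
top pot1_mid [(0.83, [0.528, -0.405, 0.059])]
top pot2_mid [(0.73, [0.511, -0.122, 0.059])]
top pot3_mid [(0.76, [0.265, -0.428, 0.059]), (0.69, [0.313, -0.29, 0.059])]
top mouth 0.107 [(0.6, [0.53, -0.398, 0.107])]
top mouth 0.012 [(0.6, [0.546, -0.426, 0.012])]
g [ 0.44413879 -0.18116663  0.29932375]
[ 0.44424172 -0.18116117  0.26032389] [ 1.79955692e+02 -1.44792176e-01  2.00537700e+01]
rim squares [(np.float32(110.0), np.float64(0.5207), np.float64(-0.116), np.float64(21.7)), (np.float32(113.9), np.float64(0.5147), np.float64(-0.262), np.float64(15.0)), (np.float32(85.0), np.float64(0.534), np.float64(-0.396), np.float64(15.7))]
pot1_mouth [(0.67, [0.532, -0.398, 0.107])]
pot2_mouth [(0.65, [0.52, -0.116, 0.107])]
pot3_mouth [(0.94, [0.327, -0.36, 0.107]), (0.87, [0.512, -0.262, 0.107]), (0.77, [0.362, -0.255, 0.107])]
[226  97] [48. 31. 17.]
[345 148] [49. 34. 19.]
[454 175] [40. 24. 12.]
lid_mid [(0.91, [0.278, 0.178, 0.028]), (0.53, [0.488, 0.215, 0.028])]
bar_grip [(0.52, [0.478, 0.36, 0.014])]
bar_tip [(0.73, [0.604, 0.349, 0.014])]
```

All three rims fit 56 mm squares at 107 mm height with dark open mouths. The lid and bar are still on the mat, and the robot is clear of everything. Handing in.

```bash
python3 -c "
from plant import bot
print(bot.sign_off())"
```

```text
the job is handed in; nothing more can be done
None
```

The job is handed in: the lid was levered off and lies skirts down on the cork mat beside the flat-lying bar, and all three pots stand mouth-up on the board (checked by camera before sign-off; no verdict came back).

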